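# Fill the case rack with a push stick that was stowed the wrong way round

### The job

Put every loose tool case into the rack, one to a lane, and use the push stick, not the fingers, to slide each one in under the wire guard until it sits flush against the case already at the back of its lane. The push stick was put away the wrong way round: pull it out of its holster, let it lie on the counter, and take it up again by its wooden handle before you push with it. Finish with the stick back in its holster, pushed right in shoe first with the handle sticking out, and leave everything else on the counter where it is.

Things in the scene. Friction and masses are not known exactly. Their poses are not given: they have to be found in the camera images.
- rack: Fixed low grey steel rack with three parallel lanes. Origin at counter height below the loading spot of the middle lane; y points along the lanes to the back. Lane floors are 8 mm thick, y = -55 to 310 mm. Lanes are 42 mm wide between 5 mm walls that run from y = -25 mm to the back, tops 28 mm above the counter.
- load1 (a point): Loading spot of the first lane (rack x = -70 mm, y = 0), on the lane's floor and centre line, 8 mm above the counter; y points into the lane. Open from above: a case centred here is not yet under the guard.
- load2 (a point): Loading spot of the middle lane (rack x = 0 mm, y = 0), on the lane's floor and centre line, 8 mm above the counter; y points into the lane. Open from above: a case centred here is not yet under the guard.
- load3 (a point): Loading spot of the third lane (rack x = 70 mm, y = 0), on the lane's floor and centre line, 8 mm above the counter; y points into the lane. Open from above: a case centred here is not yet under the guard.
- guard_edge (a point): Middle of the front edge of the rack's wire guard, 92 mm past the loading spots. The guard covers the lanes from here to 200 mm further back; its wires are 87 to 98 mm above the counter, on posts at its outer corners, 107 mm either side of the middle. Fingers are not to reach under it.
- back1_center (a point): Centre of the first case that stands fixed at the back of the rack's x = -70 mm lane, under the guard; same shape and size as the loose ones, underside on the lane floor. Its y axis points along the lane to the back. Its near end lies 40 mm from the centre on the -y side; a loose case is flush when its centre is 80 mm from this one on that side.
- back2_center (a point): Centre of the second case that stands fixed at the back of the rack's x = 0 (middle) lane, under the guard; same shape and size as the loose ones, underside on the lane floor. Its y axis points along the lane to the back. Its near end lies 40 mm from the centre on the -y side; a loose case is flush when its centre is 80 mm from this one on that side.
- back3_center (a point): Centre of the third case that stands fixed at the back of the rack's x = +70 mm lane, under the guard; same shape and size as the loose ones, underside on the lane floor. Its y axis points along the lane to the back. Its near end lies 40 mm from the centre on the -y side; a loose case is flush when its centre is 80 mm from this one on that side.
- case1_center (a point): Loose tool case: closed grey plastic box, black seam, blank white label on top; 34 mm wide (its x), 80 mm long (its y), 48 mm high, about 0.2 kg, the same either way round. This point is its centre, 24 mm above its underside. May be absent (None).
- case2_center (a point): Loose tool case: closed grey plastic box, black seam, blank white label on top; 34 mm wide (its x), 80 mm long (its y), 48 mm high, about 0.2 kg, the same either way round. This point is its centre, 24 mm above its underside. May be absent (None).
- case3_center (a point): Loose tool case: closed grey plastic box, black seam, blank white label on top; 34 mm wide (its x), 80 mm long (its y), 48 mm high, about 0.2 kg, the same either way round. This point is its centre, 24 mm above its underside. May be absent (None).
- holster: Fixed low tunnel lying on the counter (its floor): dark steel sides, clear plastic top, one end closed. Origin at counter height under its middle; y points out of the open mouth. 150 mm long (mouth at y = +75 mm, inner face of the end wall at y = -69 mm); inside 48 mm wide, 44 mm high; outside 60 mm wide, 51 mm high.
- pusher_handle (a point): Middle of the push stick's wooden handle, on its long axis; 13 mm high when the stick lies on the counter. y points to the shoe. Handle 24 mm wide (x), 26 mm high, from 55 mm behind to 55 mm ahead of this point. Stick 270 mm long, about 0.16 kg, balanced about 40 mm ahead of this point. At the start the handle is inside the holster, shaft and shoe stick out.
- pusher_shaft (a point): Point on the axis of the push stick's bare aluminium shaft, 165 mm ahead of the handle's middle. The shaft is 12 mm square and runs from 55 to 205 mm ahead of the handle's middle; its underside is 7 mm above the stick's underside.
- pusher_shoe (a point): Middle of the front face of the push stick's shoe, 215 mm ahead of the handle's middle: a black rubber block 34 mm wide, 26 mm high and 10 mm thick that closes off the shaft.
- can: Bystander: bare metal can, 52 mm across, 70 mm high. Leave it alone.
- tape: Bystander: cardboard ring, 90 mm across, 24 mm high. Leave it alone.
- bin: Bystander: small empty open parts bin, 110 x 80 mm, 50 mm high. Leave it alone.
- mug: Bystander: white mug, 80 mm across, 90 mm high. Leave it alone.
- wrench: Bystander: wrench lying flat. Leave it alone.
- arbor: Bystander: steel tool arbor standing upright, 64 mm across, 75 mm high. Leave it alone.
- brush: Bystander: hand brush lying flat. Leave it alone.
Mind the look-alikes: they are no part of the job. Of the things shaped like the bin, the blue one is meant.

How it is judged:
On the way, in this order (a step that is already met when the one before it is completed fails the run):
1. the push stick has been pulled out of its holster and lies on the counter, let go (y of pusher_handle in the frame of holster above 0.13 m and height (world z) of pusher_handle below 0.022 m and height (world z) of pusher_shoe below 0.025 m and contact force between the fingers and pusher below 0.2 N), for 0.2 s.
2. the push stick is held by its handle, off the counter (contact force between the fingers and pusher above 0.5 N and distance between the grasp point and pusher_handle below 0.06 m and height (world z) of pusher_handle above 0.025 m), for 0.2 s.
3. every case stands flush against the back case of a lane (((x of case1_center in the frame of back1_center between -0.009 and 0.009 m and y of case1_center in the frame of back1_center between -0.085 and -0.07 m and z of case1_center in the frame of back1_center between -0.006 and 0.006 m and angle between the y axis of case1_center and the y axis of back1_center, either way round below 0.12 rad and angle between case1_center's own z axis and vertical below 0.1 rad) or (x of case1_center in the frame of back2_center between -0.009 and 0.009 m and y of case1_center in the frame of back2_center between -0.085 and -0.07 m and z of case1_center in the frame of back2_center between -0.006 and 0.006 m and angle between the y axis of case1_center and the y axis of back2_center, either way round below 0.12 rad and angle between case1_center's own z axis and vertical below 0.1 rad) or (x of case1_center in the frame of back3_center between -0.009 and 0.009 m and y of case1_center in the frame of back3_center between -0.085 and -0.07 m and z of case1_center in the frame of back3_center between -0.006 and 0.006 m and angle between the y axis of case1_center and the y axis of back3_center, either way round below 0.12 rad and angle between case1_center's own z axis and vertical below 0.1 rad)) and ((x of case2_center in the frame of back1_center between -0.009 and 0.009 m and y of case2_center in the frame of back1_center between -0.085 and -0.07 m and z of case2_center in the frame of back1_center between -0.006 and 0.006 m and angle between the y axis of case2_center and the y axis of back1_center, either way round below 0.12 rad and angle between case2_center's own z axis and vertical below 0.1 rad) or (x of case2_center in the frame of back2_center between -0.009 and 0.009 m and y of case2_center in the frame of back2_center between -0.085 and -0.07 m and z of case2_center in the frame of back2_center between -0.006 and 0.006 m and angle between the y axis of case2_center and the y axis of back2_center, either way round below 0.12 rad and angle between case2_center's own z axis and vertical below 0.1 rad) or (x of case2_center in the frame of back3_center between -0.009 and 0.009 m and y of case2_center in the frame of back3_center between -0.085 and -0.07 m and z of case2_center in the frame of back3_center between -0.006 and 0.006 m and angle between the y axis of case2_center and the y axis of back3_center, either way round below 0.12 rad and angle between case2_center's own z axis and vertical below 0.1 rad)) and ((x of case3_center in the frame of back1_center between -0.009 and 0.009 m and y of case3_center in the frame of back1_center between -0.085 and -0.07 m and z of case3_center in the frame of back1_center between -0.006 and 0.006 m and angle between the y axis of case3_center and the y axis of back1_center, either way round below 0.12 rad and angle between case3_center's own z axis and vertical below 0.1 rad) or (x of case3_center in the frame of back2_center between -0.009 and 0.009 m and y of case3_center in the frame of back2_center between -0.085 and -0.07 m and z of case3_center in the frame of back2_center between -0.006 and 0.006 m and angle between the y axis of case3_center and the y axis of back2_center, either way round below 0.12 rad and angle between case3_center's own z axis and vertical below 0.1 rad) or (x of case3_center in the frame of back3_center between -0.009 and 0.009 m and y of case3_center in the frame of back3_center between -0.085 and -0.07 m and z of case3_center in the frame of back3_center between -0.006 and 0.006 m and angle between the y axis of case3_center and the y axis of back3_center, either way round below 0.12 rad and angle between case3_center's own z axis and vertical below 0.1 rad))), for 0.2 s.
At the end, for the whole second after the job is handed in: Every case present stands on a lane floor, one to a lane, end to end with its back case: gap under 5 mm, within 9 mm of its centre line and 0.12 rad of its direction. The push stick lies still in the holster, shoe at least 95 mm inside the mouth, the middle of the handle outside (all of step 3 and y of pusher_shoe in the frame of holster below -0.02 m and x of pusher_shoe in the frame of holster between -0.03 and 0.03 m and y of pusher_handle in the frame of holster above 0.08 m and height (world z) of pusher_handle below 0.03 m and height (world z) of pusher_shoe below 0.035 m and linear speed of pusher below 0.01 m/s); the robot touches nothing.
It fails at once if a case is handled with the fingers under the guard (its centre more than 70 mm past the loading spot) ((contact force between the fingers and case1 above 1 N and y of case1_center in the frame of rack above 0.07 m and x of case1_center in the frame of rack between -0.1 and 0.1 m) or (contact force between the fingers and case2 above 1 N and y of case2_center in the frame of rack above 0.07 m and x of case2_center in the frame of rack between -0.1 and 0.1 m) or (contact force between the fingers and case3 above 1 N and y of case3_center in the frame of rack above 0.07 m and x of case3_center in the frame of rack between -0.1 and 0.1 m)).
It fails at once if a bystander is shoved more than 50 mm (distance of any of can, tape, bin, mug, wrench, arbor, brush from where it was at the start of the episode above 0.05 m).
It fails at once if the can, mug or arbor is knocked over (angle between any of can, mug, arbor's own z axis and vertical above 0.6 rad).
Of case1, case2, case3 only 2 to 3 are there at a start; the rules pass over those that are not, and their reading is None.
At some moment in a run one of case1, case2, case3 may be knocked a few centimetres aside while the robot is not near it.
Once in a run the grip may slacken for a moment while it holds something.
It also fails if it takes over 210 s, if anything falls off the work surface, if the arm or the gripper's body presses on something with over 40 N, if the wrist force passes 120 N, or if a joint passes its speed limit or range.

### The arm

A 6-joint arm with a two-finger parallel gripper is mounted at the origin on the work surface. World frame = base frame: x ahead of the robot, y to its left, z up, the work surface at z = 0. Lengths are in m, angles in rad, forces in N, time in s.
With the tool pointing down it reaches from about 0.275 to 0.75 m from the base axis. Payload 10.2 kg.
Tool frame: the origin (TCP) lies on the centre line of the jaws, within the pads' length; the fingertips stand manip.tip_extent ahead of it and the grasp point (between the pads) lies 6 mm ahead of it (manip.tip_extent is the distance from the TCP to the fingertips, in m); z points along the fingers, x is the direction in which the jaws open and shut, and the axes are right-handed (so a half turn about z gives the same grasp; the last joint's range is limited). The gripper opens to 88 mm and grips with 3 to 60 N. Pads are 18 mm wide; open, the fingers measure 123 mm over their backs; the gripper's body (75 mm by 187 mm) begins 45 mm behind the grasp point.
Start: joints at [1.083, 0.313, 1.498, -0, 1.331, -0.223], TCP at [0.137, 0.507, 0.264] pointing down, gripper open.
Joint ranges: [-2.94, 2.94], [-0.97, 2.17], [0.19, 2.56], [-1.23, 4.37], [0.02, 3.11], [-2.88, 2.88]. Speed limits (rad/s): [2.39, 2.39, 3.01, 3.14, 3.14, 3.14].

### API

Orientations are given as a unit quaternion [x, y, z, w].
In Python, from station import manip gives the robot as it stands. The module is installed in compiled form; this text tells all that it offers.
- The arm moves only by the tool servo_tool, never from a script. Its argument "increments" is a list of rows, each an object of numbers: "grip": the opening, from 0 (shut) to 1 (fully open); "x", "y", "z": the shift along the tool's x, y, z in m; "rx", "ry", "rz": the turn, a rotation vector about the tool's x, y, z in degrees. A call has 1 to 10 rows; each row is the pose to reach, as a shift and turn from the pose commanded when the call began, along the tool's axes at that moment; what a row does not reach only later rows make up. A row lasts 1/10 s, in which the tool goes at most 50 mm and 8.59 degrees, less where a joint would pass 70% of its speed; a pose out of reach is approached as far as the arm can. A call with a gripper value outside its range is refused whole. The fingers move at their own pace and stop on an object; "grip_force" is the grip in N (left out, the last holds). Time passes only in rows, so rows that repeat a pose let the fingers close. It gives the time, the measured TCP pose, the force and the opening at its end, in the units of the state.
- manip.sense(): the state, without advancing time (a new reading comes with each control period).
- manip.capture(name): name is "side" or "top" or "wrist"; returns a dict with "frame" (480x640x3 uint8, blue, green, red), "depth" (480x640 float32, m along the optical axis (not along the pixel's ray), 0 where there is no reading), "fx", "fy", "cx", "cy" (pixels), "world_from_camera" (4x4, takes a point from camera to world coordinates); the wrist camera has in their place "mount" (4x4, takes a point from camera to tool coordinates, whose origin is the TCP and whose axes are the tool frame's). Camera axes: x right, y up, looking along -z (the intrinsics and any distortion apply to the point x, -y, -z); pixel columns grow to the right and rows downward; lengths in m; the calibration is good to about 2 mm. The wrist camera is an equidistant fisheye: a pixel r from the principal point sees the ray r / f radians off the axis. A picture is of the moment at which its call begins: read the wrist's pose just before it.
- manip.sign_off(): hands the job in, once; it reports no verdict.
The state is a dict: "clock": time; "q": joint angles; "dq": joint speeds; "tau": joint torques, N m; "tool_pos": TCP position; "ee_rot": TCP orientation; "force": force on the tool from outside, world axes, zero at the start; "torque": the same for the moment, N m; "grip_width": opening from 0.0 (shut) to 1.0 (fully open).
Only numpy, scipy, OpenCV 4.12 (cv2) and the standard library are available. Lean on these libraries where they do the work, as an engineer would, in place of code of your own. Each camera call takes 0.05 s, during which the arm holds its last target.

## Working session

There is one attempt and no reset: what is moved stays moved. The work goes in short steps, Python scripts to look and compute and a tool call to move; the robot and the scene stay as the last step left them, time stands still between calls to the robot, and variables do not carry over. Pictures are saved under pics/ and viewed, and the job is handed in when it is done.

Besides the shell and the picture viewer there is one more tool, called after ">>>" in YAML: its name, and indented under it one key for each argument. servo_tool: Moves the arm, as the interface text tells. Its arguments: {"type":"object","properties":{"increments":{"type":"array"},"grip_force":{"type":"number"}},"required":["increments"]}

```bash
ls; mkdir -p pics; python3 - <<'E'
from station import manip
import cv2
s=manip.sense()
for k,v in s.items(): print(k,v)
print(manip.tip_extent)
for n in ["side","top","wrist"]:
    c=manip.capture(n)
    cv2.imwrite(f"pics/{n}0.png",c["frame"])
    print(n,c["fx"],c["fy"],c["cx"],c["cy"]); print(c.get("world_from_camera",c.get("mount")))
E
```

```text
pics
clock 0.0
q [ 1.08259031e+00  3.13425722e-01  1.49842168e+00 -4.46125067e-06
  1.33100371e+00 -2.23412774e-01]
dq [ 1.06732496e-03 -5.34355983e-04 -1.55223969e-03  1.98689752e-03
 -8.53278480e-05  5.07934610e-05]
tau [-1.98845810e-03 -4.02203250e+01 -2.52258807e+01  6.92662876e-02
  3.53822834e-02 -9.63435377e-05]
tool_pos [0.13731423 0.5065037  0.26317927]
ee_rot [ 7.94263242e-01  6.07573457e-01 -5.71155086e-04  2.64042497e-04]
force [ 0.51873437 -0.49593299 -0.70123071]
torque [-0.02528239 -0.0195394   0.00665467]
grip_width 1.0006706044496316
0.025
side 445.28490550745965 445.28490550745965 317.1936074949705 237.6936339610438
[[ 0.77846511  0.44888894 -0.43873773  0.10756514]
 [-0.62767209  0.55174495 -0.54918599 -0.55115074]
 [-0.00445219  0.70290556  0.71126925  0.84815305]
 [ 0.          0.          0.          1.        ]]
top 478.37734980565085 478.37734980565085 326.9605091137633 244.86834705817256
[[-0.01185614  0.98901974 -0.14730709  0.37888541]
 [-0.99991574 -0.01250545 -0.0034825   0.01377917]
 [-0.0052864   0.14725339  0.98908467  1.34439038]
 [ 0.          0.          0.          1.        ]]
wrist 371.64829954431775 371.64829954431775 320.0808800739453 242.578753181196
[[ 9.99999932e-01  1.85337254e-04 -3.17999156e-04 -1.38635415e-03]
 [ 9.80119546e-05 -9.66863038e-01 -2.55295623e-01 -6.49324503e-02]
 [-3.54777420e-04  2.55295575e-01 -9.66862991e-01 -1.21261855e-01]
 [ 0.00000000e+00  0.00000000e+00  0.00000000e+00  1.00000000e+00]]
```

View pics/top0.png

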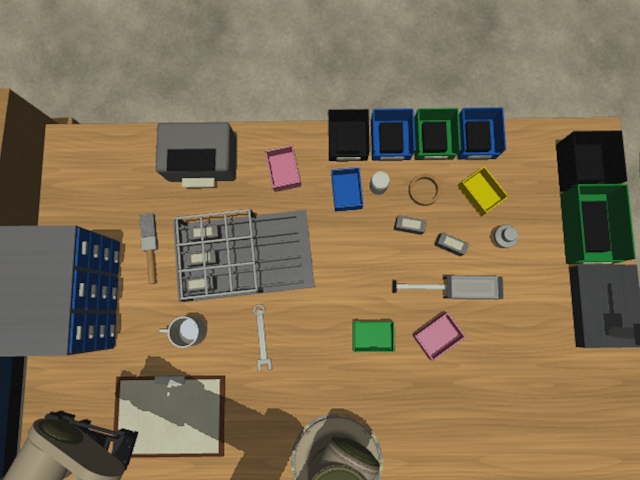

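View pics/side0.png

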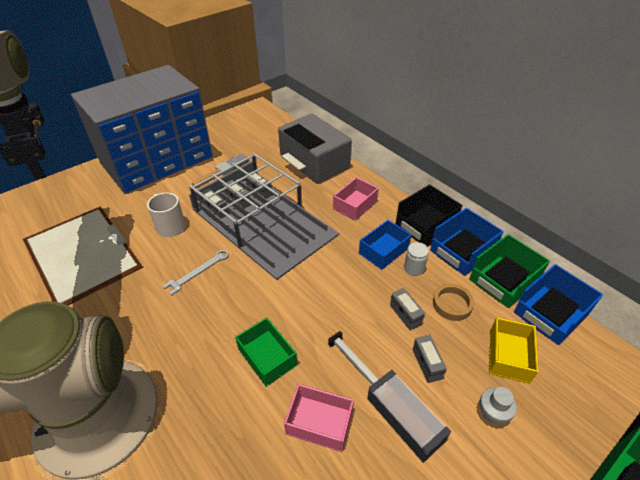

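View pics/wrist0.png

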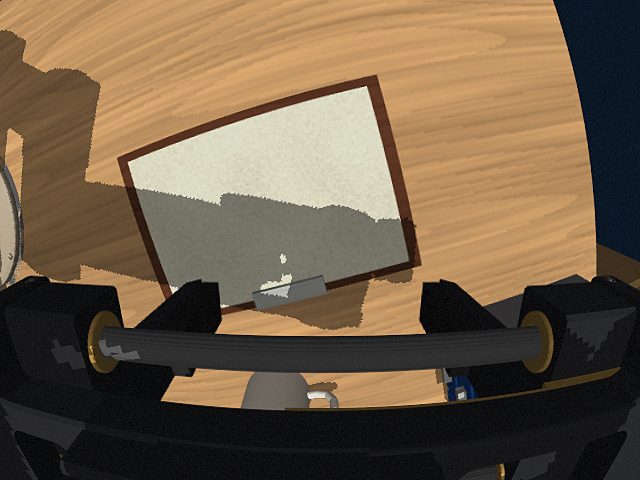

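```bash
cat > h.py <<'E'
import numpy as np, cv2
from station import manip
def cloud(c):
    d=c["depth"]; v,u=np.mgrid[0:480,0:640].astype(float)
    x=(u-c["cx"])/c["fx"]*d; y=-(v-c["cy"])/c["fy"]*d
    P=np.stack([x,y,-d,np.ones_like(d)],-1)@c["world_from_camera"].T
    P=P[...,:3]; P[d<=0]=np.nan
    return P
def ray(c,u,v,z):
    W=c["world_from_camera"]; r=W[:3,:3]@np.array([(u-c["cx"])/c["fx"],-(v-c["cy"])/c["fy"],-1]); o=W[:3,3]
    return o+r*(z-o[2])/r[2]
def crop(c,x0,y0,x1,y1,s,name):
    cv2.imwrite(name,cv2.resize(c["frame"][y0:y1,x0:x1],None,fx=s,fy=s,interpolation=cv2.INTER_CUBIC))
E
python3 - <<'E'
from h import *
c=manip.capture("top"); P=cloud(c)
crop(c,370,200,530,320,5,"pics/tA.png"); crop(c,140,190,340,320,4,"pics/tB.png")
np.save("top.npy",P)
c=manip.capture("side"); Q=cloud(c); np.save("side.npy",Q)
crop(c,300,260,520,460,3,"pics/sA.png"); crop(c,170,130,350,280,4,"pics/sB.png")
E
```

```text
(no output)
```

View pics/tA.png

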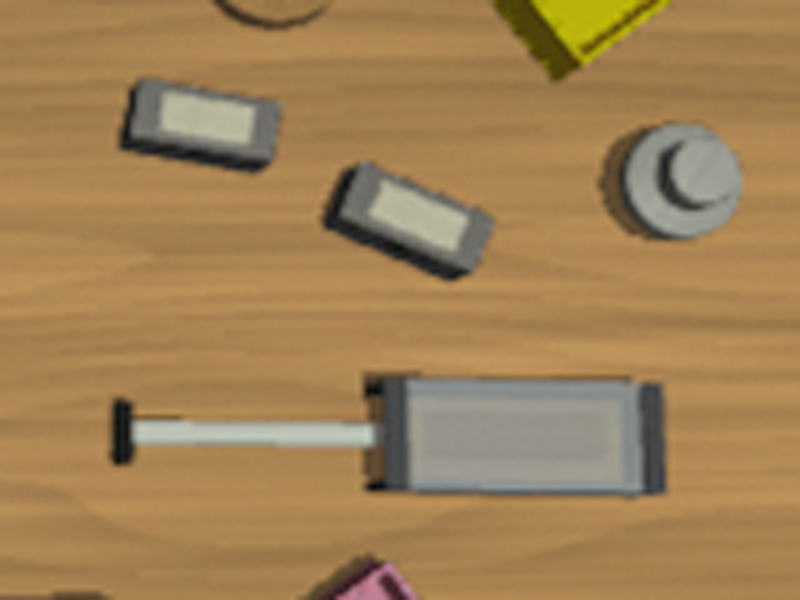

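View pics/tB.png

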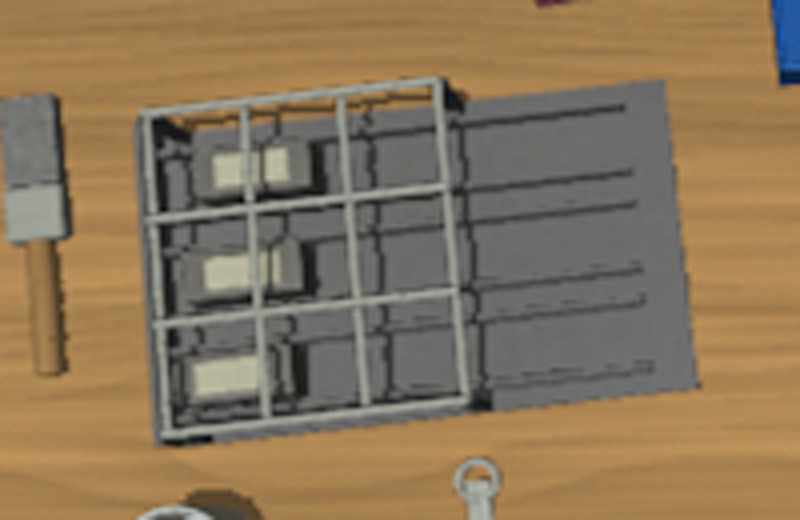

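View pics/sB.png

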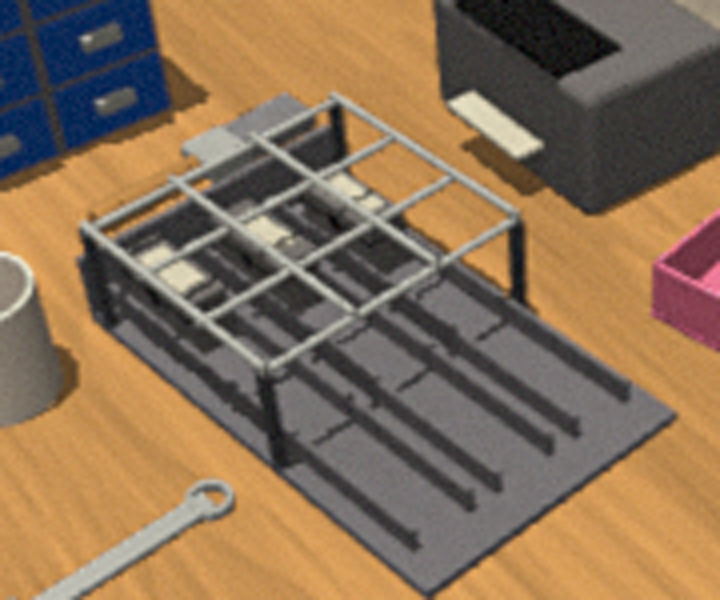

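```bash
python3 - <<'E'
from h import *
for f in ["top","side"]:
    P=np.load(f+".npy").reshape(-1,3); P=P[~np.isnan(P[:,0])]
    tab=P[(abs(P[:,2])<.01)&(P[:,0]>.2)]
    print(f,len(P),"table z",np.median(tab[:,2]),tab[:,2].std())
    def seg(zl,zh,x0,x1,y0,y1):
        m=(P[:,2]>zl)&(P[:,2]<zh)&(P[:,0]>x0)&(P[:,0]<x1)&(P[:,1]>y0)&(P[:,1]<y1); return P[m]
    # clusters above 8 mm
    m=(P[:,2]>.008)&(P[:,2]<.12)&(P[:,0]>.25)&(P[:,0]<.75)&(P[:,1]>-.6)&(P[:,1]<.6)
    A=P[m]
    g=np.zeros((250,600),np.uint8); i=((A[:,0]-.25)/.002).astype(int); j=((A[:,1]+.6)/.002).astype(int)
    g[i,j]=255; g=cv2.morphologyEx(g,cv2.MORPH_CLOSE,np.ones((3,3)))
    n,l=cv2.connectedComponents(g)
    for k in range(1,n):
        s=A[l[i,j]==k]
        if len(s)<40: continue
        r=cv2.minAreaRect(s[:,:2].astype(np.float32)*1000)
        print(len(s),np.round(r[0],1),np.round(r[1],1),round(r[2],1),"z95",round(np.percentile(s[:,2],95),4))
E
```

```text
top 305964 table z 0.0007490291234353297 0.0032544723065743787
98 [285.4 194.9] [35.4 67. ] 89.4 z95 0.0135
530 [ 324.2 -278.1] [ 80.8 111.2] 34.1 z95 0.0528
366 [ 325.1 -100.6] [109.1  79. ] 89.3 z95 0.054
713 [351.7 403.6] [103.1  79.7] 55.1 z95 0.0921
65 [351.8 598.1] [35.7  5.4] 4.9 z95 0.1003
76 [383.  211.4] [28.5 62.9] 89.4 z95 0.0136
1605 [ 455.7 -306.3] [294.7  60.2] 88.2 z95 0.0532
8086 [553.6 248. ] [222.3 372. ] 5.8 z95 0.0975
69 [450.2 597.5] [ 5.  31.8] 89.9 z95 0.1028
794 [574.7 520.2] [200.3  43.4] 7.6 z95 0.0234
57 [549.3 597. ] [ 5.2 30.2] 87.7 z95 0.1022
464 [ 574.3 -325.5] [81.4 36.2] 65.7 z95 0.0518
454 [ 592.4 -472.2] [62.4 61.1] 35.5 z95 0.0775
443 [ 629.1 -212.4] [81.2 35.6] 79.4 z95 0.0523
311 [ 718.5 -413.3] [109.2  65.1] 35.8 z95 0.0521
246 [715.3 -39.1] [73.2 80.5] 3.5 z95 0.0534
242 [ 719.9 -260.6] [90.2 59.7] 89.7 z95 0.0283
168 [ 724.7 -464.9] [61.8 12.6] 27.8 z95 0.051
239 [ 736.4 -128. ] [49.6 26.9] 89.9 z95 0.0734
126 [742.9 137.5] [13.3 70.1] 0.9 z95 0.0522
80 [746.4 381.2] [ 6.7 90.1] 0.2 z95 0.0468
side 305951 table z 0.0004612236305561179 0.00256
[... 218 characters left out ...]
4.7] [10.6 87.5] 90.0 z95 0.1092
177 [448.9 595.2] [ 9.6 89.7] 90.0 z95 0.1131
3455 [ 454.3 -380.4] [151.2  62.4] 88.6 z95 0.0515
7458 [554.3 246.3] [226.1 370.3] 5.9 z95 0.0963
539 [ 460.1 -229.2] [132.   33.9] 89.8 z95 0.0259
353 [576.  513.7] [200.6  46.9] 9.4 z95 0.0219
144 [539.8 594.3] [11.2 71. ] 90.0 z95 0.1116
977 [ 574.6 -329.7] [81.4 35.8] 65.5 z95 0.0503
1097 [ 589.9 -478.4] [56.5 62.7] 9.6 z95 0.0758
825 [ 629.7 -216.5] [81.1 36.1] 78.4 z95 0.0501
1059 [ 724.9 -425.7] [112.5  81.5] 34.9 z95 0.0508
683 [713.5 -43.8] [72.5 83.1] 1.7 z95 0.0507
426 [ 719.4 -265.2] [59.8 88.9] 0.6 z95 0.0263
458 [ 736.8 -133.9] [50.1 26.1] 89.6 z95 0.0717
213 [743.1 134.1] [12.8 71.5] 0.9 z95 0.0503
```

```bash
cat >> h.py <<'E'
from scipy.spatial.transform import Rotation as R
def rot_yaw(psi):
    c,s=np.cos(psi),np.sin(psi)
    return np.array([[c,s,0],[s,-c,0],[0,0,-1.]])  # cols x,y,z
def go(x,y,z,yaw_deg=None,Rt=None):
    s=manip.sense(); R0=R.from_quat(s["ee_rot"]).as_matrix()
    if Rt is None: Rt=rot_yaw(np.radians(yaw_deg))
    d=R0.T@(np.array([x,y,z])-s["tool_pos"])
    rv=np.degrees(R.from_matrix(R0.T@Rt).as_rotvec())
    print("shift",np.round(d,4),"rot",np.round(rv,2),"rows>=",np.ceil(max(np.linalg.norm(d)/.05,np.linalg.norm(rv)/8.59)))
def st():
    s=manip.sense(); R0=R.from_quat(s["ee_rot"]).as_matrix()
    print("t",round(s["clock"],2),"pos",np.round(s["tool_pos"],4),"yaw",round(np.degrees(np.arctan2(R0[1,0],R0[0,0])),2),"tilt",np.round(R0[:,2],3),"F",np.round(s["force"],1),"w",round(s["grip_width"]*88,1),"q",np.round(s["q"],2))
E
python3 - <<'E'
from h import *
c=manip.capture("top")
for u,v in [(135,432),(375,436),(122,431)]:
    print(ray(c,u/5+370,v/5+200,.019 if u!=122 else .026))
st()
go(.459,-.205,.15,0)
# rack frame cloud: back cases
P=np.load("top.npy").reshape(-1,3);Q=np.load("side.npy").reshape(-1,3)
for A in (P,Q):
    A=A[~np.isnan(A[:,0])]
    # floor points z 6..10mm
    m=(A[:,2]>.004)&(A[:,2]<.085)&(A[:,0]>.40)&(A[:,0]<.70)&(A[:,1]>.02)&(A[:,1]<.45)
    r=cv2.minAreaRect((A[m][:,:2]*1000).astype(np.float32)); print("rack",r)
E
```

```text
[ 0.45781156 -0.17370548  0.019     ]
[ 0.45399444 -0.30605696  0.019     ]
[ 0.45803028 -0.1655923   0.026     ]
t 0.3 pos [0.1374 0.5066 0.2636] yaw 74.83 tilt [-0. -0. -1.] F [-0.  -0.1  0.1] w 87.9 q [ 1.08  0.31  1.5   0.    1.33 -0.22]
shift [-0.6026  0.4967  0.1137] rot [1.000e-02 2.000e-02 7.483e+01] rows>= 16.0
rack ((550.1870727539062, 234.95985412597656), (299.611328125, 429.7456359863281), 0.008727019652724266)
rack ((549.7137451171875, 232.2384796142578), (300.9861755371094, 417.3117370605469), 2.3994128704071045)
```

>>> servo_tool:
  increments:
    - {"x":-0.6,"y":0.495,"z":0.06,"rz":74.8,"grip":0.6}
    - {"x":-0.6,"y":0.495,"z":0.06,"rz":74.8}
    - {"x":-0.6,"y":0.495,"z":0.06,"rz":74.8}
    - {"x":-0.6,"y":0.495,"z":0.06,"rz":74.8}
    - {"x":-0.6,"y":0.495,"z":0.06,"rz":74.8}
    - {"x":-0.6,"y":0.495,"z":0.06,"rz":74.8}
    - {"x":-0.6,"y":0.495,"z":0.06,"rz":74.8}
    - {"x":-0.6,"y":0.495,"z":0.06,"rz":74.8}
    - {"x":-0.6,"y":0.495,"z":0.06,"rz":74.8}
    - {"x":-0.6,"y":0.495,"z":0.06,"rz":74.8}

```text
invalid input at $.increments[0]: expected keys grip, x, y, z, rx, ry, rz
```

```bash
python3 - <<'E'
from h import *
st(); go(.457,-.205,.15,0)
E
```

```text
t 0.3 pos [0.1374 0.5066 0.2636] yaw 74.83 tilt [-0. -0. -1.] F [-0.  -0.1  0.1] w 87.9 q [ 1.08  0.31  1.5   0.    1.33 -0.22]
shift [-0.6031  0.4947  0.1137] rot [1.000e-02 2.000e-02 7.483e+01] rows>= 16.0
```

All keys are required.

>>> servo_tool:
  increments:
    - {"grip":0.6,"x":-0.6,"y":0.495,"z":0.06,"rx":0,"ry":0,"rz":74.8}
    - {"grip":0.6,"x":-0.6,"y":0.495,"z":0.06,"rx":0,"ry":0,"rz":74.8}
    - {"grip":0.6,"x":-0.6,"y":0.495,"z":0.06,"rx":0,"ry":0,"rz":74.8}
    - {"grip":0.6,"x":-0.6,"y":0.495,"z":0.06,"rx":0,"ry":0,"rz":74.8}
    - {"grip":0.6,"x":-0.6,"y":0.495,"z":0.06,"rx":0,"ry":0,"rz":74.8}
    - {"grip":0.6,"x":-0.6,"y":0.495,"z":0.06,"rx":0,"ry":0,"rz":74.8}
    - {"grip":0.6,"x":-0.6,"y":0.495,"z":0.06,"rx":0,"ry":0,"rz":74.8}
    - {"grip":0.6,"x":-0.6,"y":0.495,"z":0.06,"rx":0,"ry":0,"rz":74.8}
    - {"grip":0.6,"x":-0.6,"y":0.495,"z":0.06,"rx":0,"ry":0,"rz":74.8}
    - {"grip":0.6,"x":-0.6,"y":0.495,"z":0.06,"rx":0,"ry":0,"rz":74.8}

```text
clock: 1.3
tool_pos: [0.3433, 0.0504, 0.2255]
ee_rot: [1.0, -0.001, 0.001, 0.0]
force: [1.3, 0.4, 0.7]
grip_width: 0.6
```

```bash
python3 - <<'E'
from h import *
st(); go(.457,-.205,.15,0)
E
```

```text
t 1.3 pos [0.3433 0.0504 0.2255] yaw -0.17 tilt [ 0.001 -0.    -1.   ] F [1.3 0.4 0.7] w 52.8 q [-0.2  -0.05  2.03  0.    1.17 -0.19]
shift [0.1143 0.2551 0.0756] rot [ 0.01 -0.07 -0.17] rows>= 6.0
```

>>> servo_tool:
  increments:
    - {"grip":0.5,"x":0.1,"y":0.21,"z":0.07,"rx":0,"ry":0,"rz":0}
    - {"grip":0.5,"x":0.1,"y":0.21,"z":0.07,"rx":0,"ry":0,"rz":0}
    - {"grip":0.5,"x":0.1,"y":0.21,"z":0.07,"rx":0,"ry":0,"rz":0}
    - {"grip":0.5,"x":0.1,"y":0.21,"z":0.07,"rx":0,"ry":0,"rz":0}
    - {"grip":0.5,"x":0.1,"y":0.21,"z":0.07,"rx":0,"ry":0,"rz":0}
    - {"grip":0.5,"x":0.1,"y":0.21,"z":0.07,"rx":0,"ry":0,"rz":0}
    - {"grip":0.5,"x":0.1,"y":0.21,"z":0.07,"rx":0,"ry":0,"rz":0}
    - {"grip":0.5,"x":0.1,"y":0.21,"z":0.07,"rx":0,"ry":0,"rz":0}

```text
clock: 2.1
tool_pos: [0.4428, -0.1565, 0.1556]
ee_rot: [1.0, 0.001, 0.0, -0.0]
force: [0.1, -0.4, -0.4]
grip_width: 0.496
```

```bash
python3 - <<'E'
from h import *
st(); go(.457,-.205,.15,0)
w=manip.capture("wrist"); cv2.imwrite("pics/w1.png",w["frame"])
E
```

```text
t 2.1 pos [ 0.4428 -0.1565  0.1556] yaw 0.07 tilt [ 0.  0. -1.] F [ 0.1 -0.4 -0.4] w 43.6 q [-0.59  0.31  1.8   0.    1.02 -0.59]
shift [0.0141 0.0485 0.0056] rot [-0.01 -0.    0.07] rows>= 2.0
```

View pics/w1.png

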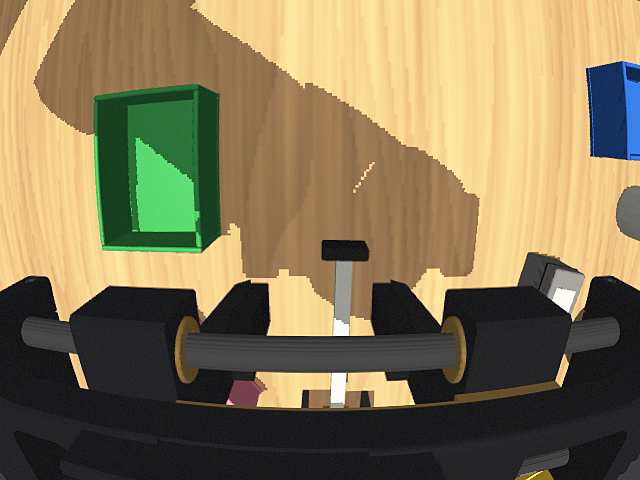

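>>> servo_tool:
  increments:
    - {"grip":0.5,"x":0.014,"y":0.048,"z":0.02,"rx":0,"ry":0,"rz":-1.4}
    - {"grip":0.5,"x":0.014,"y":0.048,"z":0.05,"rx":0,"ry":0,"rz":-1.4}
    - {"grip":0.5,"x":0.014,"y":0.048,"z":0.08,"rx":0,"ry":0,"rz":-1.4}
    - {"grip":0.5,"x":0.014,"y":0.048,"z":0.11,"rx":0,"ry":0,"rz":-1.4}
    - {"grip":0.5,"x":0.014,"y":0.048,"z":0.125,"rx":0,"ry":0,"rz":-1.4}
    - {"grip":0.5,"x":0.014,"y":0.048,"z":0.125,"rx":0,"ry":0,"rz":-1.4}
    - {"grip":0.5,"x":0.014,"y":0.048,"z":0.125,"rx":0,"ry":0,"rz":-1.4}

```text
clock: 2.85
tool_pos: [0.4575, -0.205, 0.0313]
ee_rot: [1.0, 0.013, 0.0, 0.0]
force: [0.1, -0.4, -0.7]
grip_width: 0.5
```

```bash
python3 - <<'E'
from h import *
st()
w=manip.capture("wrist"); cv2.imwrite("pics/w2.png",w["frame"])
w=manip.capture("side"); cv2.imwrite("pics/s2.png",w["frame"])
E
```

```text
t 2.85 pos [ 0.4575 -0.205   0.0313] yaw 1.48 tilt [ 0.001 -0.001 -1.   ] F [ 0.1 -0.4 -0.7] w 44.0 q [-0.66  0.58  1.8   0.    0.76 -0.68]
```

View pics/w2.png

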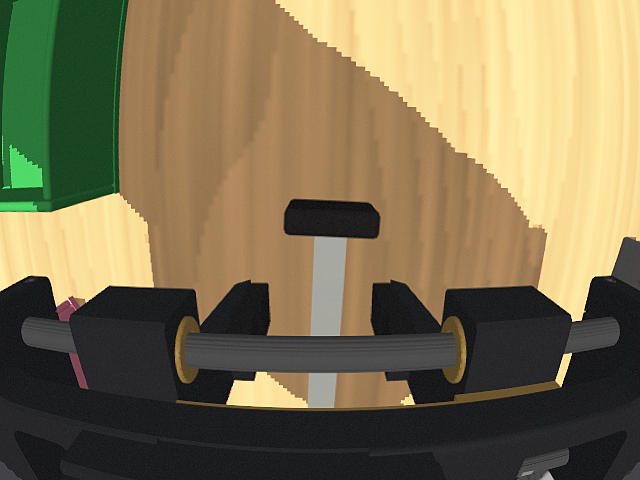

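>>> servo_tool:
  increments:
    - {"grip":0.0,"x":0,"y":0,"z":0.002,"rx":0,"ry":0,"rz":0}
    - {"grip":0.0,"x":0,"y":0,"z":0.002,"rx":0,"ry":0,"rz":0}
    - {"grip":0.0,"x":0,"y":0,"z":0.002,"rx":0,"ry":0,"rz":0}
    - {"grip":0.0,"x":0,"y":0,"z":0.002,"rx":0,"ry":0,"rz":0}
    - {"grip":0.0,"x":0,"y":0,"z":0.002,"rx":0,"ry":0,"rz":0}
    - {"grip":0.0,"x":0,"y":0,"z":0.002,"rx":0,"ry":0,"rz":0}
  grip_force: 25

```text
clock: 3.55
tool_pos: [0.4571, -0.2055, 0.0284]
ee_rot: [1.0, 0.012, 0.0, 0.0]
force: [-0.9, -0.1, 3.0]
grip_width: 0.13
```

```bash
python3 - <<'E'
from h import *
st(); go(.461,-.025,.031,1.4)
E
```

```text
t 3.55 pos [ 0.4571 -0.2055  0.0284] yaw 1.4 tilt [ 0. -0. -1.] F [-0.9 -0.1  3. ] w 11.4 q [-0.66  0.59  1.8   0.    0.76 -0.68]
shift [ 0.0083 -0.1803 -0.0026] rot [ 0.   -0.01  0.  ] rows>= 4.0
```

>>> servo_tool:
  increments:
    - {"grip":0.0,"x":0,"y":-0.02,"z":-0.001,"rx":0,"ry":0,"rz":0}
    - {"grip":0.0,"x":0,"y":-0.04,"z":-0.002,"rx":0,"ry":0,"rz":0}
    - {"grip":0.0,"x":0,"y":-0.06,"z":-0.002,"rx":0,"ry":0,"rz":0}
    - {"grip":0.0,"x":0,"y":-0.08,"z":-0.002,"rx":0,"ry":0,"rz":0}
    - {"grip":0.0,"x":0,"y":-0.1,"z":-0.002,"rx":0,"ry":0,"rz":0}
    - {"grip":0.0,"x":0,"y":-0.12,"z":-0.002,"rx":0,"ry":0,"rz":0}
    - {"grip":0.0,"x":0,"y":-0.14,"z":-0.002,"rx":0,"ry":0,"rz":0}
    - {"grip":0.0,"x":0,"y":-0.16,"z":-0.002,"rx":0,"ry":0,"rz":0}
    - {"grip":0.0,"x":0,"y":-0.18,"z":-0.002,"rx":0,"ry":0,"rz":0}
    - {"grip":0.0,"x":0,"y":-0.185,"z":-0.002,"rx":0,"ry":0,"rz":0}

```text
clock: 4.55
tool_pos: [0.4521, -0.0191, 0.0301]
ee_rot: [1.0, 0.013, -0.0, -0.0]
force: [0.1, 1.5, -0.8]
grip_width: 0.132
```

```bash
python3 - <<'E'
from h import *
st()
c=manip.capture("top"); crop(c,300,200,540,380,3,"pics/t3.png")
E
```

```text
t 4.55 pos [ 0.4521 -0.0191  0.0301] yaw 1.54 tilt [-0.001  0.    -1.   ] F [ 0.1  1.5 -0.8] w 11.6 q [-0.3   0.51  1.94  0.    0.69 -0.33]
```

View pics/t3.png

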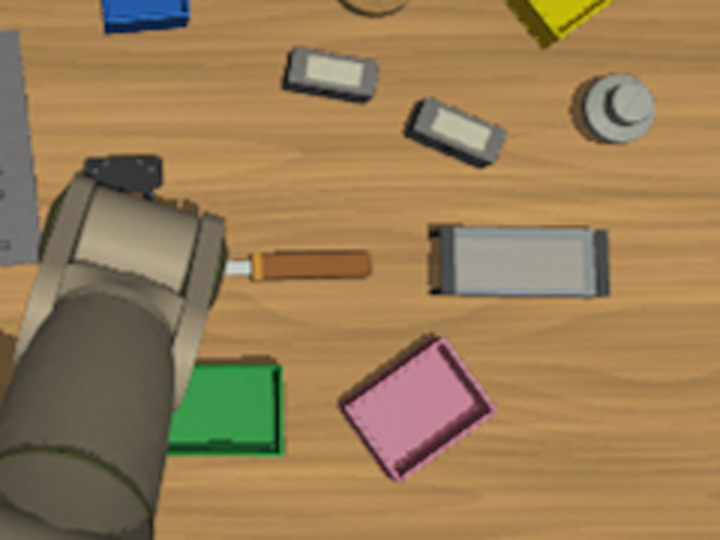

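>>> servo_tool:
  increments:
    - {"grip":0.0,"x":0,"y":0,"z":0.001,"rx":0,"ry":0,"rz":0}
    - {"grip":0.4,"x":0,"y":0,"z":0.001,"rx":0,"ry":0,"rz":0}
    - {"grip":0.4,"x":0,"y":0,"z":0.001,"rx":0,"ry":0,"rz":0}
    - {"grip":0.4,"x":0,"y":0,"z":0.001,"rx":0,"ry":0,"rz":0}
    - {"grip":0.4,"x":0,"y":0,"z":0.001,"rx":0,"ry":0,"rz":0}
    - {"grip":0.4,"x":0,"y":0,"z":0.001,"rx":0,"ry":0,"rz":0}
    - {"grip":0.4,"x":0,"y":0,"z":-0.04,"rx":0,"ry":0,"rz":0}
    - {"grip":0.4,"x":0,"y":0,"z":-0.08,"rx":0,"ry":0,"rz":0}
    - {"grip":0.7,"x":0,"y":0,"z":-0.1,"rx":0,"ry":0,"rz":0}
    - {"grip":0.7,"x":0,"y":0,"z":-0.1,"rx":0,"ry":0,"rz":0}

```text
clock: 5.6
tool_pos: [0.4536, -0.0208, 0.1327]
ee_rot: [1.0, 0.013, 0.003, 0.001]
force: [0.7, 0.2, -0.1]
grip_width: 0.557
```

```bash
python3 - <<'E'
from h import *
st()
c=manip.capture("top"); crop(c,300,200,540,380,3,"pics/t4.png")
P=cloud(c).reshape(-1,3); c2=manip.capture("side"); Q=cloud(c2).reshape(-1,3); cv2.imwrite("pics/s4.png",c2["frame"])
for A in (P,Q):
  for n,(x0,x1,y0,y1,z0,z1) in dict(A=(.57,.69,-.28,-.15,.04,.06),B=(.51,.64,-.39,-.27,.04,.06)).items():
    m=(A[:,2]>z0)&(A[:,2]<z1)&(A[:,0]>x0)&(A[:,0]<x1)&(A[:,1]>y0)&(A[:,1]<y1)
    print(n,m.sum(),cv2.minAreaRect((A[m][:,:2]*1000).astype(np.float32)))
go(.63,-.2145,.15,-10.5)
E
```

```text
t 5.6 pos [ 0.4536 -0.0208  0.1327] yaw 1.44 tilt [ 0.005 -0.002 -1.   ] F [ 0.7  0.2 -0.1] w 49.0 q [-0.3   0.32  1.87  0.    0.95 -0.33]
A 364 ((630.016845703125, -211.95249938964844), (80.2487564086914, 36.146366119384766), 77.23287200927734)
B 374 ((574.314208984375, -325.29095458984375), (80.86405181884766, 36.62797546386719), 65.47445678710938)
A 521 ((630.375244140625, -215.74642944335938), (81.84777069091797, 36.007720947265625), 79.99295806884766)
B 664 ((574.8367919921875, -329.8681640625), (81.70330047607422, 35.57285690307617), 65.3944320678711)
shift [ 0.1729  0.1984 -0.0203] rot [-0.    0.02 11.93] rows>= 6.0
```

View pics/s4.png

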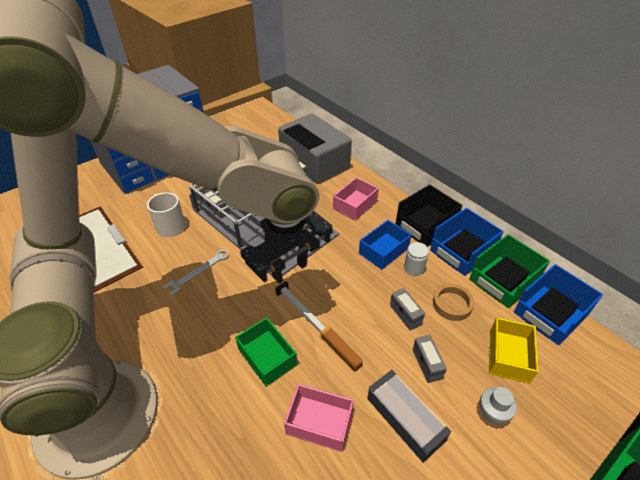

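>>> servo_tool:
  increments:
    - {"grip":0.75,"x":0.172,"y":0.2,"z":-0.02,"rx":0,"ry":0,"rz":12.3}
    - {"grip":0.75,"x":0.172,"y":0.2,"z":-0.02,"rx":0,"ry":0,"rz":12.3}
    - {"grip":0.75,"x":0.172,"y":0.2,"z":-0.02,"rx":0,"ry":0,"rz":12.3}
    - {"grip":0.75,"x":0.172,"y":0.2,"z":-0.02,"rx":0,"ry":0,"rz":12.3}
    - {"grip":0.75,"x":0.172,"y":0.2,"z":-0.02,"rx":0,"ry":0,"rz":12.3}
    - {"grip":0.75,"x":0.172,"y":0.2,"z":-0.02,"rx":0,"ry":0,"rz":12.3}
    - {"grip":0.75,"x":0.172,"y":0.2,"z":-0.02,"rx":0,"ry":0,"rz":12.3}
    - {"grip":0.75,"x":0.172,"y":0.2,"z":-0.02,"rx":0,"ry":0,"rz":12.3}

```text
clock: 6.5
tool_pos: [0.6286, -0.2153, 0.1484]
ee_rot: [0.996, -0.095, -0.001, -0.001]
force: [0.5, 0.1, -0.6]
grip_width: 0.752
```

```bash
cat >> h.py <<'E'
def wray(w,s,u,v,z):
    th_u=(u-w["cx"])/w["fx"]; th_v=(v-w["cy"])/w["fy"]; th=np.hypot(th_u,th_v)
    k=np.sin(th)/th if th>1e-9 else 1.
    d=np.array([th_u*k,-th_v*k,-np.cos(th)])
    M=w["mount"]; R0=R.from_quat(s["ee_rot"]).as_matrix()
    o=R0@M[:3,3]+s["tool_pos"]; r=R0@M[:3,:3]@d
    return o+r*(z-o[2])/r[2]
def wcloud(w,s):
    d=w["depth"].astype(float); v,u=np.mgrid[0:480,0:640].astype(float)
    a=(u-w["cx"])/w["fx"]; b=(v-w["cy"])/w["fy"]; th=np.hypot(a,b)+1e-12
    t=np.tan(np.minimum(th,1.4))/th
    P=np.stack([a*t*d,-b*t*d,-d],-1)
    M=w["mount"]; R0=R.from_quat(s["ee_rot"]).as_matrix()
    P=(P@M[:3,:3].T+M[:3,3])@R0.T+s["tool_pos"]; P[d<=0]=np.nan; return P
E
python3 - <<'E'
from h import *
st(); s=manip.sense(); w=manip.capture("wrist"); cv2.imwrite("pics/w5.png",w["frame"])
A=wcloud(w,s).reshape(-1,3)
m=(A[:,2]>.04)&(A[:,2]<.06)&(A[:,0]>.57)&(A[:,0]<.69)&(A[:,1]>-.28)&(A[:,1]<-.15)
print(m.sum(),cv2.minAreaRect((A[m][:,:2]*1000).astype(np.float32)),np.median(A[m][:,2]))
go(.63,-.214,.15,-11)
E
```

```text
t 6.5 pos [ 0.6286 -0.2153  0.1484] yaw -10.86 tilt [-0.003  0.002 -1.   ] F [ 0.5  0.1 -0.6] w 66.2 q [-0.51  0.72  1.17  0.    1.26 -0.32]
6670 ((630.46533203125, -214.96127319335938), (80.14397430419922, 34.193607330322266), 79.21690368652344) 0.04837027002667721
shift [ 0.0012 -0.0012 -0.001 ] rot [-0.05  0.14  0.17] rows>= 1.0
```

View pics/w5.png

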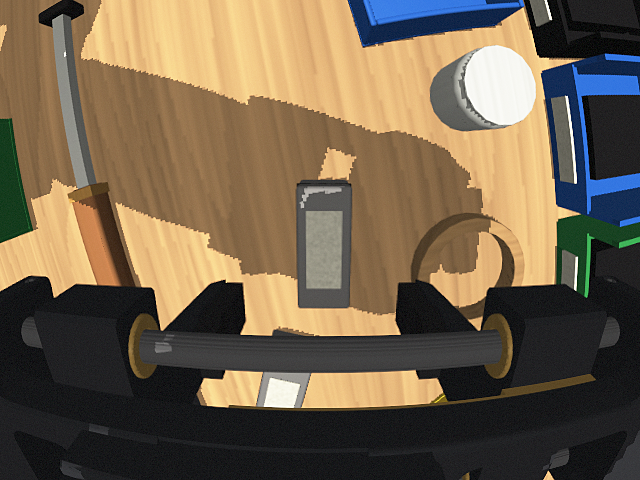

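>>> servo_tool:
  increments:
    - {"grip":0.75,"x":0.002,"y":0,"z":0.03,"rx":0,"ry":0,"rz":0}
    - {"grip":0.75,"x":0.002,"y":0,"z":0.06,"rx":0,"ry":0,"rz":0}
    - {"grip":0.75,"x":0.002,"y":0,"z":0.085,"rx":0,"ry":0,"rz":0}
    - {"grip":0.75,"x":0.002,"y":0,"z":0.097,"rx":0,"ry":0,"rz":0}
    - {"grip":0.2,"x":0.002,"y":0,"z":0.097,"rx":0,"ry":0,"rz":0}
    - {"grip":0.2,"x":0.002,"y":0,"z":0.097,"rx":0,"ry":0,"rz":0}
    - {"grip":0.2,"x":0.002,"y":0,"z":0.097,"rx":0,"ry":0,"rz":0}
    - {"grip":0.2,"x":0.002,"y":0,"z":0.097,"rx":0,"ry":0,"rz":0}
    - {"grip":0.2,"x":0.002,"y":0,"z":0.097,"rx":0,"ry":0,"rz":0}
    - {"grip":0.2,"x":0.002,"y":0,"z":0.097,"rx":0,"ry":0,"rz":0}
  grip_force: 30

```text
clock: 7.55
tool_pos: [0.6316, -0.2166, 0.0544]
ee_rot: [0.996, -0.095, 0.0, 0.0]
force: [-2.7, 1.1, 5.8]
grip_width: 0.384
```

```bash
python3 - <<'E'
from h import *
st()
E
```

```text
t 7.55 pos [ 0.6316 -0.2166  0.0544] yaw -10.86 tilt [ 0.001 -0.001 -1.   ] F [-2.7  1.1  5.8] w 33.8 q [-0.51  0.83  1.23 -0.    1.08 -0.32]
```

>>> servo_tool:
  increments:
    - {"grip":0.2,"x":0,"y":0,"z":-0.04,"rx":0,"ry":0,"rz":0}
    - {"grip":0.2,"x":0,"y":0,"z":-0.09,"rx":0,"ry":0,"rz":0}
    - {"grip":0.2,"x":0,"y":0,"z":-0.13,"rx":0,"ry":0,"rz":0}
    - {"grip":0.2,"x":-0.03,"y":-0.21,"z":-0.13,"rx":0,"ry":0,"rz":-16.7}
    - {"grip":0.2,"x":-0.03,"y":-0.21,"z":-0.13,"rx":0,"ry":0,"rz":-16.7}
    - {"grip":0.2,"x":-0.03,"y":-0.21,"z":-0.13,"rx":0,"ry":0,"rz":-16.7}
    - {"grip":0.2,"x":-0.03,"y":-0.21,"z":-0.13,"rx":0,"ry":0,"rz":-16.7}
    - {"grip":0.2,"x":-0.03,"y":-0.21,"z":-0.13,"rx":0,"ry":0,"rz":-16.7}
    - {"grip":0.2,"x":-0.03,"y":-0.21,"z":-0.13,"rx":0,"ry":0,"rz":-16.7}
    - {"grip":0.2,"x":-0.03,"y":-0.21,"z":-0.13,"rx":0,"ry":0,"rz":-16.7}

```text
clock: 8.55
tool_pos: [0.6415, -0.0058, 0.183]
ee_rot: [0.999, 0.051, -0.0, 0.0]
force: [0.3, -0.9, -2.6]
grip_width: 0.383
```

```bash
python3 - <<'E'
from h import *
st(); s=manip.sense(); w=manip.capture("wrist"); cv2.imwrite("pics/w6.png",w["frame"])
np.save("w6.npy",wcloud(w,s))
E
```

```text
t 8.55 pos [ 0.6415 -0.0058  0.183 ] yaw 5.79 tilt [-0. -0. -1.] F [ 0.3 -0.9 -2.6] w 33.7 q [-0.19  0.63  1.22 -0.    1.29 -0.29]
```

View pics/w6.png

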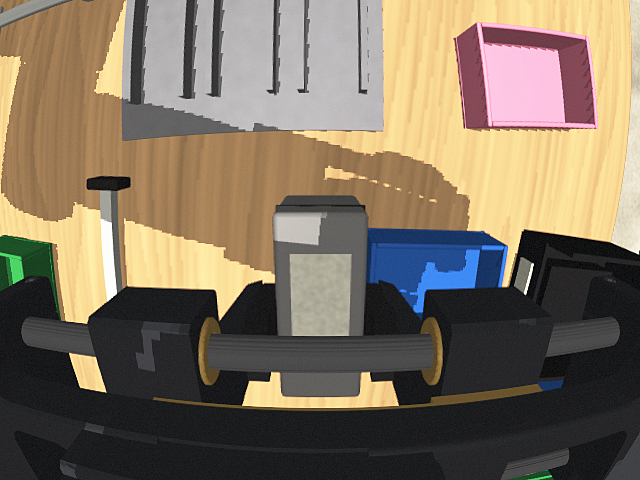

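```bash
cat >> h.py <<'E'
def fitrack(A,zs=(.022,.034),z0=.0):
    from scipy.optimize import minimize
    A=A.reshape(-1,3); A=A[~np.isnan(A[:,0])]; A=A-[0,0,z0]
    m=(A[:,2]>zs[0])&(A[:,2]<zs[1])&(A[:,0]>.4)&(A[:,0]<.72)&(A[:,1]>.06)&(A[:,1]<.22)
    B=A[m]; W=np.array([-93.5,-46.5,-23.5,23.5,46.5,93.5])/1000
    def cost(p):
        th=p[0];xr=(B[:,0]-.567)*np.cos(th)+(B[:,1]-.120)*np.sin(th)-p[1]
        e=np.abs(xr[:,None]-W).min(1); return np.mean(np.minimum(e/.002,3)**2)
    best=min((minimize(cost,[t,o],method="Nelder-Mead") for t in (.08,.1,.12) for o in (-.006,-.003,0,.003,.006)),key=lambda r:r.fun)
    th,o=best.x
    ex=np.array([np.cos(th),np.sin(th)]); ey=np.array([-np.sin(th),np.cos(th)])
    yr=(B[:,:2]-[.567,.120])@ey
    f=A[(A[:,2]>.005)&(A[:,2]<.011)&(A[:,0]>.4)&(A[:,0]<.72)&(A[:,1]>.0)&(A[:,1]<.2)]
    yf=(f[:,:2]-[.567,.120])@ey; xf=(f[:,:2]-[.567,.120])@ex-o
    q=yf[abs(xf)<.08]
    f0=np.percentile(q,.3)
    print("n",len(B),"th deg",np.degrees(th),"off",o,"cost",best.fun,"wall front",np.percentile(yr,.5),"floor front",f0,"floor z",np.median(f[:,2]),"walltop",np.percentile(B[:,2],[10,50,90]))
    O=np.array([.567,.120])+ex*o+ey*(f0+.055)
    print("origin",O); return O,th
E
python3 - <<'E'
from h import *
A=np.load("w6.npy"); fitrack(A)
t=A.reshape(-1,3); t=t[(abs(t[:,2])<.01)]; print("table",np.median(t[:,2]))
fitrack(np.load("top.npy")); fitrack(np.load("side.npy"))
# held case
s=A.reshape(-1,3); m=(s[:,2]>.14)&(s[:,2]<.19)&(abs(s[:,0]-.6415)<.03)&(s[:,1]>-.06)&(s[:,1]<.06)
m2=m&(s[:,2]>.172);print(np.percentile(s[m][:,2],[5,50,95]))
E
```

```text
n 4533 th deg 5.6390736299486015 off 0.0005687247293026193 cost 0.735300781514252 wall front -0.024940211310373408 floor front -0.0545257586560797 floor z 0.008247225590017074 walltop [0.02456379 0.02798284 0.02914984]
origin [0.56751937 0.12052783]
table 0.000620542341573424
n 539 th deg 5.718057779791898 off -0.0006505938548823845 cost 0.7369945769166104 wall front -0.02185243310538768 floor front -0.11338594261590192 floor z 0.008030985397684876 walltop [0.02444771 0.02801605 0.03130413]
origin [0.57216983 0.06183975]
n 712 th deg 5.930481422586341 off -0.000498987854219756 cost 1.1354811275195575 wall front -0.026527469476561618 floor front -0.05742147613504249 floor z 0.008246095363307782 walltop [0.02325748 0.02714609 0.03002782]
origin [0.56675387 0.11753993]
[0.16350682 0.17698566 0.18237509]
```

```bash
python3 - <<'E'
from h import *
s=np.load("w6.npy").reshape(-1,3); th=np.radians(5.79)
T=np.array([.6415,-.0058]); xr=(s[:,:2]-T)@[np.cos(th),np.sin(th)]; yr=(s[:,:2]-T)@[-np.sin(th),np.cos(th)]
m=(s[:,2]>.165)&(s[:,2]<.19)&(yr>.012)&(yr<.05)&(abs(xr)<.03)
print(m.sum(),np.percentile(xr[m],[1,50,99]),yr[m].max(),np.median(s[m][:,2]))
print(cv2.minAreaRect((np.c_[xr,yr][m]*1000).astype(np.float32)))
go(.6372,.1265,.183,5.65)
E
```

```text
7776 [-0.01674512 -0.00023993  0.0162432 ] 0.04169156765804733 0.17694853286059029
((-0.2252063751220703, 26.789142608642578), (34.34306716918945, 29.679513931274414), 0.26022574305534363)
shift [ 0.009  -0.1325  0.    ] rot [0.02 0.02 0.09] rows>= 3.0
```

>>> servo_tool:
  increments:
    - {"grip":0.2,"x":0.009,"y":-0.04,"z":0,"rx":0,"ry":0,"rz":0.1}
    - {"grip":0.2,"x":0.009,"y":-0.08,"z":0,"rx":0,"ry":0,"rz":0.1}
    - {"grip":0.2,"x":0.009,"y":-0.12,"z":0,"rx":0,"ry":0,"rz":0.1}
    - {"grip":0.2,"x":0.009,"y":-0.133,"z":0,"rx":0,"ry":0,"rz":0.1}
    - {"grip":0.2,"x":0.009,"y":-0.133,"z":0.03,"rx":0,"ry":0,"rz":0.1}
    - {"grip":0.2,"x":0.009,"y":-0.133,"z":0.06,"rx":0,"ry":0,"rz":0.1}
    - {"grip":0.2,"x":0.009,"y":-0.133,"z":0.08,"rx":0,"ry":0,"rz":0.1}
    - {"grip":0.2,"x":0.009,"y":-0.133,"z":0.085,"rx":0,"ry":0,"rz":0.1}
    - {"grip":0.2,"x":0.009,"y":-0.133,"z":0.085,"rx":0,"ry":0,"rz":0.1}

```text
clock: 9.5
tool_pos: [0.6372, 0.1273, 0.0981]
ee_rot: [0.999, 0.049, -0.0, 0.0]
force: [-0.2, 1.1, -2.4]
grip_width: 0.383
```

```bash
python3 - <<'E'
from h import *
st(); s=manip.sense(); w=manip.capture("wrist"); cv2.imwrite("pics/w7.png",w["frame"])
go(.6372,.1265,.064,5.65)
E
```

```text
t 9.5 pos [0.6372 0.1273 0.0981] yaw 5.64 tilt [-0.001 -0.    -1.   ] F [-0.2  1.1 -2.4] w 33.7 q [ 0.02  0.74  1.27 -0.    1.13 -0.08]
shift [-0.0006  0.0011  0.0351] rot [ 0.01 -0.07  0.01] rows>= 1.0
```

View pics/w7.png

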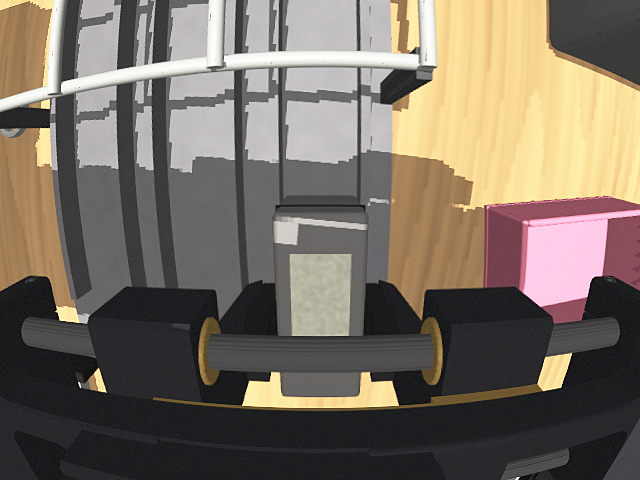

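>>> servo_tool:
  increments:
    - {"grip":0.2,"x":-0.0005,"y":0.001,"z":0.012,"rx":0,"ry":0,"rz":0}
    - {"grip":0.2,"x":-0.0005,"y":0.001,"z":0.024,"rx":0,"ry":0,"rz":0}
    - {"grip":0.2,"x":-0.0005,"y":0.001,"z":0.032,"rx":0,"ry":0,"rz":0}
    - {"grip":0.2,"x":-0.0005,"y":0.001,"z":0.035,"rx":0,"ry":0,"rz":0}
    - {"grip":0.2,"x":-0.0005,"y":0.001,"z":0.035,"rx":0,"ry":0,"rz":0}

```text
clock: 10.05
tool_pos: [0.6365, 0.1276, 0.0631]
ee_rot: [0.999, 0.05, -0.0, 0.0]
force: [-0.7, 0.6, -2.2]
grip_width: 0.384
```

```bash
python3 - <<'E'
from h import *
st()
E
```

```text
t 10.05 pos [0.6365 0.1276 0.0631] yaw 5.74 tilt [-0. -0. -1.] F [-0.7  0.6 -2.2] w 33.8 q [ 0.02  0.78  1.29 -0.    1.07 -0.08]
```

Free of contact, about 0.7 mm above the floor. Release and lift.

>>> servo_tool:
  increments:
    - {"grip":0.2,"x":0,"y":0,"z":0.001,"rx":0,"ry":0,"rz":0}
    - {"grip":0.5,"x":0,"y":0,"z":0.001,"rx":0,"ry":0,"rz":0}
    - {"grip":0.5,"x":0,"y":0,"z":0.001,"rx":0,"ry":0,"rz":0}
    - {"grip":0.5,"x":0,"y":0,"z":0.001,"rx":0,"ry":0,"rz":0}
    - {"grip":0.5,"x":0,"y":0,"z":-0.03,"rx":0,"ry":0,"rz":0}
    - {"grip":0.5,"x":0,"y":0.03,"z":-0.08,"rx":0,"ry":0,"rz":0}
    - {"grip":0.75,"x":0,"y":0.06,"z":-0.12,"rx":0,"ry":0,"rz":0}
    - {"grip":0.75,"x":0,"y":0.06,"z":-0.12,"rx":0,"ry":0,"rz":0}
    - {"grip":0.75,"x":0,"y":0.06,"z":-0.12,"rx":0,"ry":0,"rz":0}

```text
clock: 10.95
tool_pos: [0.643, 0.0671, 0.1845]
ee_rot: [0.999, 0.049, 0.001, 0.0]
force: [-0.6, -0.5, -0.9]
grip_width: 0.734
```

```bash
python3 - <<'E'
from h import *
st(); s=manip.sense(); w=manip.capture("wrist"); cv2.imwrite("pics/w8.png",w["frame"])
A=wcloud(w,s); np.save("w8.npy",A); O,th=fitrack(A)
A=A.reshape(-1,3); m=(A[:,2]>.045)&(A[:,2]<.065)&(A[:,0]>.59)&(A[:,0]<.68)&(A[:,1]>.06)&(A[:,1]<.2)
B=A[m]; 
xr=(B[:,:2]-O)@[np.cos(th),np.sin(th)]; yr=(B[:,:2]-O)@[-np.sin(th),np.cos(th)]
print(m.sum(),cv2.minAreaRect((np.c_[xr,yr]*1000).astype(np.float32)),np.median(B[:,2]))
P=cloud(manip.capture("top")).reshape(-1,3)
m=(P[:,2]>.04)&(P[:,2]<.06)&(P[:,0]>.5)&(P[:,0]<.64)&(P[:,1]>-.4)&(P[:,1]<-.27)
print("B",m.sum(),cv2.minAreaRect((P[m][:,:2]*1000).astype(np.float32)))
go(.5745,-.3275,.15,-24.5)
E
```

```text
t 10.95 pos [0.643  0.0671 0.1845] yaw 5.65 tilt [ 0.003 -0.    -1.   ] F [-0.6 -0.5 -0.9] w 64.6 q [-0.08  0.64  1.2   0.    1.29 -0.18]
n 7720 th deg 5.76364891725734 off 0.0006115318285743385 cost 0.896798312633218 wall front -0.0242051943532156 floor front -0.05481288279834648 floor z 0.00825126632212908 walltop [0.02456476 0.02798651 0.02908684]
origin [0.56758965 0.12024758]
5901 ((69.66259765625, 1.8090400695800781), (79.41777801513672, 34.473506927490234), 89.45829010009766) 0.05641311987883363
B 376 ((573.9349975585938, -325.57342529296875), (80.60136413574219, 35.69845962524414), 66.24198150634766)
shift [-0.1067  0.3873  0.0317] rot [-0.    0.15 30.24] rows>= 9.0
```

View pics/w8.png

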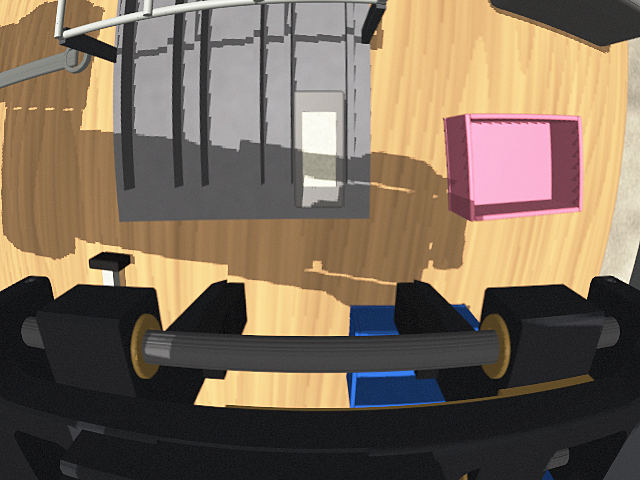

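>>> servo_tool:
  increments:
    - {"grip":0.75,"x":-0.107,"y":0.387,"z":0.032,"rx":0,"ry":0,"rz":30.2}
    - {"grip":0.75,"x":-0.107,"y":0.387,"z":0.032,"rx":0,"ry":0,"rz":30.2}
    - {"grip":0.75,"x":-0.107,"y":0.387,"z":0.032,"rx":0,"ry":0,"rz":30.2}
    - {"grip":0.75,"x":-0.107,"y":0.387,"z":0.032,"rx":0,"ry":0,"rz":30.2}
    - {"grip":0.75,"x":-0.107,"y":0.387,"z":0.032,"rx":0,"ry":0,"rz":30.2}
    - {"grip":0.75,"x":-0.107,"y":0.387,"z":0.032,"rx":0,"ry":0,"rz":30.2}
    - {"grip":0.75,"x":-0.107,"y":0.387,"z":0.032,"rx":0,"ry":0,"rz":30.2}
    - {"grip":0.75,"x":-0.107,"y":0.387,"z":0.032,"rx":0,"ry":0,"rz":30.2}
    - {"grip":0.75,"x":-0.107,"y":0.387,"z":0.032,"rx":0,"ry":0,"rz":30.2}
    - {"grip":0.75,"x":-0.107,"y":0.387,"z":0.032,"rx":0,"ry":0,"rz":30.2}

```text
clock: 12.05
tool_pos: [0.5743, -0.3275, 0.1491]
ee_rot: [0.977, -0.212, -0.001, -0.001]
force: [1.0, 0.1, 0.5]
grip_width: 0.75
```

```bash
python3 - <<'E'
from h import *
st(); s=manip.sense(); w=manip.capture("wrist"); cv2.imwrite("pics/w9.png",w["frame"])
A=wcloud(w,s).reshape(-1,3)
m=(A[:,2]>.043)&(A[:,2]<.06)&(A[:,0]>.51)&(A[:,0]<.64)&(A[:,1]>-.4)&(A[:,1]<-.27)
r=cv2.minAreaRect((A[m][:,:2]*1000).astype(np.float32));print(m.sum(),r,np.median(A[m][:,2]))
go(r[0][0]/1000,r[0][1]/1000,.053,r[2]-90)
E
```

```text
t 12.05 pos [ 0.5743 -0.3275  0.1491] yaw -24.52 tilt [-0.002  0.002 -1.   ] F [1.  0.1 0.5] w 66.0 q [-0.7   0.71  1.18  0.    1.25 -0.27]
6577 ((574.8834838867188, -328.1922607421875), (79.60506439208984, 34.554630279541016), 65.49662780761719) 0.04835848609978785
shift [0.001  0.0017 0.0967] rot [-0.06  0.15  0.07] rows>= 2.0
```

View pics/w9.png

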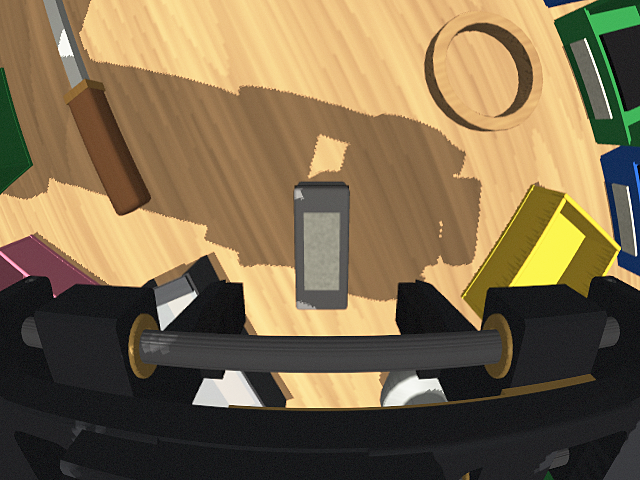

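>>> servo_tool:
  increments:
    - {"grip":0.65,"x":0.001,"y":0.001,"z":0.03,"rx":0,"ry":0,"rz":0}
    - {"grip":0.65,"x":0.001,"y":0.001,"z":0.06,"rx":0,"ry":0,"rz":0}
    - {"grip":0.65,"x":0.001,"y":0.001,"z":0.085,"rx":0,"ry":0,"rz":0}
    - {"grip":0.65,"x":0.001,"y":0.001,"z":0.097,"rx":0,"ry":0,"rz":0}
    - {"grip":0.2,"x":0.001,"y":0.001,"z":0.097,"rx":0,"ry":0,"rz":0}
    - {"grip":0.2,"x":0.001,"y":0.001,"z":0.097,"rx":0,"ry":0,"rz":0}
    - {"grip":0.2,"x":0.001,"y":0.001,"z":0.097,"rx":0,"ry":0,"rz":0}
    - {"grip":0.2,"x":0.001,"y":0.001,"z":0.097,"rx":0,"ry":0,"rz":0}
    - {"grip":0.2,"x":0.001,"y":0.001,"z":0.097,"rx":0,"ry":0,"rz":0}
    - {"grip":0.2,"x":0.001,"y":0.001,"z":0.097,"rx":0,"ry":0,"rz":0}
  grip_force: 30

```text
clock: 13.1
tool_pos: [0.5758, -0.3293, 0.0558]
ee_rot: [0.977, -0.212, 0.001, 0.0]
force: [-0.1, 3.6, 6.3]
grip_width: 0.382
```

```bash
python3 - <<'E'
from h import *
st()
th=np.radians(5.7); l1=np.array([.5676,.1203])-.07*np.array([np.cos(th),np.sin(th)]); print(l1)
go(.50,-.01,.18,5.7)
E
```

```text
t 13.1 pos [ 0.5758 -0.3293  0.0558] yaw -24.47 tilt [ 0.002 -0.001 -1.   ] F [-0.1  3.6  6.3] w 33.6 q [-0.7   0.82  1.24  0.    1.08 -0.27]
[0.49794611 0.11334762]
shift [-0.2009 -0.2592 -0.1246] rot [ 3.000e-02 -1.100e-01 -3.017e+01] rows>= 8.0
```

>>> servo_tool:
  increments:
    - {"grip":0.2,"x":0,"y":0,"z":-0.04,"rx":0,"ry":0,"rz":0}
    - {"grip":0.2,"x":0,"y":0,"z":-0.08,"rx":0,"ry":0,"rz":0}
    - {"grip":0.2,"x":-0.04,"y":-0.05,"z":-0.12,"rx":0,"ry":0,"rz":-6}
    - {"grip":0.2,"x":-0.08,"y":-0.1,"z":-0.125,"rx":0,"ry":0,"rz":-12}
    - {"grip":0.2,"x":-0.11,"y":-0.14,"z":-0.125,"rx":0,"ry":0,"rz":-18}
    - {"grip":0.2,"x":-0.14,"y":-0.18,"z":-0.125,"rx":0,"ry":0,"rz":-24}
    - {"grip":0.2,"x":-0.17,"y":-0.22,"z":-0.125,"rx":0,"ry":0,"rz":-30.2}
    - {"grip":0.2,"x":-0.201,"y":-0.259,"z":-0.125,"rx":0,"ry":0,"rz":-30.2}
    - {"grip":0.2,"x":-0.201,"y":-0.259,"z":-0.125,"rx":0,"ry":0,"rz":-30.2}
    - {"grip":0.2,"x":-0.201,"y":-0.259,"z":-0.125,"rx":0,"ry":0,"rz":-30.2}

```text
clock: 14.1
tool_pos: [0.4984, -0.0066, 0.1797]
ee_rot: [0.999, 0.052, -0.0, -0.0]
force: [-0.1, -0.5, -2.3]
grip_width: 0.385
```

```bash
python3 - <<'E'
from h import *
st(); sn=manip.sense(); w=manip.capture("wrist"); cv2.imwrite("pics/w10.png",w["frame"])
A=wcloud(w,sn); np.save("w10.npy",A); fitrack(A)
s=A.reshape(-1,3); R0=R.from_quat(sn["ee_rot"]).as_matrix(); L=(s-sn["tool_pos"])@R0
m=(L[:,2]>-.01)&(L[:,2]<.02)&(L[:,1]<-.012)&(L[:,1]>-.06)&(abs(L[:,0])<.03)
print(m.sum(),cv2.minAreaRect((L[m][:,:2]*1000).astype(np.float32)),L[m][:,1].min(),np.median(L[m][:,2]))
go(.498,.1125,.18,5.7)
E
```

```text
t 14.1 pos [ 0.4984 -0.0066  0.1797] yaw 5.97 tilt [-0.     0.001 -1.   ] F [-0.1 -0.5 -2.3] w 33.9 q [-0.25  0.34  1.69  0.    1.11 -0.35]
n 5434 th deg 6.027299251028137 off -0.0003844405408017337 cost 1.7013268824969017 wall front -0.03805872583330055 floor front -0.05451433998363541 floor z 0.008341088559160742 walltop [0.02419497 0.02806829 0.0293859 ]
origin [0.56656669 0.12044261]
7294 ((-0.2932853698730469, -26.18022346496582), (28.41870880126953, 34.35403823852539), 89.82247161865234) -0.04043267372062975 0.007508054293336873
shift [ 0.0112 -0.1207 -0.0003] rot [ 0.02 -0.04  0.2 ] rows>= 3.0
```

View pics/w10.png

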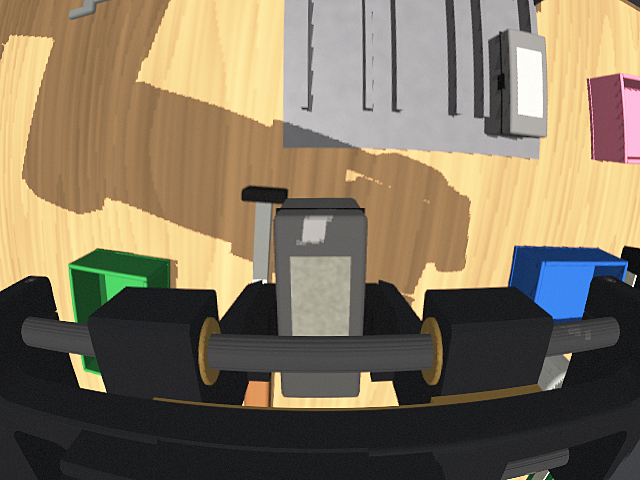

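>>> servo_tool:
  increments:
    - {"grip":0.2,"x":0.011,"y":-0.04,"z":0,"rx":0,"ry":0,"rz":0.2}
    - {"grip":0.2,"x":0.011,"y":-0.08,"z":0,"rx":0,"ry":0,"rz":0.2}
    - {"grip":0.2,"x":0.011,"y":-0.11,"z":0,"rx":0,"ry":0,"rz":0.2}
    - {"grip":0.2,"x":0.011,"y":-0.12,"z":0,"rx":0,"ry":0,"rz":0.2}
    - {"grip":0.2,"x":0.011,"y":-0.12,"z":0.03,"rx":0,"ry":0,"rz":0.2}
    - {"grip":0.2,"x":0.011,"y":-0.12,"z":0.06,"rx":0,"ry":0,"rz":0.2}
    - {"grip":0.2,"x":0.011,"y":-0.12,"z":0.08,"rx":0,"ry":0,"rz":0.2}
    - {"grip":0.2,"x":0.011,"y":-0.12,"z":0.08,"rx":0,"ry":0,"rz":0.2}
    - {"grip":0.2,"x":0.011,"y":-0.12,"z":0.08,"rx":0,"ry":0,"rz":0.2}

```text
clock: 15.05
tool_pos: [0.4993, 0.1093, 0.0999]
ee_rot: [0.999, 0.048, 0.0, 0.0]
force: [-0.2, -0.0, -1.8]
grip_width: 0.382
```

```bash
python3 - <<'E'
from h import *
st(); s=manip.sense(); w=manip.capture("wrist"); cv2.imwrite("pics/w11.png",w["frame"])
go(.498,.1125,.065,5.7)
E
```

```text
t 15.05 pos [0.4993 0.1093 0.0999] yaw 5.46 tilt [ 0.001 -0.    -1.   ] F [-0.2 -0.  -1.8] w 33.6 q [-0.01  0.48  1.73 -0.    0.93 -0.11]
shift [-0.0012 -0.0031  0.0354] rot [ 0.02 -0.11 -0.22] rows>= 1.0
```

View pics/w11.png

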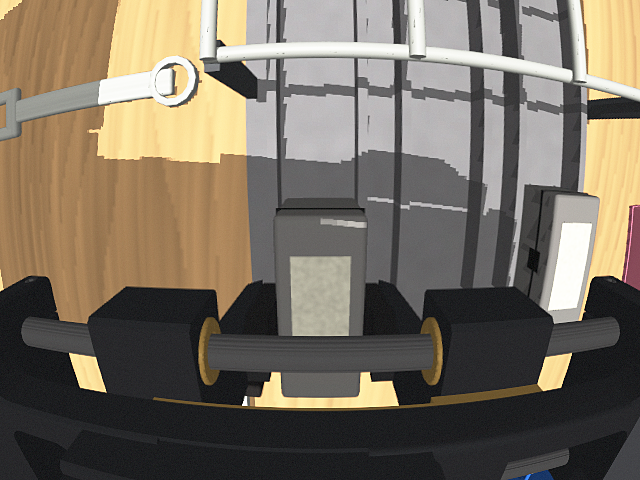

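Centred on the lane walls (columns 280 and 357, case 275–367). Lower.

>>> servo_tool:
  increments:
    - {"grip":0.2,"x":-0.001,"y":-0.003,"z":0.012,"rx":0,"ry":0,"rz":-0.2}
    - {"grip":0.2,"x":-0.001,"y":-0.003,"z":0.024,"rx":0,"ry":0,"rz":-0.2}
    - {"grip":0.2,"x":-0.001,"y":-0.003,"z":0.032,"rx":0,"ry":0,"rz":-0.2}
    - {"grip":0.2,"x":-0.001,"y":-0.003,"z":0.035,"rx":0,"ry":0,"rz":-0.2}
    - {"grip":0.2,"x":-0.001,"y":-0.003,"z":0.035,"rx":0,"ry":0,"rz":-0.2}

```text
clock: 15.6
tool_pos: [0.4972, 0.1132, 0.0641]
ee_rot: [0.999, 0.05, -0.0, 0.0]
force: [1.0, -0.3, -1.6]
grip_width: 0.38
```

```bash
python3 - <<'E'
from h import *
st()
E
```

```text
t 15.6 pos [0.4972 0.1132 0.0641] yaw 5.74 tilt [-0.001 -0.    -1.   ] F [ 1.  -0.3 -1.6] w 33.5 q [-0.01  0.54  1.76 -0.    0.85 -0.11]
```

>>> servo_tool:
  increments:
    - {"grip":0.2,"x":0,"y":0,"z":0.001,"rx":0,"ry":0,"rz":0}
    - {"grip":0.5,"x":0,"y":0,"z":0.001,"rx":0,"ry":0,"rz":0}
    - {"grip":0.5,"x":0,"y":0,"z":0.001,"rx":0,"ry":0,"rz":0}
    - {"grip":0.5,"x":0,"y":0,"z":0.001,"rx":0,"ry":0,"rz":0}
    - {"grip":0.5,"x":0,"y":0,"z":-0.03,"rx":0,"ry":0,"rz":0}
    - {"grip":0.5,"x":0,"y":0.03,"z":-0.08,"rx":0,"ry":0,"rz":0}
    - {"grip":0.6,"x":0,"y":0.08,"z":-0.12,"rx":0,"ry":0,"rz":0}
    - {"grip":0.6,"x":0,"y":0.12,"z":-0.12,"rx":0,"ry":0,"rz":0}
    - {"grip":0.6,"x":0,"y":0.12,"z":-0.12,"rx":0,"ry":0,"rz":0}
    - {"grip":0.6,"x":0,"y":0.12,"z":-0.12,"rx":0,"ry":0,"rz":0}

```text
clock: 16.6
tool_pos: [0.5093, -0.0072, 0.1843]
ee_rot: [0.999, 0.049, 0.0, -0.0]
force: [-0.1, -0.4, -0.1]
grip_width: 0.599
```

```bash
cat >> h.py <<'E'
O0=np.array([.5676,.1203]); TH=np.radians(5.72)
def torack(B):
    return np.stack([(B[...,:2]-O0)@[np.cos(TH),np.sin(TH)],(B[...,:2]-O0)@[-np.sin(TH),np.cos(TH)]],-1)
def fromrack(x,y):
    return O0+x*np.array([np.cos(TH),np.sin(TH)])+y*np.array([-np.sin(TH),np.cos(TH)])
E
python3 - <<'E'
from h import *
st(); s=manip.sense(); w=manip.capture("wrist"); cv2.imwrite("pics/w12.png",w["frame"])
A=wcloud(w,s).reshape(-1,3); np.save("w12.npy",A)
r=torack(A)
for xc in (-.07,.07):
    m=(A[:,2]>.045)&(A[:,2]<.065)&(abs(r[:,0]-xc)<.03)&(abs(r[:,1])<.06)
    print(m.sum(),cv2.minAreaRect((r[m]*1000).astype(np.float32)),np.median(A[m][:,2]))
E
```

```text
t 16.6 pos [ 0.5093 -0.0072  0.1843] yaw 5.58 tilt [ 0.  0. -1.] F [-0.1 -0.4 -0.1] w 52.7 q [-0.24  0.36  1.66  0.    1.13 -0.34]
5685 ((-70.90841674804688, -0.24500274658203125), (80.30598449707031, 34.306190490722656), 89.9968032836914) 0.05639528152324033
4588 ((68.79524230957031, 1.3143577575683594), (35.207664489746094, 79.92567443847656), 0.02433955669403076) 0.056345006693523825
```

View pics/w12.png

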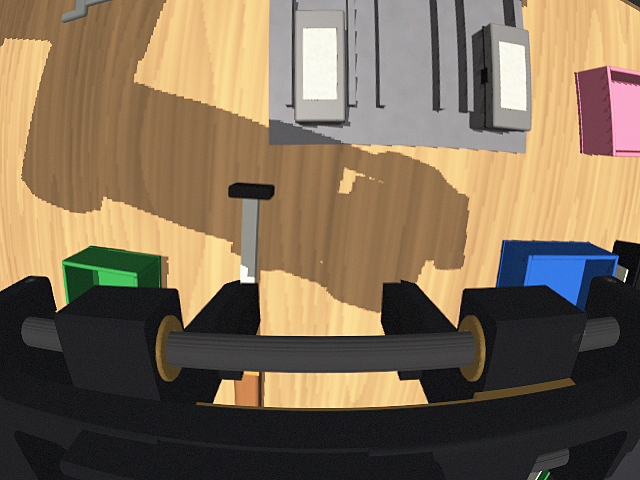

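```bash
python3 - <<'E'
from h import *
c=manip.capture("top"); print(ray(c,403.5,288.3,.026)); crop(c,300,200,540,380,3,"pics/t5.png")
go(.4535,-.175,.15,0.5)
E
```

```text
[ 0.45196984 -0.1903813   0.026     ]
shift [-0.072   0.1634  0.0335] rot [-0.04  0.08  5.25] rows>= 4.0
```

View pics/t5.png

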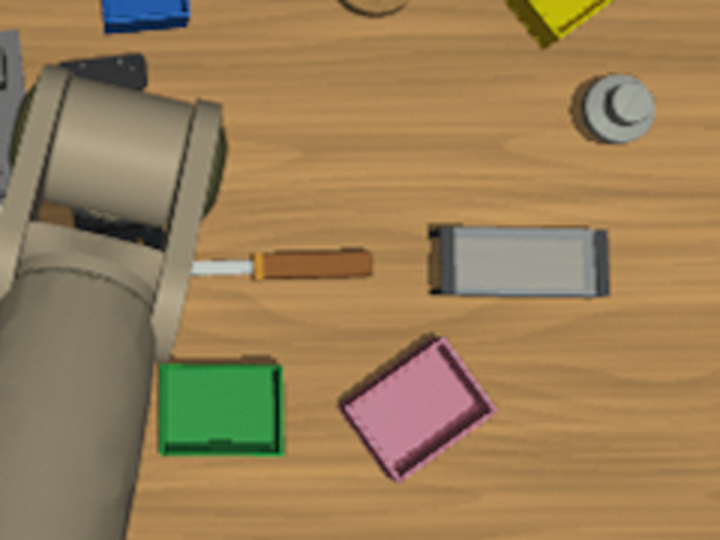

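>>> servo_tool:
  increments:
    - {"grip":0.6,"x":-0.076,"y":0.203,"z":0.03,"rx":0,"ry":0,"rz":5.2}
    - {"grip":0.6,"x":-0.076,"y":0.203,"z":0.03,"rx":0,"ry":0,"rz":5.2}
    - {"grip":0.6,"x":-0.076,"y":0.203,"z":0.03,"rx":0,"ry":0,"rz":5.2}
    - {"grip":0.6,"x":-0.076,"y":0.203,"z":0.03,"rx":0,"ry":0,"rz":5.2}
    - {"grip":0.6,"x":-0.076,"y":0.203,"z":0.03,"rx":0,"ry":0,"rz":5.2}
    - {"grip":0.6,"x":-0.076,"y":0.203,"z":0.03,"rx":0,"ry":0,"rz":5.2}
    - {"grip":0.6,"x":-0.076,"y":0.203,"z":0.03,"rx":0,"ry":0,"rz":5.2}

```text
clock: 17.4
tool_pos: [0.4541, -0.2143, 0.1538]
ee_rot: [1.0, 0.005, -0.0, -0.001]
force: [-0.4, -0.4, -0.4]
grip_width: 0.6
```

```bash
cat >> h.py <<'E'
def stickfit(A,box=(.4,.5,-.28,.06),zmax=.034):
    m=(A[:,2]>.012)&(A[:,2]<zmax)&(A[:,0]>box[0])&(A[:,0]<box[1])&(A[:,1]>box[2])&(A[:,1]<box[3])
    B=A[m]; h=B[(B[:,2]>.022)]
    print("handle/shoe top pts",len(h))
    return B,h
E
python3 - <<'E'
from h import *
st(); s=manip.sense(); w=manip.capture("wrist"); cv2.imwrite("pics/w13.png",w["frame"])
A=wcloud(w,s).reshape(-1,3); np.save("w13.npy",A)
B,h=stickfit(A)
H=h[h[:,1]<-.10]; r=cv2.minAreaRect((H[:,:2]*1000).astype(np.float32)); print("handle",r,np.median(H[:,2]))
S=h[h[:,1]>-.05]; print("shoe",cv2.minAreaRect((S[:,:2]*1000).astype(np.float32)),S[:,1].max()) if len(S) else 0
E
```

```text
t 17.4 pos [ 0.4541 -0.2143  0.1538] yaw 0.58 tilt [-0.001  0.001 -1.   ] F [-0.4 -0.4 -0.4] w 52.8 q [-0.67  0.38  1.71  0.    1.05 -0.69]
handle/shoe top pts 5339
handle ((454.5269470214844, -181.7836151123047), (24.560997009277344, 131.1266326904297), 0.43079328536987305) 0.026100234334479194
```

View pics/w13.png

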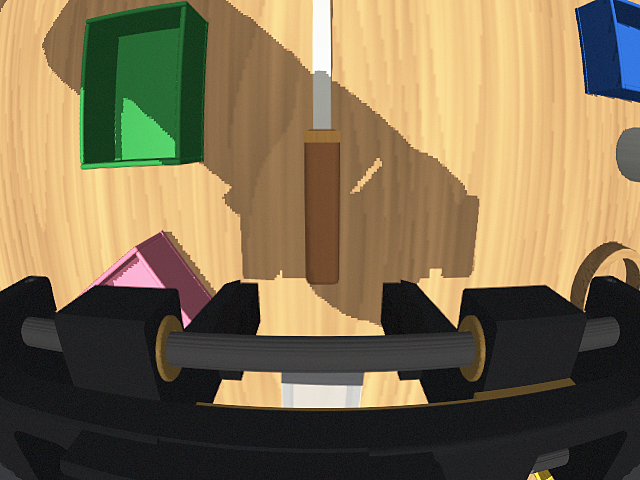

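```bash
python3 - <<'E'
from h import *
s=manip.sense(); w=manip.capture("wrist")
for v in (130,138,281,284): print(v,wray(w,s,322,v,.026))
A=np.load("w13.npy");B,h=stickfit(A)
ys=h[:,1]; print(np.histogram(ys,bins=np.arange(-.26,-.1,.01)))
for a,b in ((-.24,-.2),(-.15,-.13)): 
    q=h[(ys>a)&(ys<b)]; print(np.percentile(q[:,0],[2,98]).mean() if len(q) else 0)
go(.4545,-.18,.15,0.4)
E
```

```text
130 [ 0.45463947 -0.13883295  0.026     ]
138 [ 0.45470011 -0.144206    0.026     ]
281 [ 0.45589934 -0.24420913  0.026     ]
284 [ 0.45592845 -0.2465133   0.026     ]
handle/shoe top pts 5339
(array([  0, 283, 447, 460, 473, 485, 489, 506, 512, 528, 532, 558,  65,
         0,   1]), array([-0.26, -0.25, -0.24, -0.23, -0.22, -0.21, -0.2 , -0.19, -0.18,
       -0.17, -0.16, -0.15, -0.14, -0.13, -0.12, -0.11]))
0.45491552805603425
0.45428051391523316
shift [ 0.0005 -0.0341  0.0042] rot [-0.03  0.01  0.26] rows>= 1.0
```

>>> servo_tool:
  increments:
    - {"grip":0.6,"x":0.0005,"y":-0.032,"z":0.0,"rx":0,"ry":0,"rz":0}
    - {"grip":0.6,"x":0.0005,"y":-0.032,"z":0.03,"rx":0,"ry":0,"rz":0}
    - {"grip":0.6,"x":0.0005,"y":-0.032,"z":0.07,"rx":0,"ry":0,"rz":0}
    - {"grip":0.6,"x":0.0005,"y":-0.032,"z":0.1,"rx":0,"ry":0,"rz":0}
    - {"grip":0.6,"x":0.0005,"y":-0.032,"z":0.12,"rx":0,"ry":0,"rz":0}
    - {"grip":0.6,"x":0.0005,"y":-0.032,"z":0.124,"rx":0,"ry":0,"rz":0}
    - {"grip":0.6,"x":0.0005,"y":-0.032,"z":0.124,"rx":0,"ry":0,"rz":0}

```text
clock: 18.2
tool_pos: [0.4544, -0.1829, 0.0304]
ee_rot: [1.0, 0.005, -0.0, -0.0]
force: [0.4, 0.8, -0.3]
grip_width: 0.602
```

>>> servo_tool:
  increments:
    - {"grip":0.1,"x":0,"y":0,"z":0,"rx":0,"ry":0,"rz":0}
    - {"grip":0.1,"x":0,"y":0,"z":0,"rx":0,"ry":0,"rz":0}
    - {"grip":0.1,"x":0,"y":0,"z":0,"rx":0,"ry":0,"rz":0}
    - {"grip":0.1,"x":0,"y":0,"z":0,"rx":0,"ry":0,"rz":0}
    - {"grip":0.1,"x":0,"y":0,"z":0,"rx":0,"ry":0,"rz":0}
    - {"grip":0.1,"x":0,"y":0,"z":0,"rx":0,"ry":0,"rz":0}
  grip_force: 55

```text
clock: 18.8
tool_pos: [0.4543, -0.1839, 0.0308]
ee_rot: [1.0, 0.005, 0.0, 0.0]
force: [0.3, 2.4, 6.7]
grip_width: 0.267
```

```bash
python3 - <<'E'
from h import *
st()
E
```

```text
t 18.8 pos [ 0.4543 -0.1839  0.0308] yaw 0.53 tilt [ 0.001 -0.001 -1.   ] F [0.3 2.4 6.7] w 23.5 q [-0.62  0.56  1.83  0.    0.74 -0.63]
```

>>> servo_tool:
  increments:
    - {"grip":0.1,"x":0,"y":0,"z":-0.02,"rx":0,"ry":0,"rz":0}
    - {"grip":0.1,"x":0,"y":0,"z":-0.05,"rx":0,"ry":0,"rz":0}
    - {"grip":0.1,"x":0,"y":0,"z":-0.07,"rx":0,"ry":0,"rz":0}
    - {"grip":0.1,"x":0,"y":0,"z":-0.07,"rx":0,"ry":0,"rz":0}
    - {"grip":0.1,"x":0,"y":0,"z":-0.07,"rx":0,"ry":0,"rz":0}

```text
clock: 19.3
tool_pos: [0.4538, -0.1836, 0.0996]
ee_rot: [1.0, 0.005, -0.0, -0.0]
force: [-0.3, -0.6, -2.2]
grip_width: 0.271
```

```bash
cat >> h.py <<'E'
def stickpts(A,s):
    "tool-frame extents of held stick: shaft/shoe seen by wrist cam"
    R0=R.from_quat(s["ee_rot"]).as_matrix(); L=(A.reshape(-1,3)-s["tool_pos"])@R0
    return L
E
python3 - <<'E'
from h import *
st(); s=manip.sense(); w=manip.capture("wrist"); cv2.imwrite("pics/w14.png",w["frame"])
A=wcloud(w,s); L=stickpts(A,s); np.save("L14.npy",L)
m=(abs(L[:,0])<.025)&(L[:,2]>-.01)&(L[:,2]<.04)&(L[:,1]<-.06)&(L[:,1]>-.25)
B=L[m]
for a in np.arange(-.22,-.06,.02):
    q=B[(B[:,1]>=a)&(B[:,1]<a+.02)]
    if len(q): print(round(a,2),len(q),"x",np.percentile(q[:,0],[2,98]).round(4),"z",np.percentile(q[:,2],[5,50]).round(4))
print("tip",B[:,1].min())
print(fromrack(-.07,-.262)); go(*fromrack(-.07,-.262),.12,5.72)
c=manip.capture("side"); cv2.imwrite("pics/s14.png",c["frame"])
E
```

```text
t 19.3 pos [ 0.4538 -0.1836  0.0996] yaw 0.52 tilt [-0.001  0.    -1.   ] F [-0.3 -0.6 -2.2] w 23.8 q [-0.62  0.44  1.8  -0.    0.91 -0.63]
-0.14 1 x [-0.006 -0.006] z [0.0135 0.0135]
-0.12 1623 x [-0.0062  0.0056] z [0.0105 0.0116]
-0.1 1817 x [-0.0061  0.0055] z [0.0105 0.0116]
-0.08 1900 x [-0.0061  0.0055] z [0.0105 0.0116]
tip -0.12002642048162394
[ 0.52406132 -0.14737216]
shift [ 0.0708 -0.0355 -0.021 ] rot [-0.07  0.08 -5.2 ] rows>= 2.0
```

View pics/w14.png

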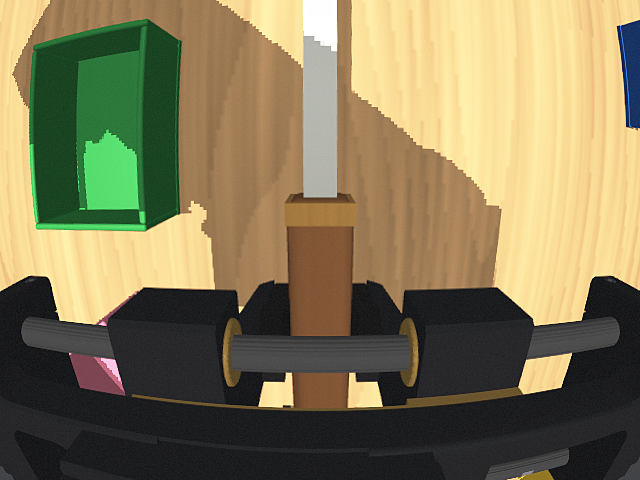

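View pics/s14.png

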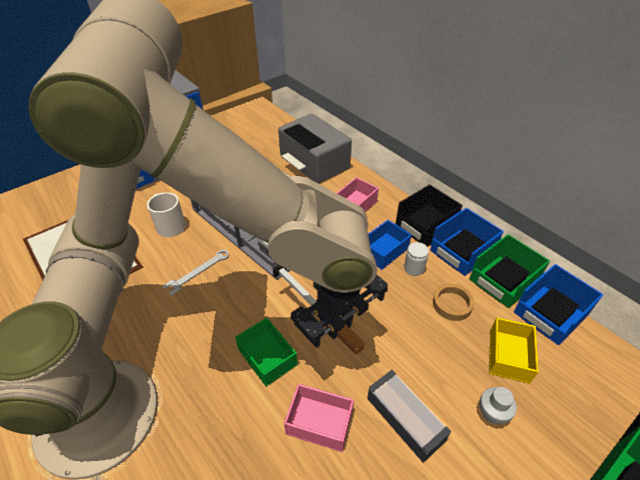

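>>> servo_tool:
  increments:
    - {"grip":0.1,"x":0.035,"y":-0.018,"z":-0.02,"rx":0,"ry":0,"rz":-2.6}
    - {"grip":0.1,"x":0.071,"y":-0.035,"z":-0.02,"rx":0,"ry":0,"rz":-5.2}
    - {"grip":0.1,"x":0.071,"y":-0.035,"z":-0.02,"rx":0,"ry":0,"rz":-5.2}
    - {"grip":0.1,"x":0.071,"y":-0.035,"z":0.01,"rx":0,"ry":0,"rz":-5.2}
    - {"grip":0.1,"x":0.071,"y":-0.035,"z":0.035,"rx":0,"ry":0,"rz":-5.2}
    - {"grip":0.1,"x":0.071,"y":-0.035,"z":0.049,"rx":0,"ry":0,"rz":-5.2}
    - {"grip":0.1,"x":0.071,"y":-0.035,"z":0.049,"rx":0,"ry":0,"rz":-5.2}
    - {"grip":0.1,"x":0.071,"y":-0.035,"z":0.049,"rx":0,"ry":0,"rz":-5.2}

```text
clock: 20.2
tool_pos: [0.5248, -0.1484, 0.0516]
ee_rot: [0.999, 0.05, 0.0, 0.0]
force: [0.8, -0.3, -1.0]
grip_width: 0.266
```

```bash
python3 - <<'E'
from h import *
st(); s=manip.sense(); w=manip.capture("wrist"); cv2.imwrite("pics/w15.png",w["frame"])
print(torack(s["tool_pos"]))
P=cloud(manip.capture("top")).reshape(-1,3); r=torack(P)
for xc in (-.07,.0,.07):
    m=(P[:,2]>.05)&(P[:,2]<.06)&(abs(r[:,0]-xc)<.022)
    h,e=np.histogram(r[m][:,1],bins=np.arange(-.06,.31,.01)); print(xc,list(h))
c=manip.capture("side");crop(c,170,130,370,330,3,"pics/s15.png")
E
```

```text
t 20.2 pos [ 0.5248 -0.1484  0.0516] yaw 5.71 tilt [ 0. -0. -1.] F [ 0.8 -0.3 -1. ] w 23.4 q [-0.49  0.62  1.65 -0.    0.87 -0.59]
[-0.06938171 -0.26312348]
-0.07 [np.int64(3), np.int64(0), np.int64(34), np.int64(38), np.int64(45), np.int64(41), np.int64(42), np.int64(41), np.int64(41), np.int64(40), np.int64(11), np.int64(0), np.int64(0), np.int64(0), np.int64(0), np.int64(0), np.int64(0), np.int64(0), np.int64(0), np.int64(0), np.int64(0), np.int64(0), np.int64(0), np.int64(0), np.int64(0), np.int64(0), np.int64(0), np.int64(18), np.int64(40), np.int64(15), np.int64(45), np.int64(43), np.int64(39), np.int64(40), np.int64(40), np.int64(28)]
0.0 [np.int64(0), np.int64(0), np.int64(0), np.int64(0), np.int64(0), np.int64(0), np.int64(0), np.int64(0), np.int64(0), np.int64(0), np.int64(0), np.int64(0), np.int64(0), np.int64(0), np.int64(0), np.int64(0), np.int64(0), np.int64(0), np.int64(0), np.int64(0), np.int64(0), np.int64(0), np.int64(0), np.int64(0), np.int64(0), np.int64(0), np.int64(25), np.int64(41), np.int64(45), np.int64(13), np.int64(45), np.int64(35), np.int64(41), np.int64(31), np.int64(21), np.int64(0)]
0.07 [np.int64(0), np.int64(0), np.int64(22), np.int64(43), np.int64(37), np.int64(41), np.int64(40), np.int64(38), np.int64(39), np.int64(40), np.int64(19), np.int64(0), np.int64(0), np.int64(0), np.int64(0), np.int64(0), np.int64(0), np.int64(0), np.int64(0), np.int64(0), np.int64(0), np.int64(0), np.int64(0), np.int64(0), np.int64(0), np.int64(30), np.int64(39), np.int64(38), np.int64(39), np.int64(15), np.int64(41), np.int64(39), np.int64(42), np.int64(15), np.int64(0), np.int64(0)]
```

View pics/w15.png

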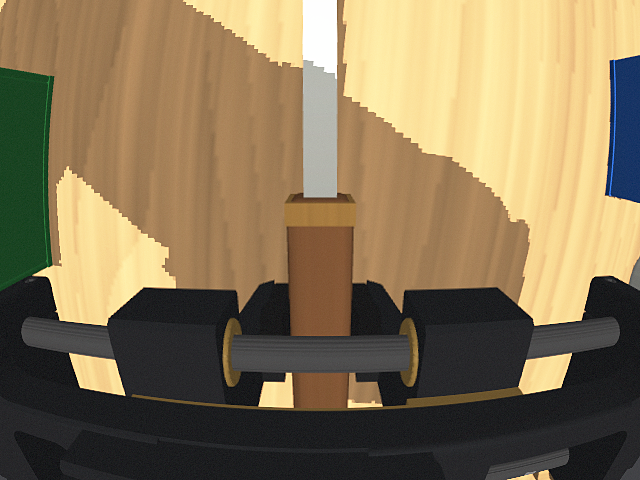

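View pics/s15.png

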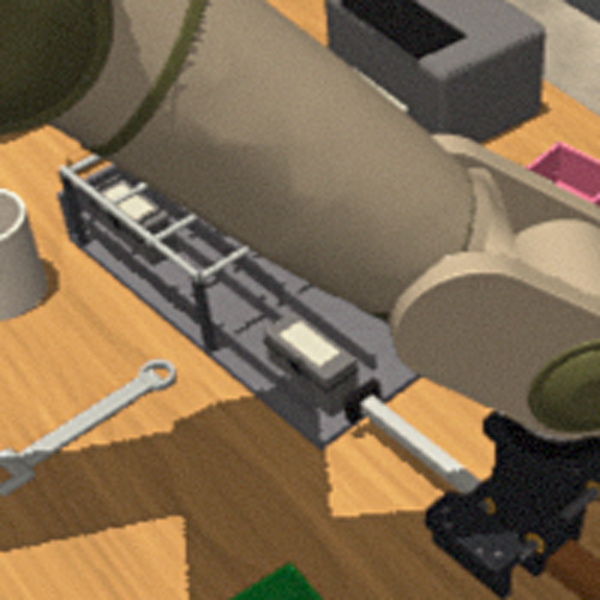

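>>> servo_tool:
  increments:
    - {"grip":0.1,"x":0,"y":-0.01,"z":0,"rx":0,"ry":0,"rz":0}
    - {"grip":0.1,"x":0,"y":-0.02,"z":0,"rx":0,"ry":0,"rz":0}
    - {"grip":0.1,"x":0,"y":-0.035,"z":0,"rx":0,"ry":0,"rz":0}
    - {"grip":0.1,"x":0,"y":-0.05,"z":0,"rx":0,"ry":0,"rz":0}
    - {"grip":0.1,"x":0,"y":-0.065,"z":0,"rx":0,"ry":0,"rz":0}
    - {"grip":0.1,"x":0,"y":-0.08,"z":0,"rx":0,"ry":0,"rz":0}
    - {"grip":0.1,"x":0,"y":-0.095,"z":0,"rx":0,"ry":0,"rz":0}
    - {"grip":0.1,"x":0,"y":-0.11,"z":0,"rx":0,"ry":0,"rz":0}
    - {"grip":0.1,"x":0,"y":-0.125,"z":0,"rx":0,"ry":0,"rz":0}
    - {"grip":0.1,"x":0,"y":-0.14,"z":0,"rx":0,"ry":0,"rz":0}

```text
clock: 21.35
tool_pos: [0.5106, -0.0076, 0.0513]
ee_rot: [0.999, 0.05, 0.0, 0.0]
force: [1.0, -2.1, -1.6]
grip_width: 0.267
```

```bash
python3 - <<'E'
from h import *
st(); s=manip.sense(); print(torack(s["tool_pos"]))
P=cloud(manip.capture("top")).reshape(-1,3); r=torack(P)
for xc in (-.07,.07):
    m=(P[:,2]>.05)&(P[:,2]<.06)&(abs(r[:,0]-xc)<.022)
    h,e=np.histogram(r[m][:,1],bins=np.arange(-.06,.31,.01)); print(xc,h)
c=manip.capture("side");crop(c,170,130,370,330,3,"pics/s16.png")
E
```

```text
t 21.35 pos [ 0.5106 -0.0076  0.0513] yaw 5.73 tilt [ 0. -0. -1.] F [ 1.  -2.1 -1.6] w 23.5 q [-0.24  0.56  1.76  0.    0.82 -0.34]
[-0.06941747 -0.12156643]
-0.07 [ 0  0  0  0  0  0  0  0  0  0  0  0  0  1 20 38 17 42 44 42 38 41 22  0
  0  0  0 17 44 13 40 43 38 45 47 30]
0.07 [ 0  0 23 44 38 41 45 41 41 37 18  0  0  0  0  0  0  0  0  0  0  0  0  0
  0 32 42 36 38 13 39 44 44 14  0  0]
```

View pics/s16.png

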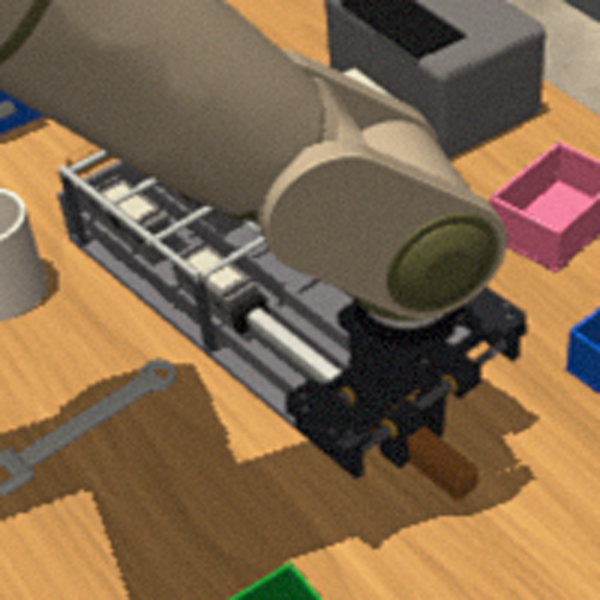

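>>> servo_tool:
  increments:
    - {"grip":0.1,"x":0,"y":-0.01,"z":0,"rx":0,"ry":0,"rz":0}
    - {"grip":0.1,"x":0,"y":-0.02,"z":0,"rx":0,"ry":0,"rz":0}
    - {"grip":0.1,"x":0,"y":-0.028,"z":0,"rx":0,"ry":0,"rz":0}
    - {"grip":0.1,"x":0,"y":-0.034,"z":0,"rx":0,"ry":0,"rz":0}
    - {"grip":0.1,"x":0,"y":-0.038,"z":0,"rx":0,"ry":0,"rz":0}
    - {"grip":0.1,"x":0,"y":-0.041,"z":0,"rx":0,"ry":0,"rz":0}
    - {"grip":0.1,"x":0,"y":-0.043,"z":0,"rx":0,"ry":0,"rz":0}
    - {"grip":0.1,"x":0,"y":-0.045,"z":0,"rx":0,"ry":0,"rz":0}

```text
clock: 22.25
tool_pos: [0.5063, 0.036, 0.0513]
ee_rot: [0.999, 0.05, -0.0, 0.0]
force: [-0.1, -0.8, -1.9]
grip_width: 0.269
```

```bash
cat >> h.py <<'E'
def lanes():
    for n in ("top","side"):
        P=cloud(manip.capture(n)).reshape(-1,3); r=torack(P)
        for xc in (-.07,.07):
            m=(P[:,2]>.05)&(P[:,2]<.06)&(abs(r[:,0]-xc)<.022)
            h,e=np.histogram(r[m][:,1],bins=np.arange(.08,.31,.005)); print(n,xc,h)
E
python3 - <<'E'
from h import *
st(); s=manip.sense(); print(torack(s["tool_pos"])); lanes()
E
```

```text
t 22.25 pos [0.5063 0.036  0.0513] yaw 5.72 tilt [-0. -0. -1.] F [-0.1 -0.8 -1.9] w 23.7 q [-0.16  0.55  1.77 -0.    0.82 -0.26]
[-0.06940712 -0.07781586]
top -0.07 [ 0  0  0  0  0  0  0  0  2  1 23 20 20 21 17 22 19  5 11 21 22 20 17 26
 20 19  1 18 21 22 10  2 21 21 21 23 19 23 22 24 19 21 17  8  0]
top 0.07 [ 0  0  0  0  0  0  0  0  0  0  0  0  0  0  0  0  0  0  0  0  0  0 11 24
 18 23 20 17 19 21 12  2 22 21 20 17 24 17 18  0  0  0  0  0  0]
side -0.07 [ 0  0  0  0  0  0  0  0  0  5 11 14 18  8 17 11 13 12 16 16 10 11  1  4
  9  6 14 16 15 13 10 15 13 14 10  3  0  7 14 14 12  7  8  3 24]
side 0.07 [0 0 0 0 0 0 0 0 0 0 0 0 0 0 0 0 0 0 0 0 0 0 0 0 0 0 0 0 0 0 0 0 0 0 0 0 0
 0 0 0 0 0 0 0 0]
```

>>> servo_tool:
  increments:
    - {"grip":0.1,"x":0,"y":-0.001,"z":0,"rx":0,"ry":0,"rz":0}
    - {"grip":0.1,"x":0,"y":-0.002,"z":0,"rx":0,"ry":0,"rz":0}
    - {"grip":0.1,"x":0,"y":-0.003,"z":0,"rx":0,"ry":0,"rz":0}

```text
clock: 22.65
tool_pos: [0.506, 0.0389, 0.0512]
ee_rot: [0.999, 0.05, -0.0, 0.0]
force: [0.3, -0.1, -2.1]
grip_width: 0.267
```

>>> servo_tool:
  increments:
    - {"grip":0.1,"x":0,"y":-0.001,"z":0,"rx":0,"ry":0,"rz":0}
    - {"grip":0.1,"x":0,"y":-0.002,"z":0,"rx":0,"ry":0,"rz":0}

```text
clock: 22.85
tool_pos: [0.5058, 0.041, 0.0513]
ee_rot: [0.999, 0.05, 0.0, 0.0]
force: [0.8, -1.0, -2.3]
grip_width: 0.266
```

>>> servo_tool:
  increments:
    - {"grip":0.1,"x":0,"y":-0.001,"z":0,"rx":0,"ry":0,"rz":0}
    - {"grip":0.1,"x":0,"y":-0.002,"z":0,"rx":0,"ry":0,"rz":0}

```text
clock: 23.05
tool_pos: [0.5057, 0.0427, 0.0513]
ee_rot: [0.999, 0.05, 0.0, 0.0]
force: [0.1, -9.9, -1.0]
grip_width: 0.264
```

```bash
python3 - <<'E'
from h import *
st(); s=manip.sense(); print(torack(s["tool_pos"])); lanes(); w=manip.capture("wrist"); cv2.imwrite("pics/w17.png",w["frame"])
c=manip.capture("side");crop(c,190,150,290,250,6,"pics/s17.png")
c=manip.capture("top");crop(c,170,200,300,310,5,"pics/t17.png")
E
```

```text
t 23.05 pos [0.5057 0.0427 0.0513] yaw 5.75 tilt [ 0.    -0.001 -1.   ] F [ 0.1 -9.9 -1. ] w 23.2 q [-0.15  0.55  1.77 -0.    0.82 -0.25]
[-0.06931819 -0.07106499]
top -0.07 [ 0  0  0  0  0  0  0  0  0  1  2 16 24 19 22 25 20  5 11 23 20 18 17 22
 23 25 18 21 22 23 14  4 18 24 20 24 19 22 22 18 23 20 24  7  0]
top 0.07 [ 0  0  0  0  0  0  0  0  0  0  0  0  0  0  0  0  0  0  0  0  0  0  7 22
 21 25 19 18 18 17 11  3 17 23 21 20 22 19 17  0  0  0  0  0  0]
side -0.07 [ 0  0  0  0  0  0  0  0  0  0 10 16 15 15 11 12 19 11 13 16 14 12  1  4
 14 12 10 17 13 10 10 12 14 12 13  6  2  7 12 12 11 11  7  3 28]
side 0.07 [0 0 0 0 0 0 0 0 0 0 0 0 0 0 0 0 0 0 0 0 0 0 0 0 0 0 0 0 0 0 0 0 0 0 0 0 0
 0 0 0 0 0 0 0 0]
```

View pics/t17.png

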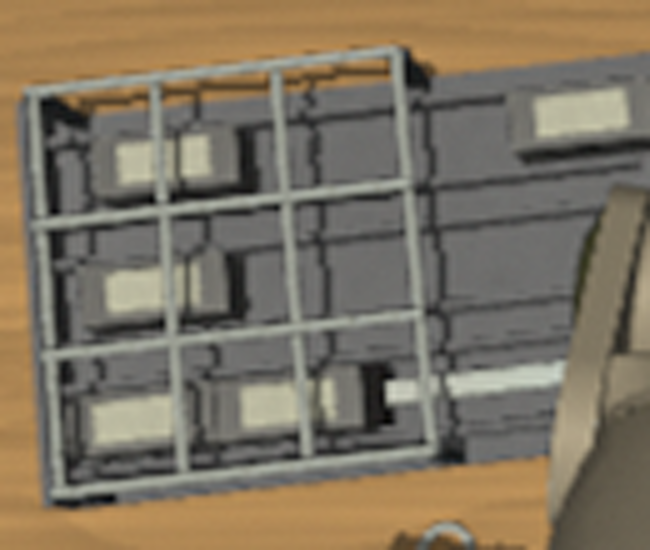

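View pics/s17.png

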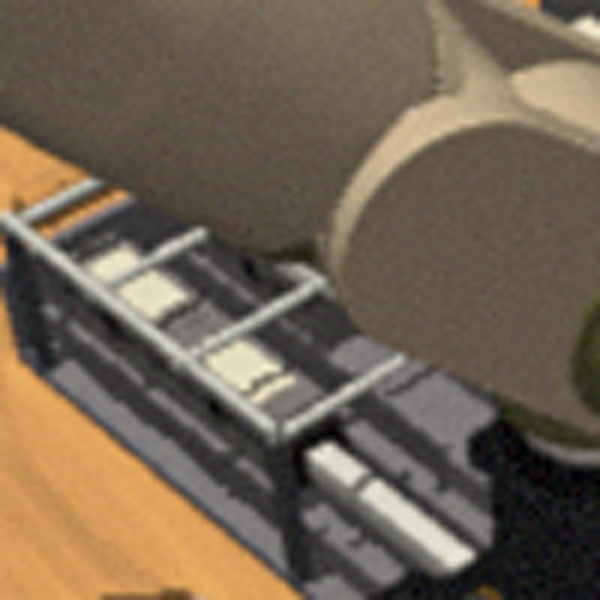

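>>> servo_tool:
  increments:
    - {"grip":0.1,"x":0,"y":0.02,"z":0,"rx":0,"ry":0,"rz":0}
    - {"grip":0.1,"x":0,"y":0.05,"z":0,"rx":0,"ry":0,"rz":0}
    - {"grip":0.1,"x":0,"y":0.09,"z":0,"rx":0,"ry":0,"rz":0}
    - {"grip":0.1,"x":0,"y":0.13,"z":0,"rx":0,"ry":0,"rz":0}
    - {"grip":0.1,"x":0,"y":0.17,"z":-0.01,"rx":0,"ry":0,"rz":0}
    - {"grip":0.1,"x":0,"y":0.19,"z":-0.04,"rx":0,"ry":0,"rz":0}
    - {"grip":0.1,"x":0.03,"y":0.191,"z":-0.07,"rx":0,"ry":0,"rz":0}
    - {"grip":0.1,"x":0.07,"y":0.191,"z":-0.07,"rx":0,"ry":0,"rz":0}
    - {"grip":0.1,"x":0.11,"y":0.191,"z":-0.07,"rx":0,"ry":0,"rz":0}
    - {"grip":0.1,"x":0.139,"y":0.191,"z":-0.07,"rx":0,"ry":0,"rz":0}

```text
clock: 24.3
tool_pos: [0.6647, -0.1323, 0.1212]
ee_rot: [0.999, 0.05, 0.0, -0.0]
force: [0.8, 1.0, -1.7]
grip_width: 0.263
```

```bash
python3 - <<'E'
from h import *
st(); s=manip.sense(); print(torack(s["tool_pos"])); lanes(); w=manip.capture("wrist"); cv2.imwrite("pics/w18.png",w["frame"])
A=wcloud(w,s); L=stickpts(A,s)
m=(abs(L[:,0])<.025)&(L[:,2]>-.01)&(L[:,2]<.04)&(L[:,1]<-.06)&(L[:,1]>-.25)
B=L[m]
for a in np.arange(-.12,-.06,.02):
    q=B[(B[:,1]>=a)&(B[:,1]<a+.02)]
    if len(q): print(round(a,2),len(q),"x",np.percentile(q[:,0],[2,98]).round(4),"z",np.percentile(q[:,2],[5,50]).round(4))
go(*fromrack(.0698,-.262),.053,5.72)
c=manip.capture("side");cv2.imwrite("pics/s18.png",c["frame"])
E
```

```text
t 24.3 pos [ 0.6647 -0.1323  0.1212] yaw 5.75 tilt [ 0.     0.001 -1.   ] F [ 0.8  1.  -1.7] w 23.2 q [-0.37  0.77  1.14  0.    1.23 -0.47]
[ 0.07141017 -0.26097803]
top -0.07 [ 0  0  0  0  0  0  0  0  0  0  0 17 24 20 22 22 24  4 14 15 19 23 20 19
 22 22 22 18 17 25 11  2 22 19 18 22 21 21 24 23 21 19 19 10  0]
top 0.07 [ 0  0  0  0  0  0  0  0  0  0  0  0  0  0  0  0  0  0  0  0  0  0 10 20
 21 20 24 22 21 18 11  4 18 22 17 19 23 24 12  0  0  0  0  0  0]
side -0.07 [ 0  0  0  0  0  0  0  0  0  0  7 20 11 17 13 12 16 12 12 15 15  7  2  4
 12 14  9 16 12 14 12 13 12 13 13  7  2 10  8 16  8 15  6  4 24]
side 0.07 [ 0  0  0  0  0  0  0  0  0  0  0  0  0  0  0  0  0  0  0  0  0  4  7  4
 11 12 10 10 10 11 13  8 12  8 14  3  1  2  1  0  0  0  0  2  6]
-0.12 1630 x [-0.0063  0.0054] z [0.0105 0.0116]
-0.1 1813 x [-0.0062  0.0054] z [0.0106 0.0116]
-0.08 1900 x [-0.0062  0.0054] z [0.0106 0.0116]
shift [-0.0004  0.0011  0.0672] rot [-0.07  0.04  0.07] rows>= 2.0
```

View pics/s18.png

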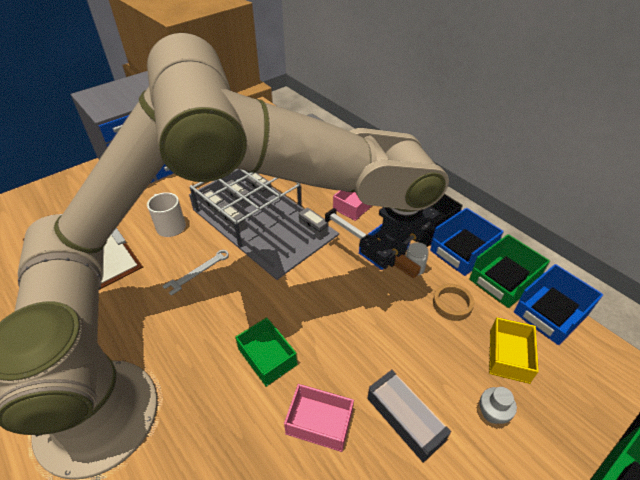

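View pics/w18.png

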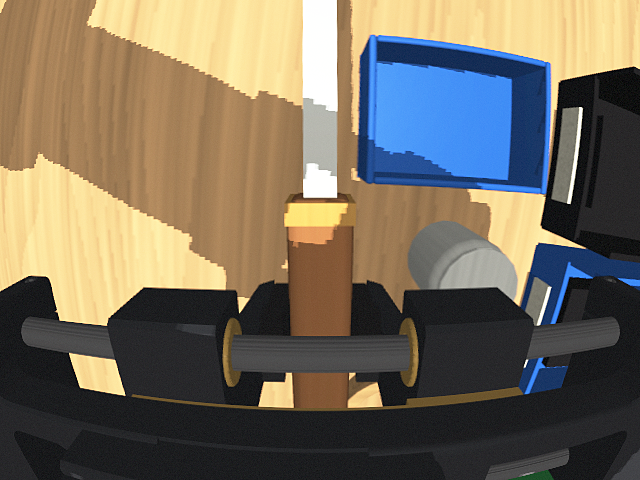

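>>> servo_tool:
  increments:
    - {"grip":0.1,"x":-0.001,"y":0,"z":0.02,"rx":0,"ry":0,"rz":0}
    - {"grip":0.1,"x":-0.001,"y":0,"z":0.04,"rx":0,"ry":0,"rz":0}
    - {"grip":0.1,"x":-0.001,"y":0,"z":0.055,"rx":0,"ry":0,"rz":0}
    - {"grip":0.1,"x":-0.001,"y":0,"z":0.066,"rx":0,"ry":0,"rz":0}
    - {"grip":0.1,"x":-0.001,"y":0,"z":0.066,"rx":0,"ry":0,"rz":0}
    - {"grip":0.1,"x":-0.001,"y":0,"z":0.066,"rx":0,"ry":0,"rz":0}

```text
clock: 25.1
tool_pos: [0.6621, -0.1335, 0.0559]
ee_rot: [0.999, 0.05, 0.0, 0.0]
force: [-0.3, 0.2, -1.9]
grip_width: 0.264
```

```bash
python3 - <<'E'
from h import *
st(); s=manip.sense(); print(torack(s["tool_pos"]))
c=manip.capture("side");crop(c,270,170,470,320,4,"pics/s19.png")
E
```

```text
t 25.1 pos [ 0.6621 -0.1335  0.0559] yaw 5.72 tilt [ 0.001 -0.    -1.   ] F [-0.3  0.2 -1.9] w 23.3 q [-0.37  0.84  1.19  0.    1.1  -0.47]
[ 0.06876513 -0.26193971]
```

View pics/s19.png

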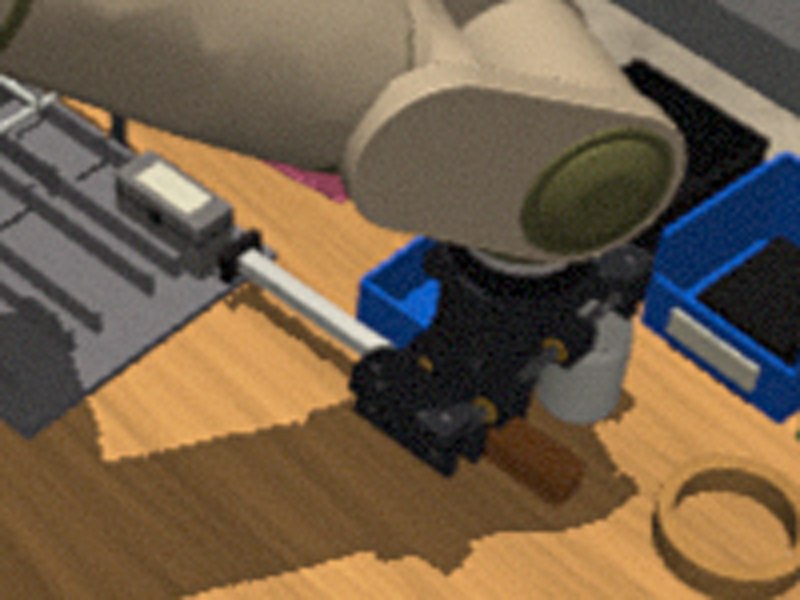

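>>> servo_tool:
  increments:
    - {"grip":0.1,"x":0.001,"y":-0.01,"z":0,"rx":0,"ry":0,"rz":0}
    - {"grip":0.1,"x":0.001,"y":-0.02,"z":0,"rx":0,"ry":0,"rz":0}
    - {"grip":0.1,"x":0.001,"y":-0.035,"z":0,"rx":0,"ry":0,"rz":0}
    - {"grip":0.1,"x":0.001,"y":-0.05,"z":0,"rx":0,"ry":0,"rz":0}
    - {"grip":0.1,"x":0.001,"y":-0.065,"z":0,"rx":0,"ry":0,"rz":0}
    - {"grip":0.1,"x":0.001,"y":-0.08,"z":0,"rx":0,"ry":0,"rz":0}
    - {"grip":0.1,"x":0.001,"y":-0.095,"z":0,"rx":0,"ry":0,"rz":0}
    - {"grip":0.1,"x":0.001,"y":-0.11,"z":0,"rx":0,"ry":0,"rz":0}
    - {"grip":0.1,"x":0.001,"y":-0.125,"z":0,"rx":0,"ry":0,"rz":0}
    - {"grip":0.1,"x":0.001,"y":-0.14,"z":0,"rx":0,"ry":0,"rz":0}

```text
clock: 26.15
tool_pos: [0.6487, 0.0075, 0.0551]
ee_rot: [0.999, 0.05, -0.0, -0.0]
force: [0.8, -2.3, -0.7]
grip_width: 0.265
```

>>> servo_tool:
  increments:
    - {"grip":0.1,"x":0,"y":-0.008,"z":0,"rx":0,"ry":0,"rz":0}
    - {"grip":0.1,"x":0,"y":-0.015,"z":0,"rx":0,"ry":0,"rz":0}
    - {"grip":0.1,"x":0,"y":-0.02,"z":0,"rx":0,"ry":0,"rz":0}
    - {"grip":0.1,"x":0,"y":-0.023,"z":0,"rx":0,"ry":0,"rz":0}
    - {"grip":0.1,"x":0,"y":-0.025,"z":0,"rx":0,"ry":0,"rz":0}

```text
clock: 26.65
tool_pos: [0.6465, 0.0308, 0.0553]
ee_rot: [0.999, 0.05, 0.0, 0.0]
force: [0.1, -1.8, -1.7]
grip_width: 0.269
```

```bash
python3 - <<'E'
from h import *
st(); s=manip.sense(); print(torack(s["tool_pos"])); lanes()
E
```

```text
t 26.65 pos [0.6465 0.0308 0.0553] yaw 5.71 tilt [ 0. -0. -1.] F [ 0.1 -1.8 -1.7] w 23.6 q [-0.13  0.79  1.3  -0.    1.05 -0.23]
[ 0.06960492 -0.09688787]
top -0.07 [ 0  0  0  0  0  0  0  0  0  0  0 17 20 19 22 24 14  7 11 23 21 20 18 20
 21 21 22 20 23 20 13  4 20 21 21 20 22 23 20 20 19 21 22  9  0]
top 0.07 [ 0  0  0  0  0 11 19 20 22 23 20 19 17 21 23 19 19  4  9 19 19 22 18 18
 22 22 19 20 22 19 13  3 21 21 21 18 22 23 15  0  0  0  0  0  0]
side -0.07 [ 0  0  0  0  0  0  0  0  0  0  9 16 16 11 15 14 14 14 14 11 13 13  1  2
 15  9 16 16  9 15 16  6 15 14 15  4  1  8 12 10 12 12  5  3 28]
side 0.07 [ 0  0  0 10  8 25 15 16  8  2 10 10 14 11  9 14 13 12  9  9 13  8  5  4
 10 14  9 13 10  9 12 10 11 10 11  6  0  4  0  0  0  0  0  1 19]
```

>>> servo_tool:
  increments:
    - {"grip":0.1,"x":0,"y":-0.002,"z":0,"rx":0,"ry":0,"rz":0}
    - {"grip":0.1,"x":0,"y":-0.004,"z":0,"rx":0,"ry":0,"rz":0}
    - {"grip":0.1,"x":0,"y":-0.005,"z":0,"rx":0,"ry":0,"rz":0}

```text
clock: 27.05
tool_pos: [0.6465, 0.0335, 0.0555]
ee_rot: [0.999, 0.05, 0.0, 0.002]
force: [0.5, -17.0, -1.5]
grip_width: 0.267
```

>>> servo_tool:
  increments:
    - {"grip":0.1,"x":0,"y":-0.001,"z":0,"rx":0,"ry":0,"rz":0}
    - {"grip":0.1,"x":0,"y":-0.002,"z":0,"rx":0,"ry":0,"rz":0}

```text
clock: 27.25
tool_pos: [0.6466, 0.0337, 0.0558]
ee_rot: [0.999, 0.05, 0.001, 0.003]
force: [2.4, -25.6, -1.6]
grip_width: 0.265
```

>>> servo_tool:
  increments:
    - {"grip":0.1,"x":0,"y":0.005,"z":0,"rx":0,"ry":0,"rz":0}
    - {"grip":0.1,"x":0,"y":0.02,"z":0,"rx":0,"ry":0,"rz":0}
    - {"grip":0.1,"x":0,"y":0.05,"z":0,"rx":0,"ry":0,"rz":0}
    - {"grip":0.1,"x":0,"y":0.09,"z":0,"rx":0,"ry":0,"rz":0}
    - {"grip":0.1,"x":0,"y":0.13,"z":0,"rx":0,"ry":0,"rz":0}
    - {"grip":0.1,"x":0,"y":0.165,"z":-0.01,"rx":0,"ry":0,"rz":0}
    - {"grip":0.1,"x":0,"y":0.175,"z":-0.04,"rx":0,"ry":0,"rz":0}
    - {"grip":0.1,"x":0,"y":0.175,"z":-0.08,"rx":0,"ry":0,"rz":0}
    - {"grip":0.1,"x":0,"y":0.175,"z":-0.11,"rx":0,"ry":0,"rz":0}
    - {"grip":0.1,"x":0,"y":0.175,"z":-0.11,"rx":0,"ry":0,"rz":0}

```text
clock: 28.25
tool_pos: [0.6646, -0.1373, 0.17]
ee_rot: [0.999, 0.05, 0.004, 0.001]
force: [1.0, 0.5, -1.2]
grip_width: 0.27
```

```bash
python3 - <<'E'
from h import *
st(); s=manip.sense(); print(torack(s["tool_pos"])); lanes(); w=manip.capture("wrist"); cv2.imwrite("pics/w20.png",w["frame"])
A=wcloud(w,s); L=stickpts(A,s)
m=(abs(L[:,0])<.025)&(L[:,2]>-.01)&(L[:,2]<.04)&(L[:,1]<-.06)&(L[:,1]>-.25)
B=L[m]
for a in np.arange(-.12,-.06,.02):
    q=B[(B[:,1]>=a)&(B[:,1]<a+.02)]
    if len(q): print(round(a,2),len(q),"x",np.percentile(q[:,0],[2,98]).round(4),"z",np.percentile(q[:,2],[5,50]).round(4))
c=manip.capture("top");crop(c,170,200,300,310,5,"pics/t20.png")
go(.46,-.05,.15,100)
E
```

```text
t 28.25 pos [ 0.6646 -0.1373  0.17  ] yaw 5.72 tilt [ 0.008 -0.003 -1.   ] F [ 1.   0.5 -1.2] w 23.8 q [-0.38  0.73  1.1   0.    1.31 -0.48]
[ 0.07087221 -0.26598653]
top -0.07 [ 0  0  0  0  0  0  0  0  0  0  0 19 19 19 26 20 24  5  9 24 21 22 22 25
 17 21 21 20 22 23 12  2 22 21 24 19 23 22 25 21 24 19 20  7  0]
top 0.07 [ 0  0  0  0  0  0  9 22 22 24 16 23 20 19 22 18 20  5  7 21 19 21 18 24
 23 20 19 21 20 23 11  2 18 21 19 20 20 19 14  0  0  0  0  0  0]
side -0.07 [ 0  0  0  0  0  0  0  0  0  0  8 20 11 15 12 15 15 15 12 10 14 11  2  5
 11 14 10 11 18 10 14 10 14 12 13  4  0  7 12 14 10 14  6  1 25]
side 0.07 [ 0  0  0  0  0 10 23 13 10  0  9 11 14 13  9 12 12 14  9 13 11 11  2  5
 10 13  7 16 12  8 12 10 10  8 15  6  0  4  0  0  0  0  0  4 27]
-0.12 1622 x [-0.0063  0.0054] z [0.0105 0.0117]
-0.1 1823 x [-0.0062  0.0054] z [0.0105 0.0116]
-0.08 1897 x [-0.0062  0.0054] z [0.0105 0.0116]
shift [-0.1929 -0.1059  0.0139] rot [-2.200e-01  5.000e-02 -9.427e+01] rows>= 11.0
```

View pics/t20.png

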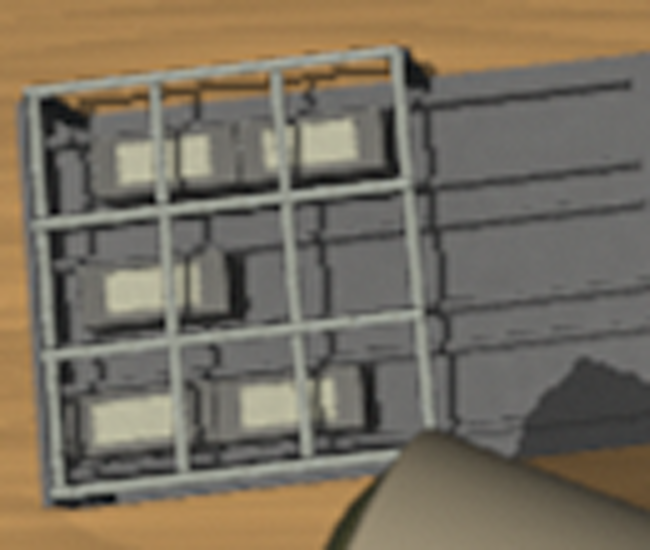

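View pics/w20.png

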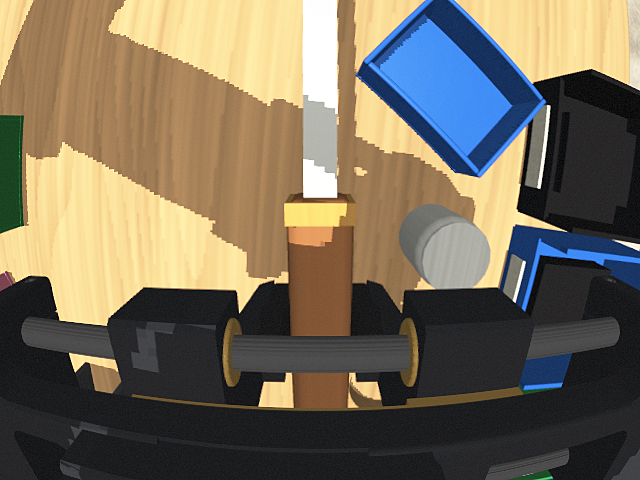

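```bash
python3 - <<'E'
from h import *
s=manip.sense(); w=manip.capture("wrist"); c=manip.capture("top"); c2=manip.capture("side"); cv2.imwrite("pics/s21.png",c2["frame"])
hsv=lambda f: cv2.cvtColor(f,cv2.COLOR_BGR2HSV)
P0=dict(top=np.load("top.npy"),side=np.load("side.npy"))
import json
f0=dict(top=cv2.imread("pics/top0.png"),side=cv2.imread("pics/side0.png"))
def bl(f,P):
    h=hsv(f); m=(h[...,0]>100)&(h[...,0]<125)&(h[...,1]>120)
    q=P[m]; q=q[(q[:,0]>.6)&(q[:,0]<.80)&(q[:,1]>-.13)&(q[:,1]<.06)&(q[:,2]>.0)]
    t=q[q[:,2]>.035]
    return len(t),cv2.minAreaRect((t[:,:2]*1000).astype(np.float32))
for n,cc in (("top",c),("side",c2)):
    print(n,"before",bl(f0[n],P0[n])); print(n,"now",bl(cc["frame"],cloud(cc)))
print("wrist",bl(w["frame"],wcloud(w,s)))
E
```

```text
top before (219, ((734.1851806640625, -38.037471771240234), (110.55570983886719, 79.05266571044922), 4.1084699630737305))
top now (228, ((730.000244140625, -29.762786865234375), (120.63906860351562, 109.74192810058594), 53.27596664428711))
side before (505, ((736.0556640625, -42.669498443603516), (115.75476837158203, 80.31944274902344), 4.5643463134765625))
side now (82, ((685.6915283203125, -42.618927001953125), (184.41238403320312, 133.27093505859375), 83.66210174560547))
wrist (5279, ((710.4989624023438, -69.3692626953125), (209.2391357421875, 119.12503814697266), 53.255035400390625))
```

View pics/s21.png

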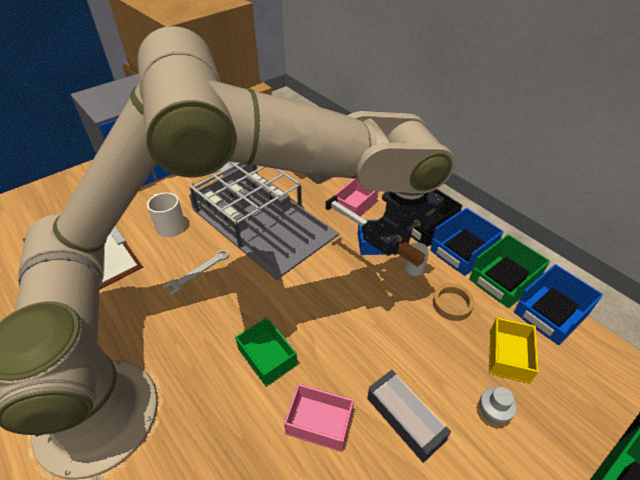

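```bash
python3 - <<'E'
from h import *
c=manip.capture("top"); crop(c,310,140,410,220,7,"pics/t21.png")
E
```

```text
(no output)
```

View pics/t21.png

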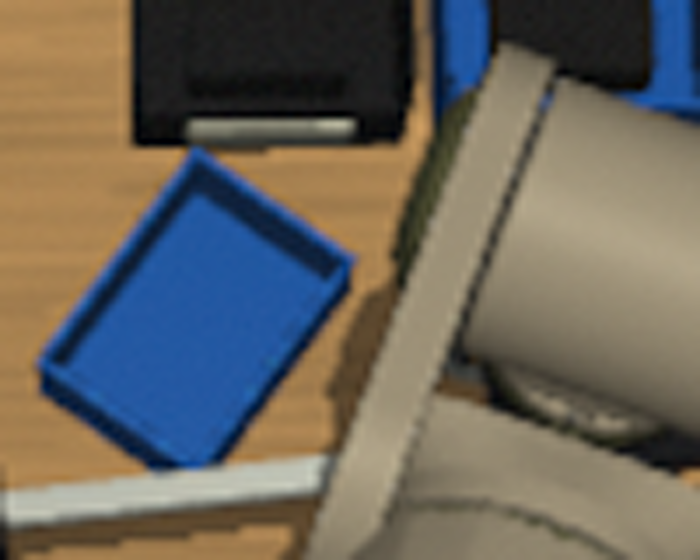

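```bash
python3 - <<'E'
from h import *
c=manip.capture("top"); n=ray(c,338,185.3,.05); print(n)
cv2.imwrite("pics/t0bin.png",cv2.resize(cv2.imread("pics/top0.png")[140:220,310:410],None,fx=7,fy=7,interpolation=cv2.INTER_CUBIC))
E
```

```text
[ 0.7391071  -0.01441819  0.05      ]
```

View pics/t0bin.png

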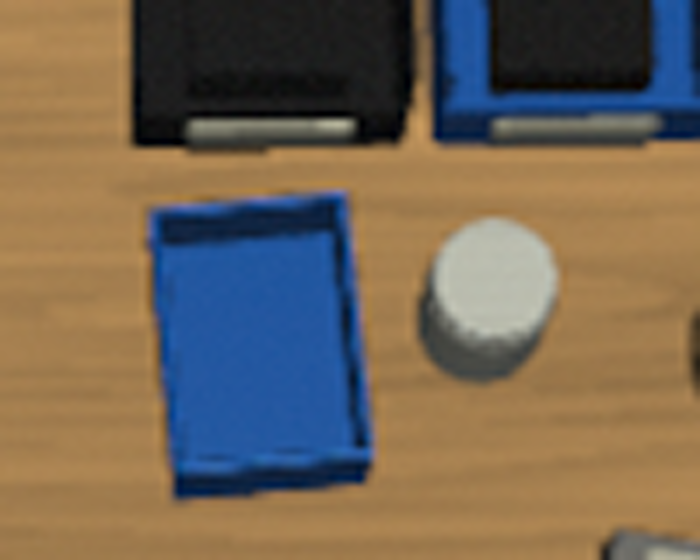

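```bash
python3 - <<'E'
from h import *
go(.46,-.075,.2,-84)
E
```

```text
shift [-0.196  -0.0811 -0.0353] rot [2.000e-02 8.000e-02 8.973e+01] rows>= 11.0
```

>>> servo_tool:
  increments:
    - {"grip":0.1,"x":-0.01,"y":0,"z":-0.03,"rx":0,"ry":0,"rz":0}
    - {"grip":0.1,"x":-0.05,"y":-0.02,"z":-0.03,"rx":0,"ry":0,"rz":0}
    - {"grip":0.1,"x":-0.09,"y":-0.04,"z":-0.03,"rx":0,"ry":0,"rz":0}
    - {"grip":0.1,"x":-0.13,"y":-0.06,"z":-0.03,"rx":0,"ry":0,"rz":8}
    - {"grip":0.1,"x":-0.17,"y":-0.08,"z":-0.03,"rx":0,"ry":0,"rz":16}
    - {"grip":0.1,"x":-0.196,"y":-0.081,"z":-0.03,"rx":0,"ry":0,"rz":24}
    - {"grip":0.1,"x":-0.196,"y":-0.081,"z":-0.03,"rx":0,"ry":0,"rz":32}
    - {"grip":0.1,"x":-0.196,"y":-0.081,"z":-0.03,"rx":0,"ry":0,"rz":40}
    - {"grip":0.1,"x":-0.196,"y":-0.081,"z":-0.03,"rx":0,"ry":0,"rz":48}
    - {"grip":0.1,"x":-0.196,"y":-0.081,"z":-0.03,"rx":0,"ry":0,"rz":56}

```text
clock: 29.7
tool_pos: [0.4601, -0.0752, 0.1952]
ee_rot: [0.904, -0.427, -0.0, -0.0]
force: [-0.4, -0.3, -2.4]
grip_width: 0.266
```

>>> servo_tool:
  increments:
    - {"grip":0.1,"x":0,"y":0,"z":0,"rx":0,"ry":0,"rz":8}
    - {"grip":0.1,"x":0,"y":0,"z":0,"rx":0,"ry":0,"rz":16}
    - {"grip":0.1,"x":0,"y":0,"z":0,"rx":0,"ry":0,"rz":24}
    - {"grip":0.1,"x":0,"y":0,"z":0,"rx":0,"ry":0,"rz":32}
    - {"grip":0.1,"x":0,"y":0,"z":0,"rx":0,"ry":0,"rz":40}
    - {"grip":0.1,"x":0,"y":0,"z":0,"rx":0,"ry":0,"rz":48}
    - {"grip":0.1,"x":0,"y":0,"z":0,"rx":0,"ry":0,"rz":56}
    - {"grip":0.1,"x":0,"y":0,"z":0,"rx":0,"ry":0,"rz":64}
    - {"grip":0.1,"x":0,"y":0,"z":0,"rx":0,"ry":0,"rz":70}

```text
clock: 30.6
tool_pos: [0.4601, -0.0751, 0.1952]
ee_rot: [-0.496, 0.869, 0.0, -0.0]
force: [-0.9, 0.4, -2.0]
grip_width: 0.267
```

```bash
python3 - <<'E'
from h import *
st()
go(.46,-.075,.2,-181.4)
E
```

```text
t 30.6 pos [ 0.4601 -0.0751  0.1952] yaw -120.57 tilt [-0.  0. -1.] F [-0.9  0.4 -2. ] w 23.5 q [-0.41  0.25  1.77  0.    1.12  1.69]
shift [-0.0001  0.0001 -0.0048] rot [ 1.000e-02 -0.000e+00  6.083e+01] rows>= 8.0
```

>>> servo_tool:
  increments:
    - {"grip":0.1,"x":0,"y":0,"z":0,"rx":0,"ry":0,"rz":8}
    - {"grip":0.1,"x":0,"y":0,"z":0,"rx":0,"ry":0,"rz":16}
    - {"grip":0.1,"x":0,"y":0,"z":0,"rx":0,"ry":0,"rz":24}
    - {"grip":0.1,"x":0,"y":0,"z":0,"rx":0,"ry":0,"rz":32}
    - {"grip":0.1,"x":0,"y":0,"z":0,"rx":0,"ry":0,"rz":40}
    - {"grip":0.1,"x":0,"y":0,"z":0,"rx":0,"ry":0,"rz":48}
    - {"grip":0.1,"x":0,"y":0,"z":0,"rx":0,"ry":0,"rz":56}
    - {"grip":0.1,"x":0,"y":0,"z":0,"rx":0,"ry":0,"rz":60.8}
    - {"grip":0.1,"x":0,"y":0,"z":0,"rx":0,"ry":0,"rz":60.8}

```text
clock: 31.5
tool_pos: [0.4601, -0.0752, 0.1952]
ee_rot: [0.01, 1.0, 0.0, -0.0]
force: [-0.2, 0.3, -1.6]
grip_width: 0.266
```

```bash
python3 - <<'E'
from h import *
st(); s=manip.sense(); w=manip.capture("wrist"); cv2.imwrite("pics/w22.png",w["frame"])
A=wcloud(w,s).reshape(-1,3); np.save("w22.npy",A)
m=(A[:,2]>.035)&(A[:,2]<.06)&(A[:,0]>.4)&(A[:,0]<.52)&(A[:,1]>-.48)&(A[:,1]<-.27)
B=A[m];print(len(B),cv2.minAreaRect((B[:,:2]*1000).astype(np.float32)),B[:,1].max())
for n in ("top","side"):
    P=cloud(manip.capture(n)).reshape(-1,3)
    m=(P[:,2]>.035)&(P[:,2]<.06)&(P[:,0]>.4)&(P[:,0]<.52)&(P[:,1]>-.48)&(P[:,1]<-.29)
    print(n,m.sum(),cv2.minAreaRect((P[m][:,:2]*1000).astype(np.float32)))
L=stickpts(A,s); m=(abs(L[:,0])<.025)&(L[:,2]>-.01)&(L[:,2]<.04)&(L[:,1]<-.06)&(L[:,1]>-.12); print(np.percentile(L[m][:,0],[2,98]),np.median(L[m][:,2]))
E
```

```text
t 31.5 pos [ 0.4601 -0.0752  0.1952] yaw 178.89 tilt [-0.  0. -1.] F [-0.2  0.3 -1.6] w 23.4 q [-0.41  0.25  1.77  0.    1.12  2.75]Traceback (most recent call last):
  File "<stdin>", line 5, in <module>
    return umr_maximum(a, axis, None, out, keepdims, initial, where)
ValueError: zero-size array to reduction operation maximum which has no identity
```

View pics/w22.png

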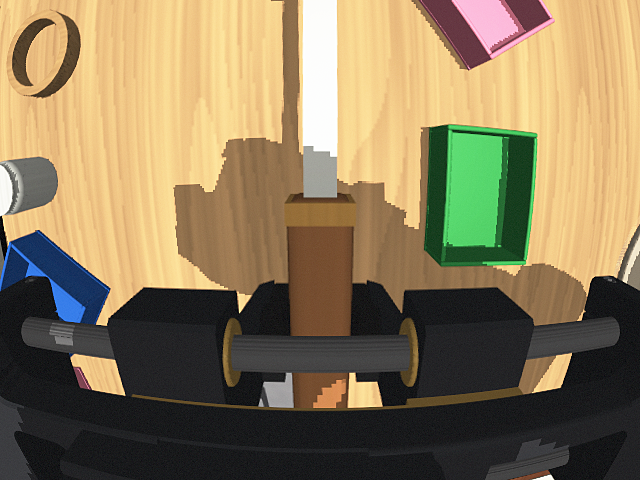

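```bash
python3 - <<'E'
from h import *
for n in ("top","side"):
    c=manip.capture(n); P=cloud(c).reshape(-1,3)
    m=(P[:,2]>.042)&(P[:,2]<.06)&(P[:,0]>.4)&(P[:,0]<.52)&(P[:,1]>-.48)&(P[:,1]<-.295)
    print(n,m.sum(),cv2.minAreaRect((P[m][:,:2]*1000).astype(np.float32)))
    if n=="top": crop(c,380,250,520,330,5,"pics/t22.png")
P0=np.load("top.npy").reshape(-1,3); P=P0
m=(P[:,2]>.042)&(P[:,2]<.06)&(P[:,0]>.4)&(P[:,0]<.52)&(P[:,1]>-.48)&(P[:,1]<-.295)
print(cv2.minAreaRect((P[m][:,:2]*1000).astype(np.float32)))
E
```

```text
top 1167 ((453.70196533203125, -377.2529296875), (152.67759704589844, 60.472373962402344), 88.23855590820312)
side 2802 ((454.54669189453125, -380.52197265625), (150.86891174316406, 62.021339416503906), 87.7410659790039)
((453.5543212890625, -377.4104309082031), (152.46719360351562, 60.201900482177734), 88.26052856445312)
```

View pics/t22.png

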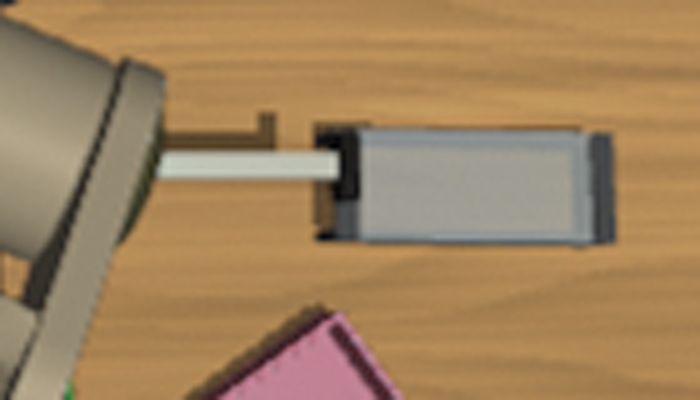

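```bash
python3 - <<'E'
from h import *
go(.4646,-.072,.036,178)
E
```

```text
shift [-0.0044  0.0032  0.1592] rot [ 0.   -0.    1.05] rows>= 4.0
```

>>> servo_tool:
  increments:
    - {"grip":0.1,"x":-0.004,"y":0.003,"z":0.04,"rx":0,"ry":0,"rz":1}
    - {"grip":0.1,"x":-0.004,"y":0.003,"z":0.08,"rx":0,"ry":0,"rz":1}
    - {"grip":0.1,"x":-0.004,"y":0.003,"z":0.12,"rx":0,"ry":0,"rz":1}
    - {"grip":0.1,"x":-0.004,"y":0.003,"z":0.145,"rx":0,"ry":0,"rz":1}
    - {"grip":0.1,"x":-0.004,"y":0.003,"z":0.157,"rx":0,"ry":0,"rz":1}
    - {"grip":0.1,"x":-0.004,"y":0.003,"z":0.157,"rx":0,"ry":0,"rz":1}
    - {"grip":0.1,"x":-0.004,"y":0.003,"z":0.157,"rx":0,"ry":0,"rz":1}

```text
clock: 32.35
tool_pos: [0.4649, -0.0726, 0.0393]
ee_rot: [0.018, 1.0, -0.0, 0.001]
force: [-0.0, 0.0, -1.9]
grip_width: 0.265
```

```bash
python3 - <<'E'
from h import *
st()
c=manip.capture("top"); crop(c,380,250,520,330,5,"pics/t23.png")
c=manip.capture("side"); crop(c,300,300,460,460,4,"pics/s23.png")
E
```

```text
t 32.35 pos [ 0.4649 -0.0726  0.0393] yaw 177.96 tilt [ 0.002 -0.001 -1.   ] F [-0.   0.  -1.9] w 23.3 q [-0.4   0.52  1.89 -0.    0.74  2.77]
```

View pics/t23.png

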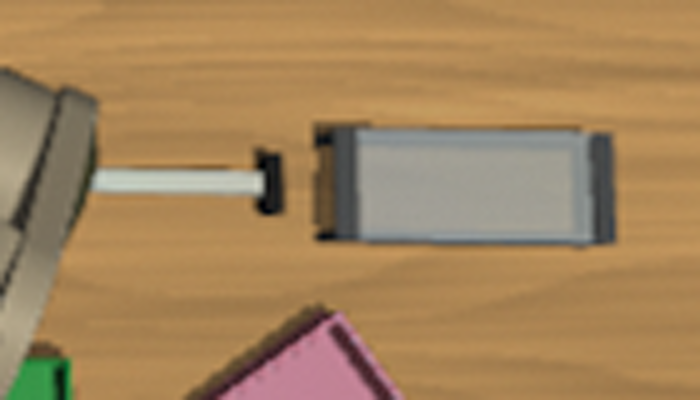

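View pics/s23.png

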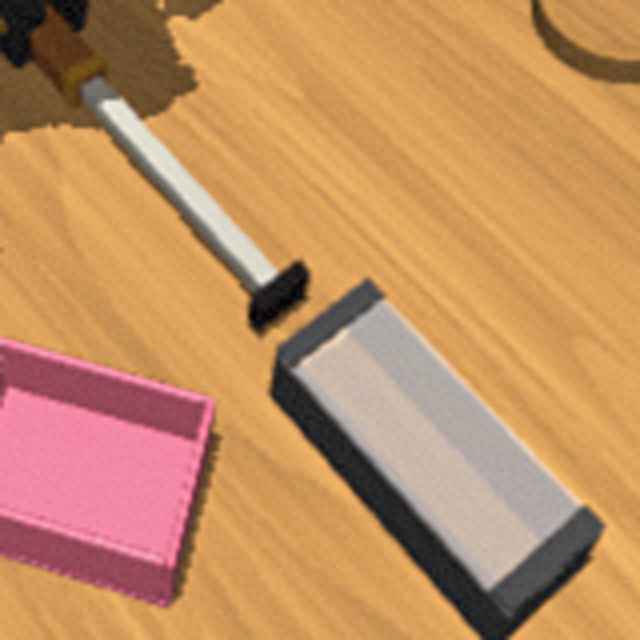

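>>> servo_tool:
  increments:
    - {"grip":0.1,"x":0,"y":-0.01,"z":0.002,"rx":0,"ry":0,"rz":0}
    - {"grip":0.1,"x":0,"y":-0.022,"z":0.002,"rx":0,"ry":0,"rz":0}
    - {"grip":0.1,"x":0,"y":-0.034,"z":0.002,"rx":0,"ry":0,"rz":0}
    - {"grip":0.1,"x":0,"y":-0.046,"z":0.002,"rx":0,"ry":0,"rz":0}
    - {"grip":0.1,"x":0,"y":-0.058,"z":0.002,"rx":0,"ry":0,"rz":0}
    - {"grip":0.1,"x":0,"y":-0.07,"z":0.002,"rx":0,"ry":0,"rz":0}

```text
clock: 33.05
tool_pos: [0.4616, -0.1435, 0.0363]
ee_rot: [0.018, 1.0, -0.0, 0.0]
force: [-1.6, -0.2, -0.6]
grip_width: 0.267
```

```bash
python3 - <<'E'
from h import *
st()
c=manip.capture("top"); crop(c,380,250,520,330,5,"pics/t24.png")
E
```

```text
t 33.05 pos [ 0.4616 -0.1435  0.0363] yaw 177.9 tilt [ 0. -0. -1.] F [-1.6 -0.2 -0.6] w 23.5 q [-0.54  0.54  1.85 -0.    0.75  2.63]
```

View pics/t24.png

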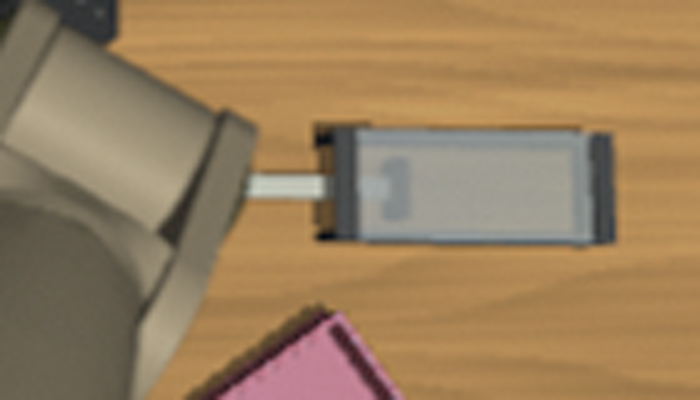

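>>> servo_tool:
  increments:
    - {"grip":0.1,"x":0,"y":-0.012,"z":0,"rx":0,"ry":0,"rz":0}
    - {"grip":0.1,"x":0,"y":-0.024,"z":0,"rx":0,"ry":0,"rz":0}
    - {"grip":0.1,"x":0,"y":-0.036,"z":0,"rx":0,"ry":0,"rz":0}
    - {"grip":0.1,"x":0,"y":-0.048,"z":0,"rx":0,"ry":0,"rz":0}
    - {"grip":0.1,"x":0,"y":-0.06,"z":0,"rx":0,"ry":0,"rz":0}
    - {"grip":0.1,"x":0,"y":-0.072,"z":0,"rx":0,"ry":0,"rz":0}
    - {"grip":0.1,"x":0,"y":-0.082,"z":0,"rx":0,"ry":0,"rz":0}
    - {"grip":0.1,"x":0,"y":-0.087,"z":0,"rx":0,"ry":0,"rz":0}
    - {"grip":0.1,"x":0,"y":-0.09,"z":0,"rx":0,"ry":0,"rz":0}

```text
clock: 34.0
tool_pos: [0.4583, -0.2326, 0.0362]
ee_rot: [0.018, 1.0, 0.0, -0.0]
force: [0.1, 0.9, -0.9]
grip_width: 0.267
```

```bash
python3 - <<'E'
from h import *
st()
c=manip.capture("top"); crop(c,380,250,520,330,5,"pics/t25.png")
E
```

```text
t 34.0 pos [ 0.4583 -0.2326  0.0362] yaw 177.9 tilt [-0.  0. -1.] F [ 0.1  0.9 -0.9] w 23.5 q [-0.7   0.59  1.76  0.    0.79  2.48]
```

View pics/t25.png

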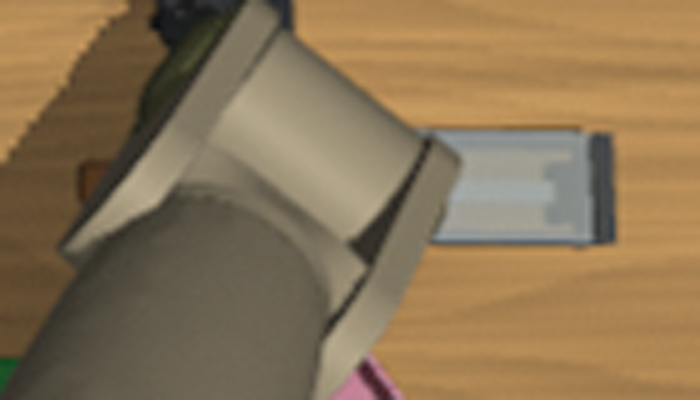

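>>> servo_tool:
  increments:
    - {"grip":0.1,"x":0,"y":-0.002,"z":0.002,"rx":0,"ry":0,"rz":0}
    - {"grip":0.1,"x":0,"y":-0.004,"z":0.003,"rx":0,"ry":0,"rz":0}
    - {"grip":0.1,"x":0,"y":-0.006,"z":0.004,"rx":0,"ry":0,"rz":0}
    - {"grip":0.1,"x":0,"y":-0.007,"z":0.004,"rx":0,"ry":0,"rz":0}

```text
clock: 34.45
tool_pos: [0.4581, -0.2392, 0.0321]
ee_rot: [0.018, 1.0, 0.0, -0.0]
force: [-0.1, -0.4, -1.2]
grip_width: 0.263
```

>>> servo_tool:
  increments:
    - {"grip":0.1,"x":0,"y":0,"z":0.001,"rx":0,"ry":0,"rz":0}
    - {"grip":0.4,"x":0,"y":0,"z":0.001,"rx":0,"ry":0,"rz":0}
    - {"grip":0.4,"x":0,"y":0,"z":0.001,"rx":0,"ry":0,"rz":0}
    - {"grip":0.4,"x":0,"y":0,"z":0.001,"rx":0,"ry":0,"rz":0}
    - {"grip":0.4,"x":0,"y":0,"z":0.001,"rx":0,"ry":0,"rz":0}
    - {"grip":0.4,"x":0,"y":0,"z":-0.03,"rx":0,"ry":0,"rz":0}
    - {"grip":0.4,"x":0,"y":0,"z":-0.08,"rx":0,"ry":0,"rz":0}
    - {"grip":0.4,"x":0,"y":0,"z":-0.12,"rx":0,"ry":0,"rz":0}
    - {"grip":0.4,"x":0,"y":0,"z":-0.16,"rx":0,"ry":0,"rz":0}

```text
clock: 35.35
tool_pos: [0.458, -0.239, 0.1942]
ee_rot: [0.018, 1.0, -0.0, 0.0]
force: [0.2, -0.2, 0.2]
grip_width: 0.401
```

```bash
python3 - <<'E'
from h import *
st(); s=manip.sense(); w=manip.capture("wrist"); cv2.imwrite("pics/w26.png",w["frame"])
go(.36,.03,.25,120)
E
```

```text
t 35.35 pos [ 0.458  -0.239   0.1942] yaw 177.93 tilt [ 0. -0. -1.] F [ 0.2 -0.2  0.2] w 35.3 q [-0.71  0.36  1.62 -0.    1.16  2.47]
shift [ 0.1091  0.2663 -0.0522] rot [-0.11  0.63 57.95] rows>= 7.0
```

View pics/w26.png

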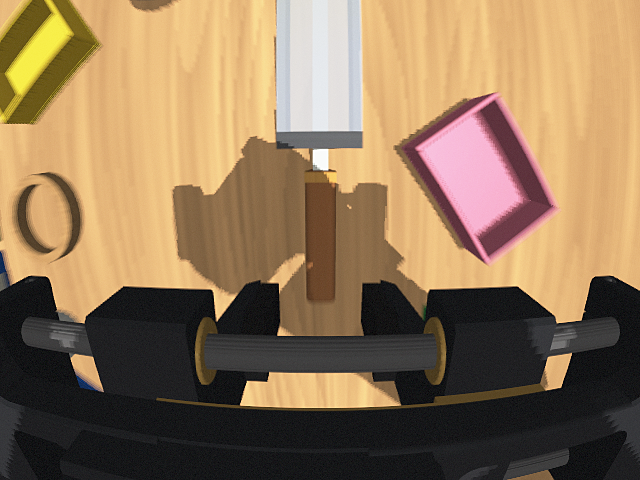

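>>> servo_tool:
  increments:
    - {"grip":0.5,"x":0,"y":0,"z":-0.05,"rx":0,"ry":0,"rz":-8}
    - {"grip":0.5,"x":0.05,"y":0,"z":-0.08,"rx":0,"ry":0,"rz":-16}
    - {"grip":0.5,"x":0.09,"y":0,"z":-0.08,"rx":0,"ry":0,"rz":-24}
    - {"grip":0.5,"x":0.12,"y":0.03,"z":-0.08,"rx":0,"ry":0,"rz":-32}
    - {"grip":0.5,"x":0.14,"y":0.07,"z":-0.08,"rx":0,"ry":0,"rz":-40}
    - {"grip":0.5,"x":0.14,"y":0.11,"z":-0.08,"rx":0,"ry":0,"rz":-48}
    - {"grip":0.5,"x":0.14,"y":0.15,"z":-0.08,"rx":0,"ry":0,"rz":-56}
    - {"grip":0.5,"x":0.14,"y":0.19,"z":-0.08,"rx":0,"ry":0,"rz":-64}
    - {"grip":0.5,"x":0.14,"y":0.19,"z":-0.08,"rx":0,"ry":0,"rz":-64}

```text
clock: 36.3
tool_pos: [0.3247, -0.0409, 0.2723]
ee_rot: [-0.518, 0.855, -0.0, 0.0]
force: [0.4, 0.6, -0.2]
grip_width: 0.496
```

```bash
python3 - <<'E'
from h import *
st()
c=manip.capture("top"); cv2.imwrite("pics/t27.png",c["frame"]); crop(c,380,250,520,330,5,"pics/t27h.png")
P=cloud(c).reshape(-1,3)
c2=manip.capture("side"); cv2.imwrite("pics/s27.png",c2["frame"]); Q=cloud(c2).reshape(-1,3)
lanes()
for A in (P,Q):
    m=(A[:,2]>.015)&(A[:,2]<.035)&(abs(A[:,0]-.457)<.03)&(A[:,1]>-.285)&(A[:,1]<-.1); print(m.sum(),cv2.minAreaRect((A[m][:,:2]*1000).astype(np.float32)),np.percentile(A[m][:,2],90))
    r=torack(A)
    for xc in (-.07,.07):
        m=(A[:,2]>.05)&(A[:,2]<.06)&(abs(r[:,0]-xc)<.025)&(r[:,1]>.1)&(r[:,1]<.19); print(xc,np.percentile(r[m][:,0],[2,98]).mean() if m.sum() else None)
E
```

```text
t 36.3 pos [ 0.3247 -0.0409  0.2723] yaw -117.56 tilt [ 0.001  0.    -1.   ] F [ 0.4  0.6 -0.2] w 43.7 q [-0.49 -0.16  1.99  0.    1.31  1.56]
top -0.07 [ 0  0  0  0  0  0  0  0  0  0  0 14 18 22 21 17 25  3 13 21 21 20 21 20
 24 25 19 22 22 18 16  1 20 22 19 24 18 18 24 20 28 17 21  8  0]
top 0.07 [ 0  0  0  2  0 18 22 19 20 18 21 19 20 21 20 23 22  4 11 18  0  0  7 23
 22 21 21 23 18 18 13  3 21 22 22 20 23 25 14  0  0  0  0  0  0]
side -0.07 [0 0 0 0 0 0 0 0 0 0 0 0 0 0 0 0 0 0 0 0 0 0 0 0 0 0 0 0 0 0 0 0 0 0 0 0 0
 0 0 0 0 0 0 0 0]
side 0.07 [ 0  0  7 22 16 15 20 17  5  1 10 11 10 13 11 13 12 12 10  2  0  7  4  3
 12 10 13 10 10 14  8 11 13 11 10  3  0  2  0  0  0  0  0  0  0]
357 ((458.1257019042969, -228.8314666748047), (109.45317077636719, 24.996946334838867), 87.69871520996094) 0.02923190795615196
-0.07 -0.07173027135362872
0.07 0.07236235861996747
594 ((457.9868469238281, -232.2802276611328), (105.49776458740234, 25.575143814086914), 88.2406234741211) 0.027857153318927432
-0.07 None
0.07 0.07141907580102368
```

View pics/t27.png

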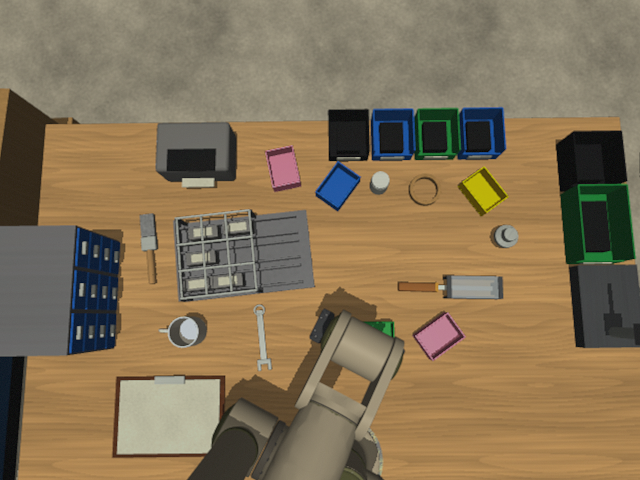

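View pics/s27.png

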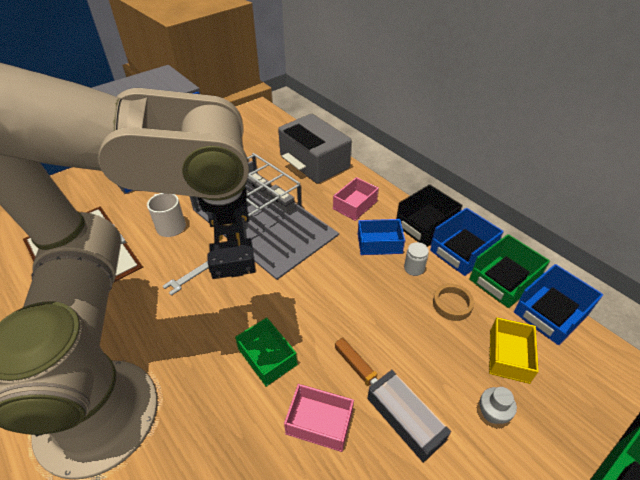

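View pics/t27h.png

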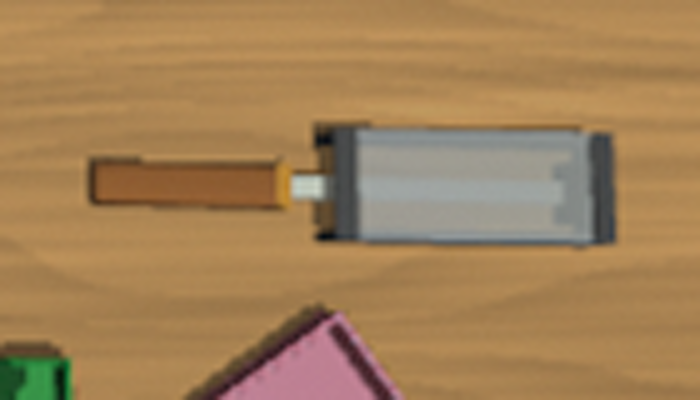

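```bash
python3 - <<'E'
from h import *
c=manip.capture("top"); crop(c,170,200,300,310,5,"pics/t28.png"); A=cloud(c).reshape(-1,3); r=torack(A)
for lo,hi,xc in ((.1,.185,.07),(.187,.28,.07),(.13,.21,-.07),(.215,.3,-.07)):
    m=(A[:,2]>.05)&(A[:,2]<.06)&(abs(r[:,0]-xc)<.028)&(r[:,1]>lo)&(r[:,1]<hi); print(cv2.minAreaRect((r[m]*1000).astype(np.float32)))
# bin corners
for u,v in ((195,155),(352,265),(40,370),(197,480)): print(ray(c,u/7+310,v/7+140,.05))
go(.458,-.239,.19,-182.1)
E
```

```text
((72.37594604492188, 139.74575805664062), (34.925750732421875, 79.3642349243164), 0.20900171995162964)
((68.11316680908203, 233.90530395507812), (80.7599868774414, 35.129581451416016), 89.98696899414062)
((-71.33833312988281, 173.52609252929688), (34.48206329345703, 72.8677749633789), 0.05638955160975456)
((-71.36992645263672, 256.0888671875), (82.0177993774414, 34.32759094238281), 89.05836486816406)
[ 0.80607878 -0.01503879  0.05      ]
[ 0.75968805 -0.07697327  0.05      ]
[0.71828604 0.04787669 0.05      ]
[ 0.67278861 -0.01380168  0.05      ]
shift [ 0.108  -0.2087  0.0822] rot [-0.000e+00 -1.000e-02  6.389e+01] rows>= 8.0
```

View pics/t28.png

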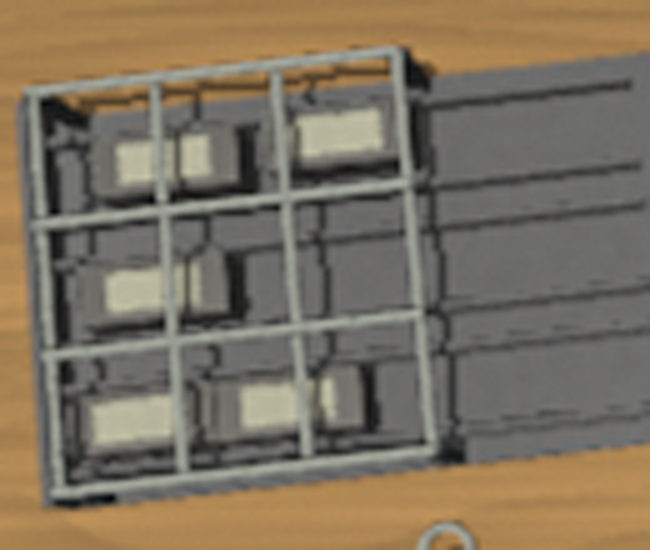

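>>> servo_tool:
  increments:
    - {"grip":0.5,"x":0.02,"y":-0.04,"z":0,"rx":0,"ry":0,"rz":8}
    - {"grip":0.5,"x":0.04,"y":-0.08,"z":0,"rx":0,"ry":0,"rz":16}
    - {"grip":0.5,"x":0.06,"y":-0.12,"z":0,"rx":0,"ry":0,"rz":24}
    - {"grip":0.5,"x":0.08,"y":-0.16,"z":0,"rx":0,"ry":0,"rz":32}
    - {"grip":0.5,"x":0.1,"y":-0.2,"z":0,"rx":0,"ry":0,"rz":40}
    - {"grip":0.5,"x":0.108,"y":-0.209,"z":0.02,"rx":0,"ry":0,"rz":48}
    - {"grip":0.5,"x":0.108,"y":-0.209,"z":0.05,"rx":0,"ry":0,"rz":56}
    - {"grip":0.5,"x":0.108,"y":-0.209,"z":0.082,"rx":0,"ry":0,"rz":63.9}
    - {"grip":0.5,"x":0.108,"y":-0.209,"z":0.082,"rx":0,"ry":0,"rz":63.9}
    - {"grip":0.5,"x":0.108,"y":-0.209,"z":0.082,"rx":0,"ry":0,"rz":63.9}

```text
clock: 37.55
tool_pos: [0.4586, -0.2388, 0.1909]
ee_rot: [0.016, 1.0, 0.0, -0.0]
force: [-0.4, 0.3, 0.2]
grip_width: 0.502
```

```bash
python3 - <<'E'
from h import *
st(); s=manip.sense(); w=manip.capture("wrist"); A=wcloud(w,s).reshape(-1,3)
m=(A[:,2]>.022)&(A[:,2]<.034)&(abs(A[:,0]-.457)<.03)&(A[:,1]>-.30)&(A[:,1]<-.1); print(m.sum(),cv2.minAreaRect((A[m][:,:2]*1000).astype(np.float32)))
go(.458,-.239,.031,-182.1)
E
```

```text
t 37.55 pos [ 0.4586 -0.2388  0.1909] yaw 178.15 tilt [-0.  0. -1.] F [-0.4  0.3  0.2] w 44.1 q [-0.71  0.37  1.63 -0.    1.15  2.47]
3902 ((458.487548828125, -233.04685974121094), (108.73136138916016, 24.225618362426758), 87.98127746582031)
shift [1.200e-03 1.000e-04 1.607e-01] rot [-0.07  0.09  0.25] rows>= 4.0
```

>>> servo_tool:
  increments:
    - {"grip":0.5,"x":0,"y":0,"z":0.04,"rx":0,"ry":0,"rz":0}
    - {"grip":0.5,"x":0,"y":0,"z":0.08,"rx":0,"ry":0,"rz":0}
    - {"grip":0.5,"x":0,"y":0,"z":0.12,"rx":0,"ry":0,"rz":0}
    - {"grip":0.5,"x":0,"y":0,"z":0.15,"rx":0,"ry":0,"rz":0}
    - {"grip":0.5,"x":0,"y":0,"z":0.16,"rx":0,"ry":0,"rz":0}
    - {"grip":0.1,"x":0,"y":0,"z":0.16,"rx":0,"ry":0,"rz":0}
    - {"grip":0.1,"x":0,"y":0,"z":0.16,"rx":0,"ry":0,"rz":0}
    - {"grip":0.1,"x":0,"y":0,"z":0.16,"rx":0,"ry":0,"rz":0}
    - {"grip":0.1,"x":0,"y":0,"z":0.16,"rx":0,"ry":0,"rz":0}
    - {"grip":0.1,"x":0,"y":0,"z":0.16,"rx":0,"ry":0,"rz":0}
  grip_force: 55

```text
clock: 38.6
tool_pos: [0.4595, -0.2386, 0.0322]
ee_rot: [0.017, 1.0, -0.001, 0.001]
force: [-1.4, -0.3, 8.4]
grip_width: 0.266
```

```bash
python3 - <<'E'
from h import *
st()
E
```

```text
t 38.6 pos [ 0.4595 -0.2386  0.0322] yaw 178.05 tilt [ 0.002 -0.002 -1.   ] F [-1.4 -0.3  8.4] w 23.4 q [-0.71  0.6   1.75 -0.    0.79  2.47]
```

Lift 5 mm and pull out 170 mm.

>>> servo_tool:
  increments:
    - {"grip":0.1,"x":0,"y":0.003,"z":-0.003,"rx":0,"ry":0,"rz":0}
    - {"grip":0.1,"x":0,"y":0.015,"z":-0.005,"rx":0,"ry":0,"rz":0}
    - {"grip":0.1,"x":0,"y":0.035,"z":-0.005,"rx":0,"ry":0,"rz":0}
    - {"grip":0.1,"x":0,"y":0.055,"z":-0.005,"rx":0,"ry":0,"rz":0}
    - {"grip":0.1,"x":0,"y":0.075,"z":-0.005,"rx":0,"ry":0,"rz":0}
    - {"grip":0.1,"x":0,"y":0.095,"z":-0.005,"rx":0,"ry":0,"rz":0}
    - {"grip":0.1,"x":0,"y":0.115,"z":-0.005,"rx":0,"ry":0,"rz":0}
    - {"grip":0.1,"x":0,"y":0.135,"z":-0.005,"rx":0,"ry":0,"rz":0}
    - {"grip":0.1,"x":0,"y":0.155,"z":-0.005,"rx":0,"ry":0,"rz":0}
    - {"grip":0.1,"x":0,"y":0.172,"z":-0.005,"rx":0,"ry":0,"rz":0}

```text
clock: 39.6
tool_pos: [0.4643, -0.0642, 0.0355]
ee_rot: [0.017, 1.0, 0.0, -0.0]
force: [0.9, -0.5, -0.9]
grip_width: 0.271
```

>>> servo_tool:
  increments:
    - {"grip":0.1,"x":0,"y":0,"z":-0.03,"rx":0,"ry":0,"rz":0}
    - {"grip":0.1,"x":0,"y":0,"z":-0.07,"rx":0,"ry":0,"rz":0}
    - {"grip":0.1,"x":0,"y":0,"z":-0.12,"rx":0,"ry":0,"rz":0}
    - {"grip":0.1,"x":0,"y":0,"z":-0.16,"rx":0,"ry":0,"rz":-8}
    - {"grip":0.1,"x":0,"y":0,"z":-0.16,"rx":0,"ry":0,"rz":-16}
    - {"grip":0.1,"x":0,"y":0,"z":-0.16,"rx":0,"ry":0,"rz":-24}
    - {"grip":0.1,"x":0,"y":0,"z":-0.16,"rx":0,"ry":0,"rz":-32}
    - {"grip":0.1,"x":0,"y":0,"z":-0.16,"rx":0,"ry":0,"rz":-40}
    - {"grip":0.1,"x":0,"y":0,"z":-0.16,"rx":0,"ry":0,"rz":-48}
    - {"grip":0.1,"x":0,"y":0,"z":-0.16,"rx":0,"ry":0,"rz":-56}

```text
clock: 40.6
tool_pos: [0.4642, -0.0651, 0.1953]
ee_rot: [-0.457, 0.889, 0.0, -0.0]
force: [0.1, 0.5, -1.8]
grip_width: 0.269
```

>>> servo_tool:
  increments:
    - {"grip":0.1,"x":0,"y":0,"z":0,"rx":0,"ry":0,"rz":-8}
    - {"grip":0.1,"x":0,"y":0,"z":0,"rx":0,"ry":0,"rz":-16}
    - {"grip":0.1,"x":0,"y":0,"z":0,"rx":0,"ry":0,"rz":-24}
    - {"grip":0.1,"x":0,"y":0,"z":0,"rx":0,"ry":0,"rz":-32}
    - {"grip":0.1,"x":0,"y":0,"z":0,"rx":0,"ry":0,"rz":-40}
    - {"grip":0.1,"x":0,"y":0,"z":0,"rx":0,"ry":0,"rz":-48}
    - {"grip":0.1,"x":0,"y":0,"z":0,"rx":0,"ry":0,"rz":-56}
    - {"grip":0.1,"x":0,"y":0,"z":0,"rx":0,"ry":0,"rz":-64}
    - {"grip":0.1,"x":0,"y":0,"z":0,"rx":0,"ry":0,"rz":-70}

```text
clock: 41.5
tool_pos: [0.4642, -0.0651, 0.1953]
ee_rot: [0.884, -0.467, -0.0, 0.0]
force: [-0.6, -0.0, -0.7]
grip_width: 0.265
```

```bash
cat >> h.py <<'E'
def Rp(yaw,pitch): # pitch: negative rx
    return rot_yaw(np.radians(yaw))@R.from_rotvec([np.radians(pitch),0,0]).as_matrix()
E
python3 - <<'E'
from h import *
st()
go(0.63,-.06,.2,Rt=Rp(5.72,0))
E
```

```text
t 41.5 pos [ 0.4642 -0.0651  0.1953] yaw -55.63 tilt [-0.  0. -1.] F [-0.6 -0.  -0.7] w 23.3 q [-0.39  0.26  1.76  0.    1.12  0.58]
shift [ 0.0894 -0.1397 -0.0047] rot [-0.000e+00  2.000e-02 -6.135e+01] rows>= 8.0
```

>>> servo_tool:
  increments:
    - {"grip":0.1,"x":0,"y":0,"z":0,"rx":0,"ry":0,"rz":-8}
    - {"grip":0.1,"x":0,"y":0,"z":0,"rx":0,"ry":0,"rz":-16}
    - {"grip":0.1,"x":0,"y":0,"z":0,"rx":0,"ry":0,"rz":-24}
    - {"grip":0.1,"x":0,"y":0,"z":0,"rx":0,"ry":0,"rz":-32}
    - {"grip":0.1,"x":0,"y":0,"z":0,"rx":0,"ry":0,"rz":-40}
    - {"grip":0.1,"x":0,"y":0,"z":0,"rx":0,"ry":0,"rz":-48}
    - {"grip":0.1,"x":0,"y":0,"z":0,"rx":0,"ry":0,"rz":-56}
    - {"grip":0.1,"x":0,"y":0,"z":0,"rx":0,"ry":0,"rz":-61.4}
    - {"grip":0.1,"x":0,"y":0,"z":0,"rx":0,"ry":0,"rz":-61.4}

```text
clock: 42.4
tool_pos: [0.4643, -0.0652, 0.1953]
ee_rot: [0.999, 0.048, -0.0, -0.0]
force: [-0.6, 0.1, -1.7]
grip_width: 0.27
```

```bash
cat >> h.py <<'E'
def shoe_go(xr,yr,z,pitch,yaw=5.72,L=.2085):
    Rt=Rp(yaw,pitch); p=np.r_[fromrack(xr,yr),z]-Rt@np.array([-.0004,-L,.0176]); print("tcp",p.round(4)); go(*p,Rt=Rt)
E
python3 - <<'E'
from h import *
st()
shoe_go(.072,.03,.15,-10)
shoe_go(.072,.03,.036,-10)
s=manip.sense(); w=manip.capture("wrist"); L=stickpts(wcloud(w,s),s)
m=(abs(L[:,0])<.025)&(L[:,2]>-.01)&(L[:,2]<.04)&(L[:,1]<-.06)&(L[:,1]>-.12)
for a in np.arange(-.12,-.06,.02):
    q=L[m]; q=q[(q[:,1]>=a)&(q[:,1]<a+.02)]; print(round(a,2),np.percentile(q[:,0],[2,98]).round(4),np.median(q[:,2]).round(4))
E
```

```text
t 42.4 pos [ 0.4643 -0.0652  0.1953] yaw 5.51 tilt [-0.  0. -1.] F [-0.6  0.1 -1.7] w 23.7 q [-0.39  0.26  1.76  0.    1.12 -0.49]
tcp [ 0.6568 -0.0439  0.2035]
shift [ 0.1937 -0.0027 -0.0082] rot [-10.01   0.03  -0.21] rows>= 4.0
tcp [ 0.6568 -0.0439  0.0895]
shift [ 0.1937 -0.0027  0.1058] rot [-10.01   0.03  -0.21] rows>= 5.0
-0.12 [-0.0057  0.0058] 0.0133
-0.1 [-0.0059  0.0058] 0.0132
-0.08 [-0.0059  0.0058] 0.0132
```

>>> servo_tool:
  increments:
    - {"grip":0.1,"x":0.04,"y":-0.002,"z":-0.008,"rx":-3,"ry":0,"rz":-0.2}
    - {"grip":0.1,"x":0.08,"y":-0.002,"z":-0.008,"rx":-6,"ry":0,"rz":-0.2}
    - {"grip":0.1,"x":0.12,"y":-0.002,"z":-0.008,"rx":-10,"ry":0,"rz":-0.2}
    - {"grip":0.1,"x":0.16,"y":-0.002,"z":-0.008,"rx":-10,"ry":0,"rz":-0.2}
    - {"grip":0.1,"x":0.194,"y":-0.002,"z":-0.008,"rx":-10,"ry":0,"rz":-0.2}
    - {"grip":0.1,"x":0.194,"y":-0.002,"z":-0.008,"rx":-10,"ry":0,"rz":-0.2}
    - {"grip":0.1,"x":0.194,"y":-0.002,"z":-0.008,"rx":-10,"ry":0,"rz":-0.2}

```text
clock: 43.15
tool_pos: [0.6572, -0.0452, 0.2024]
ee_rot: [0.995, 0.048, 0.003, 0.087]
force: [-0.2, 0.6, -1.5]
grip_width: 0.267
```

```bash
python3 - <<'E'
from h import *
st()
shoe_go(.071,.03,.0375,-10)
c=manip.capture("side");crop(c,200,120,440,300,3,"pics/s29.png")
c=manip.capture("top");crop(c,170,150,400,310,3,"pics/t29.png")
A=cloud(c).reshape(-1,3); r=torack(A)
for lo,hi,xc in ((.09,.185,.07),(.187,.28,.07)):
    m=(A[:,2]>.05)&(A[:,2]<.06)&(abs(r[:,0]-xc)<.028)&(r[:,1]>lo)&(r[:,1]<hi); print(cv2.minAreaRect((r[m]*1000).astype(np.float32)))
E
```

```text
t 43.15 pos [ 0.6572 -0.0452  0.2024] yaw 5.55 tilt [ 0.015 -0.172 -0.985] F [-0.2  0.6 -1.5] w 23.5 q [-0.19  0.65  1.15 -0.17  1.3  -0.24]
tcp [ 0.6558 -0.044   0.091 ]
shift [-0.0011 -0.0206  0.1095] rot [-0.03  0.12 -0.15] rows>= 3.0
((72.62712860107422, 139.02871704101562), (79.79586029052734, 35.23160171508789), 89.7132568359375)
((68.42791748046875, 233.47634887695312), (34.72382736206055, 79.7134780883789), 0.8024764060974121)
```

View pics/s29.png

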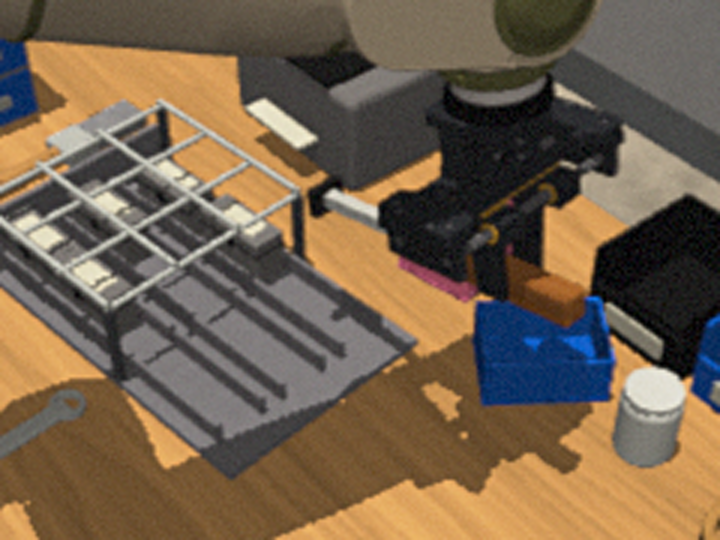

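View pics/t29.png

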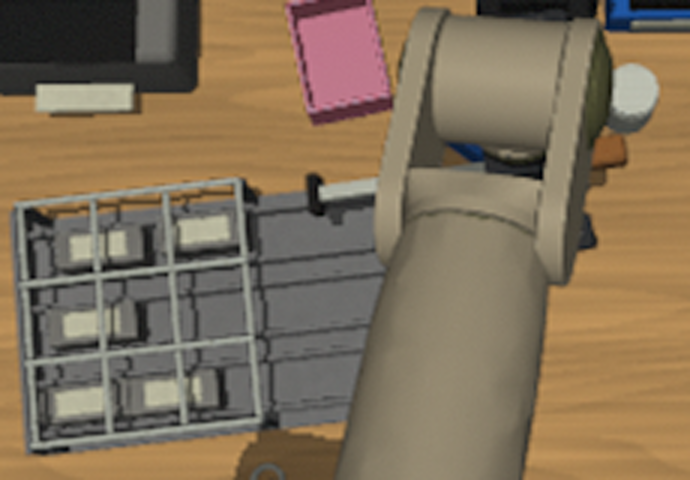

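>>> servo_tool:
  increments:
    - {"grip":0.1,"x":-0.001,"y":-0.0055,"z":0.03,"rx":0,"ry":0,"rz":0}
    - {"grip":0.1,"x":-0.001,"y":-0.011,"z":0.06,"rx":0,"ry":0,"rz":0}
    - {"grip":0.1,"x":-0.001,"y":-0.017,"z":0.09,"rx":0,"ry":0,"rz":0}
    - {"grip":0.1,"x":-0.001,"y":-0.02,"z":0.108,"rx":0,"ry":0,"rz":0}
    - {"grip":0.1,"x":-0.001,"y":-0.02,"z":0.108,"rx":0,"ry":0,"rz":0}
    - {"grip":0.1,"x":-0.001,"y":-0.02,"z":0.108,"rx":0,"ry":0,"rz":0}

```text
clock: 43.85
tool_pos: [0.6564, -0.045, 0.0948]
ee_rot: [0.995, 0.049, 0.005, 0.087]
force: [0.2, 1.0, -0.8]
grip_width: 0.266
```

```bash
python3 - <<'E'
from h import *
st()
c=manip.capture("side");crop(c,200,120,440,300,3,"pics/s30.png")
c=manip.capture("top");crop(c,170,150,400,310,3,"pics/t30.png")
shoe_go(.071,.085,.0375,-10)
shoe_go(.071,.112,.0375,-10)
E
```

```text
t 43.85 pos [ 0.6564 -0.045   0.0948] yaw 5.59 tilt [ 0.018 -0.173 -0.985] F [ 0.2  1.  -0.8] w 23.4 q [-0.19  0.75  1.26 -0.19  1.08 -0.2 ]
tcp [0.6503 0.0107 0.091 ]
shift [-0.0011 -0.056  -0.0054] rot [ 0.05 -0.12 -0.13] rows>= 2.0
tcp [0.6476 0.0376 0.091 ]
shift [-0.0012 -0.0826 -0.0101] rot [ 0.05 -0.12 -0.13] rows>= 2.0
```

View pics/s30.png

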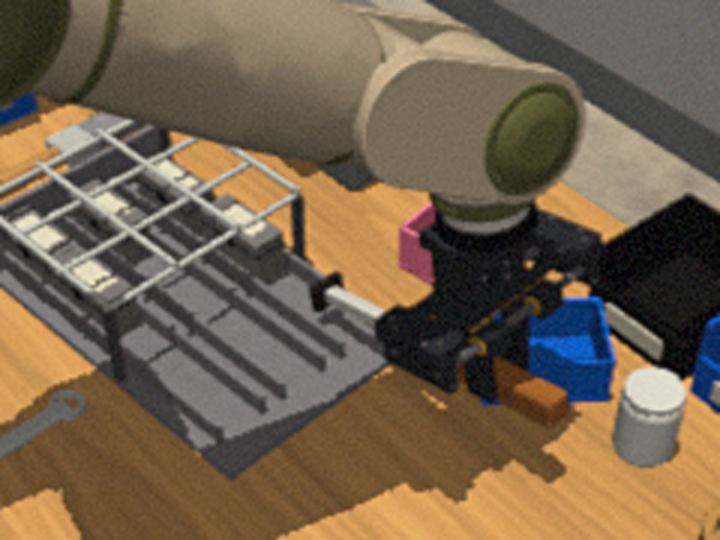

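View pics/t30.png

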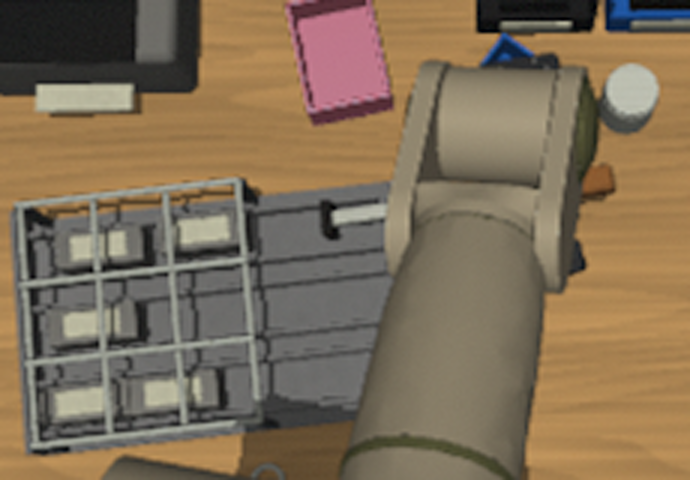

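>>> servo_tool:
  increments:
    - {"grip":0.1,"x":-0.001,"y":-0.014,"z":0.002,"rx":0,"ry":0,"rz":0}
    - {"grip":0.1,"x":-0.001,"y":-0.028,"z":-0.001,"rx":0,"ry":0,"rz":0}
    - {"grip":0.1,"x":-0.001,"y":-0.042,"z":-0.003,"rx":0,"ry":0,"rz":0}
    - {"grip":0.1,"x":-0.001,"y":-0.056,"z":-0.005,"rx":0,"ry":0,"rz":0}
    - {"grip":0.1,"x":-0.001,"y":-0.064,"z":-0.0065,"rx":0,"ry":0,"rz":0}
    - {"grip":0.1,"x":-0.001,"y":-0.07,"z":-0.0075,"rx":0,"ry":0,"rz":0}
    - {"grip":0.1,"x":-0.001,"y":-0.075,"z":-0.0085,"rx":0,"ry":0,"rz":0}

```text
clock: 44.65
tool_pos: [0.6481, 0.0303, 0.0889]
ee_rot: [0.995, 0.049, 0.004, 0.087]
force: [0.4, -2.1, -1.7]
grip_width: 0.269
```

```bash
cat >> h.py <<'E'
def l3():
    c=manip.capture("top"); A=cloud(c).reshape(-1,3); r=torack(A)
    m=(A[:,2]>.05)&(A[:,2]<.06)&(abs(r[:,0]-.07)<.018)
    print(np.histogram(r[m][:,1],bins=np.arange(.08,.29,.004))[0])
E
python3 - <<'E'
from h import *
st(); l3()
c=manip.capture("side");crop(c,200,120,440,300,3,"pics/s31.png")
E
```

```text
t 44.65 pos [0.6481 0.0303 0.0889] yaw 5.64 tilt [ 0.017 -0.173 -0.985] F [ 0.4 -2.1 -1.7] w 23.6 q [-0.07  0.75  1.28 -0.2   1.08 -0.08]
[ 0  0  0  0  2  0  6 15 17 21 13 17 16 15 16 17 14 16 13 17 13 12  0 11
 19 16 10  0 13 16 16 15 13 15 14 18 14 14  3  3 16 18 16 14 16 16 17 17
  7  0  0  0]
```

View pics/s31.png

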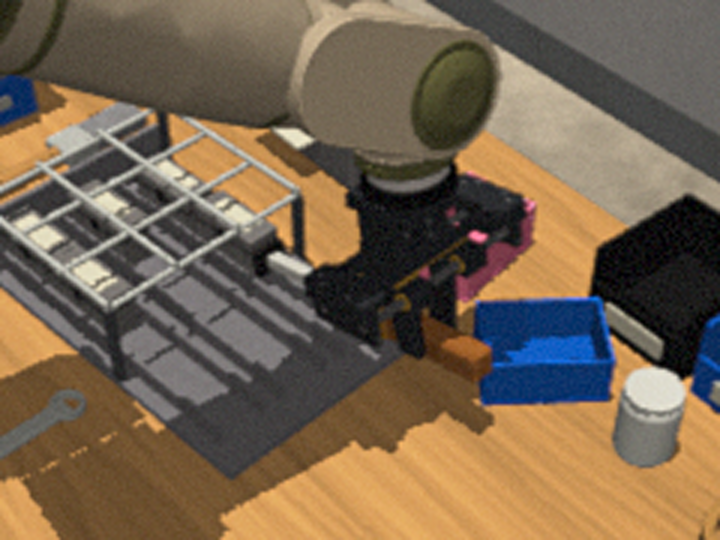

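Gap is down to about 5 mm and the bin is clear of the gripper. Creep in.

>>> servo_tool:
  increments:
    - {"grip":0.1,"x":0,"y":-0.0015,"z":-0.0003,"rx":0,"ry":0,"rz":0}
    - {"grip":0.1,"x":0,"y":-0.003,"z":-0.0005,"rx":0,"ry":0,"rz":0}
    - {"grip":0.1,"x":0,"y":-0.004,"z":-0.0007,"rx":0,"ry":0,"rz":0}

```text
clock: 45.05
tool_pos: [0.6477, 0.0338, 0.0888]
ee_rot: [0.995, 0.049, 0.004, 0.087]
force: [0.2, -1.9, -1.7]
grip_width: 0.267
```

>>> servo_tool:
  increments:
    - {"grip":0.1,"x":0,"y":-0.001,"z":-0.0002,"rx":0,"ry":0,"rz":0}
    - {"grip":0.1,"x":0,"y":-0.002,"z":-0.0004,"rx":0,"ry":0,"rz":0}

```text
clock: 45.25
tool_pos: [0.6475, 0.036, 0.0888]
ee_rot: [0.995, 0.049, 0.004, 0.087]
force: [0.7, -1.5, -1.2]
grip_width: 0.269
```

>>> servo_tool:
  increments:
    - {"grip":0.1,"x":0,"y":-0.001,"z":-0.0002,"rx":0,"ry":0,"rz":0}
    - {"grip":0.1,"x":0,"y":-0.002,"z":-0.0004,"rx":0,"ry":0,"rz":0}

```text
clock: 45.45
tool_pos: [0.6474, 0.0376, 0.089]
ee_rot: [0.995, 0.049, 0.004, 0.088]
force: [-0.4, -8.2, 0.1]
grip_width: 0.266
```

```bash
python3 - <<'E'
from h import *
st(); l3()
E
```

```text
t 45.45 pos [0.6474 0.0376 0.089 ] yaw 5.63 tilt [ 0.017 -0.174 -0.985] F [-0.4 -8.2  0.1] w 23.4 q [-0.06  0.75  1.28 -0.2   1.09 -0.07]
[ 0  0  0  0  0  0  3  4 13 16 19 16 16 13 17 14 17 14 15 14 14  8  0 14
 13 14 15 18 17 19 13 16 14 17 15 15 15 18  3  2 15 16 14 18 18 13 16 14
  5  0  0  0]
```

>>> servo_tool:
  increments:
    - {"grip":0.1,"x":0,"y":0,"z":0,"rx":0,"ry":0,"rz":0}
    - {"grip":0.1,"x":0,"y":0,"z":0,"rx":0,"ry":0,"rz":0}
    - {"grip":0.1,"x":0,"y":0.01,"z":0.0015,"rx":0,"ry":0,"rz":0}
    - {"grip":0.1,"x":0,"y":0.03,"z":0.004,"rx":0,"ry":0,"rz":0}
    - {"grip":0.1,"x":0,"y":0.055,"z":0.008,"rx":0,"ry":0,"rz":0}
    - {"grip":0.1,"x":0,"y":0.08,"z":0.012,"rx":0,"ry":0,"rz":0}
    - {"grip":0.1,"x":0,"y":0.085,"z":-0.02,"rx":0,"ry":0,"rz":0}
    - {"grip":0.1,"x":0,"y":0.09,"z":-0.06,"rx":0,"ry":0,"rz":0}
    - {"grip":0.1,"x":0,"y":0.095,"z":-0.1,"rx":0,"ry":0,"rz":0}
    - {"grip":0.1,"x":0,"y":0.095,"z":-0.1,"rx":0,"ry":0,"rz":0}

```text
clock: 46.5
tool_pos: [0.6566, -0.0379, 0.2102]
ee_rot: [0.995, 0.049, 0.009, 0.088]
force: [0.3, 0.1, -0.7]
grip_width: 0.267
```

```bash
python3 - <<'E'
from h import *
st(); l3(); lanes()
c=manip.capture("top");crop(c,170,150,400,310,3,"pics/t32.png")
go(.4646,-.068,.2,5.7)
E
```

```text
t 46.5 pos [ 0.6566 -0.0379  0.2102] yaw 5.65 tilt [ 0.027 -0.174 -0.984] F [ 0.3  0.1 -0.7] w 23.5 q [-0.18  0.64  1.15 -0.17  1.3  -0.23]
[ 0  0  0  0  0  0  0  0 12 17 18 15 17 13 17 17 13 16 15 16 16 10  0 14
 15 18 17 14 16 17 16 16 18 17 17 19 16 17  3  1 15 15 15 13 14 16 17 15
  8  0  0  0]
top -0.07 [ 0  0  0  0  0  0  0  0  0  0  0 17 24 18 22 19 21  5 12 25 24 24 16 20
 20 19 18 22 24 16 11  2 21 19 25 20 19 20 19 20 23 17 25  9  0]
top 0.07 [ 0  0  0  0  0  0  9 20 15 21 23 17 17 16 22 22 20  6 11 23 20 21 22 23
 18 20 18 19 22 21 11  3 19 21 19 18 22 20 16  0  0  0  0  0  0]
side -0.07 [ 0  0  0  0  0  0  0  0  0  0 10 17 12 15 16 12 15 14 14 13 15 12  0  4
 14  8 15 14 15 12 12 14 14 11 11  6  1 11  9 13 10 16  3  3 28]
side 0.07 [ 0  0  0  0  0  9 21 15 10  1  8 12 11 11 14 11 13  7 11 13 13 10  2  4
  8 11 10 13 10 13  8 11 13  9 12  5  0  3  0  0  0  0  0  0 25]
shift [-0.1916  0.011   0.0046] rot [ 9.94  0.19 -0.07] rows>= 4.0
```

View pics/t32.png

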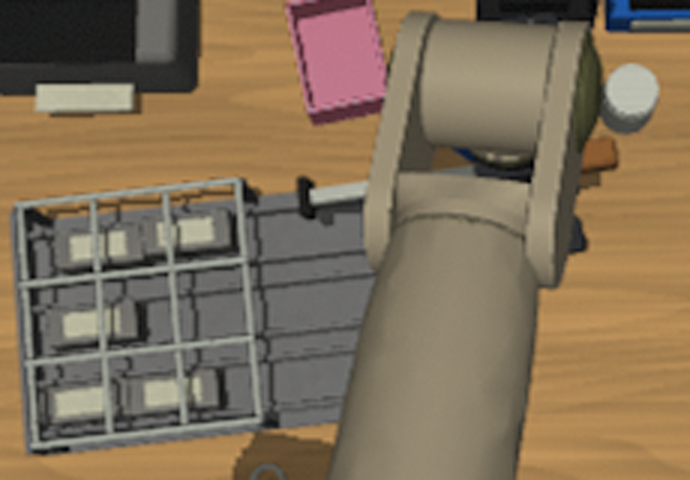

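Both flush. Return: level the tool, move back, then turn.

>>> servo_tool:
  increments:
    - {"grip":0.1,"x":-0.04,"y":0.011,"z":0.004,"rx":3,"ry":0,"rz":0}
    - {"grip":0.1,"x":-0.08,"y":0.011,"z":0.004,"rx":6,"ry":0,"rz":0}
    - {"grip":0.1,"x":-0.12,"y":0.011,"z":0.004,"rx":9.9,"ry":0.2,"rz":0}
    - {"grip":0.1,"x":-0.16,"y":0.011,"z":0.004,"rx":9.9,"ry":0.2,"rz":0}
    - {"grip":0.1,"x":-0.192,"y":0.011,"z":0.004,"rx":9.9,"ry":0.2,"rz":0}
    - {"grip":0.1,"x":-0.192,"y":0.011,"z":0.004,"rx":9.9,"ry":0.2,"rz":0}
    - {"grip":0.1,"x":-0.192,"y":0.011,"z":0.004,"rx":9.9,"ry":0.2,"rz":0}

```text
clock: 47.4
tool_pos: [0.4647, -0.0681, 0.2014]
ee_rot: [0.999, 0.049, 0.001, 0.001]
force: [-1.4, -0.1, -1.0]
grip_width: 0.267
```

>>> servo_tool:
  increments:
    - {"grip":0.1,"x":0,"y":0,"z":0,"rx":0,"ry":0,"rz":8}
    - {"grip":0.1,"x":0,"y":0,"z":0,"rx":0,"ry":0,"rz":16}
    - {"grip":0.1,"x":0,"y":0,"z":0,"rx":0,"ry":0,"rz":24}
    - {"grip":0.1,"x":0,"y":0,"z":0,"rx":0,"ry":0,"rz":32}
    - {"grip":0.1,"x":0,"y":0,"z":0,"rx":0,"ry":0,"rz":40}
    - {"grip":0.1,"x":0,"y":0,"z":0,"rx":0,"ry":0,"rz":48}
    - {"grip":0.1,"x":0,"y":0,"z":0,"rx":0,"ry":0,"rz":56}
    - {"grip":0.1,"x":0,"y":0,"z":0,"rx":0,"ry":0,"rz":64}
    - {"grip":0.1,"x":0,"y":0,"z":0,"rx":0,"ry":0,"rz":72}
    - {"grip":0.1,"x":0,"y":0,"z":0,"rx":0,"ry":0,"rz":80}

```text
clock: 48.4
tool_pos: [0.4657, -0.0678, 0.2011]
ee_rot: [0.795, -0.606, 0.001, -0.0]
force: [-0.2, 0.4, -1.5]
grip_width: 0.268
```

>>> servo_tool:
  increments:
    - {"grip":0.1,"x":0,"y":0,"z":0,"rx":0,"ry":0,"rz":8}
    - {"grip":0.1,"x":0,"y":0,"z":0,"rx":0,"ry":0,"rz":16}
    - {"grip":0.1,"x":0,"y":0,"z":0,"rx":0,"ry":0,"rz":24}
    - {"grip":0.1,"x":0,"y":0,"z":0,"rx":0,"ry":0,"rz":32}
    - {"grip":0.1,"x":0,"y":0,"z":0,"rx":0,"ry":0,"rz":40}
    - {"grip":0.1,"x":0,"y":0,"z":0,"rx":0,"ry":0,"rz":48}
    - {"grip":0.1,"x":0,"y":0,"z":0,"rx":0,"ry":0,"rz":56}
    - {"grip":0.1,"x":0,"y":0,"z":0,"rx":0,"ry":0,"rz":64}
    - {"grip":0.1,"x":0,"y":0,"z":0,"rx":0,"ry":0,"rz":72}
    - {"grip":0.1,"x":0,"y":0,"z":0,"rx":0,"ry":0,"rz":80}

```text
clock: 49.4
tool_pos: [0.4657, -0.0678, 0.2012]
ee_rot: [-0.219, 0.976, -0.001, 0.001]
force: [-0.2, -1.1, -2.9]
grip_width: 0.264
```

```bash
python3 - <<'E'
from h import *
st()
go(.4655,-.064,.06,178)
E
```

```text
t 49.4 pos [ 0.4657 -0.0678  0.2012] yaw -154.66 tilt [ 0.003 -0.001 -1.   ] F [-0.2 -1.1 -2.9] w 23.3 q [-0.39  0.26  1.75  0.    1.14  2.3 ]
shift [-0.0012  0.0038  0.1412] rot [-0.08  0.14 27.34] rows>= 4.0
```

>>> servo_tool:
  increments:
    - {"grip":0.1,"x":-0.001,"y":0.004,"z":0,"rx":0,"ry":0,"rz":8}
    - {"grip":0.1,"x":-0.001,"y":0.004,"z":0,"rx":0,"ry":0,"rz":16}
    - {"grip":0.1,"x":-0.001,"y":0.004,"z":0,"rx":0,"ry":0,"rz":24}
    - {"grip":0.1,"x":-0.001,"y":0.004,"z":0.03,"rx":0,"ry":0.1,"rz":27.3}
    - {"grip":0.1,"x":-0.001,"y":0.004,"z":0.07,"rx":0,"ry":0.1,"rz":27.3}
    - {"grip":0.1,"x":-0.001,"y":0.004,"z":0.11,"rx":0,"ry":0.1,"rz":27.3}
    - {"grip":0.1,"x":-0.001,"y":0.004,"z":0.14,"rx":0,"ry":0.1,"rz":27.3}
    - {"grip":0.1,"x":-0.001,"y":0.004,"z":0.14,"rx":0,"ry":0.1,"rz":27.3}
    - {"grip":0.1,"x":-0.001,"y":0.004,"z":0.14,"rx":0,"ry":0.1,"rz":27.3}

```text
clock: 50.3
tool_pos: [0.4652, -0.0641, 0.062]
ee_rot: [0.014, 1.0, -0.001, 0.001]
force: [1.1, -0.6, -1.5]
grip_width: 0.268
```

```bash
python3 - <<'E'
from h import *
st()
s=manip.sense(); w=manip.capture("wrist"); L=stickpts(wcloud(w,s),s)
m=(abs(L[:,0])<.025)&(L[:,2]>-.01)&(L[:,2]<.04)&(L[:,1]<-.06)&(L[:,1]>-.12)
for a in np.arange(-.12,-.06,.02):
    q=L[m]; q=q[(q[:,1]>=a)&(q[:,1]<a+.02)]; print(round(a,2),np.percentile(q[:,0],[2,98]).round(4),np.median(q[:,2]).round(4))
go(.4652,-.066,.038,178)
c=manip.capture("top"); crop(c,380,250,520,330,5,"pics/t33.png")
E
```

```text
t 50.3 pos [ 0.4652 -0.0641  0.062 ] yaw 178.36 tilt [ 0.001 -0.002 -1.   ] F [ 1.1 -0.6 -1.5] w 23.6 q [-0.39  0.47  1.88 -0.    0.79  2.78]
-0.12 [-0.0054  0.0061] 0.0133
-0.1 [-0.0057  0.0061] 0.0132
-0.08 [-0.0057  0.0061] 0.0131
shift [ 0.0004 -0.0016  0.0249] rot [-0.13  0.19  0.36] rows>= 1.0
```

View pics/t33.png

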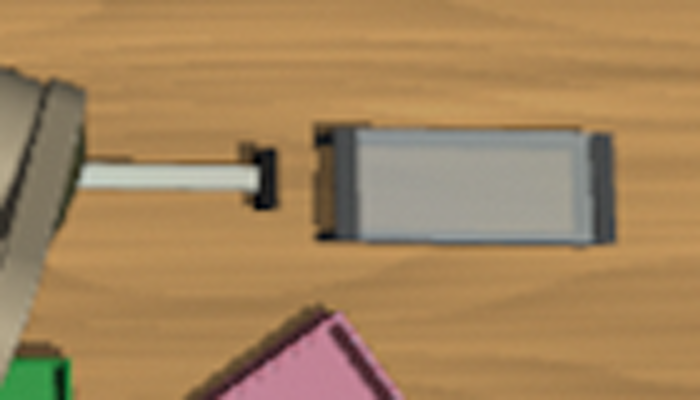

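>>> servo_tool:
  increments:
    - {"grip":0.1,"x":0,"y":-0.001,"z":0.012,"rx":0,"ry":0.1,"rz":0.4}
    - {"grip":0.1,"x":0,"y":-0.001,"z":0.023,"rx":0,"ry":0.1,"rz":0.4}
    - {"grip":0.1,"x":0,"y":-0.001,"z":0.024,"rx":0,"ry":0.1,"rz":0.4}
    - {"grip":0.1,"x":0,"y":-0.012,"z":0.024,"rx":0,"ry":0.1,"rz":0.4}
    - {"grip":0.1,"x":0,"y":-0.024,"z":0.024,"rx":0,"ry":0.1,"rz":0.4}
    - {"grip":0.1,"x":0,"y":-0.036,"z":0.024,"rx":0,"ry":0.1,"rz":0.4}
    - {"grip":0.1,"x":0,"y":-0.048,"z":0.024,"rx":0,"ry":0.1,"rz":0.4}
    - {"grip":0.1,"x":0,"y":-0.06,"z":0.024,"rx":0,"ry":0.1,"rz":0.4}
    - {"grip":0.1,"x":0,"y":-0.07,"z":0.024,"rx":0,"ry":0.1,"rz":0.4}

```text
clock: 51.3
tool_pos: [0.4625, -0.1355, 0.0381]
ee_rot: [0.018, 1.0, -0.001, 0.0]
force: [-1.1, -0.1, -1.7]
grip_width: 0.265
```

```bash
python3 - <<'E'
from h import *
st()
c=manip.capture("top"); crop(c,380,250,520,330,5,"pics/t34.png")
E
```

```text
t 51.3 pos [ 0.4625 -0.1355  0.0381] yaw 177.91 tilt [ 0.    -0.002 -1.   ] F [-1.1 -0.1 -1.7] w 23.3 q [-0.53  0.54  1.85 -0.    0.75  2.65]
```

View pics/t34.png

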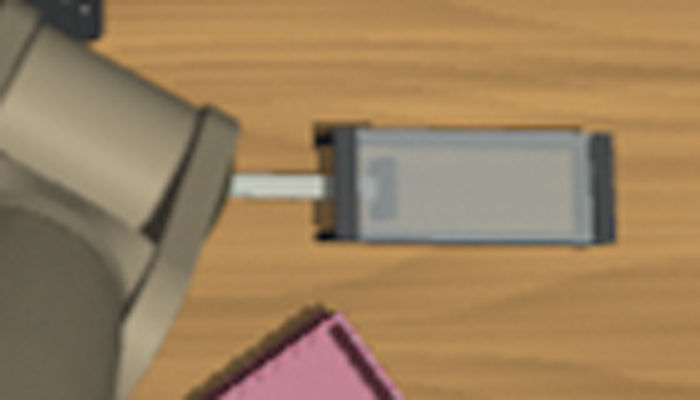

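Inside and centred. Continue to TCP y ≈ -0.237.

>>> servo_tool:
  increments:
    - {"grip":0.1,"x":0,"y":-0.012,"z":0,"rx":0,"ry":0,"rz":0}
    - {"grip":0.1,"x":0,"y":-0.024,"z":0,"rx":0,"ry":0,"rz":0}
    - {"grip":0.1,"x":0,"y":-0.036,"z":0,"rx":0,"ry":0,"rz":0}
    - {"grip":0.1,"x":0,"y":-0.048,"z":0,"rx":0,"ry":0,"rz":0}
    - {"grip":0.1,"x":0,"y":-0.06,"z":0,"rx":0,"ry":0,"rz":0}
    - {"grip":0.1,"x":0,"y":-0.072,"z":0,"rx":0,"ry":0,"rz":0}
    - {"grip":0.1,"x":0,"y":-0.084,"z":0,"rx":0,"ry":0,"rz":0}
    - {"grip":0.1,"x":0,"y":-0.093,"z":0.002,"rx":0,"ry":0,"rz":0}
    - {"grip":0.1,"x":0,"y":-0.099,"z":0.004,"rx":0,"ry":0,"rz":0}
    - {"grip":0.1,"x":0,"y":-0.101,"z":0.005,"rx":0,"ry":0,"rz":0}

```text
clock: 52.35
tool_pos: [0.4587, -0.2356, 0.0328]
ee_rot: [0.018, 1.0, -0.001, -0.0]
force: [-0.1, 0.1, -2.0]
grip_width: 0.269
```

>>> servo_tool:
  increments:
    - {"grip":0.1,"x":0,"y":0,"z":0,"rx":0,"ry":0,"rz":0}
    - {"grip":0.4,"x":0,"y":0,"z":0,"rx":0,"ry":0,"rz":0}
    - {"grip":0.4,"x":0,"y":0,"z":0,"rx":0,"ry":0,"rz":0}
    - {"grip":0.4,"x":0,"y":0,"z":0,"rx":0,"ry":0,"rz":0}
    - {"grip":0.4,"x":0,"y":0,"z":0,"rx":0,"ry":0,"rz":0}
    - {"grip":0.4,"x":0,"y":0,"z":-0.03,"rx":0,"ry":0,"rz":0}
    - {"grip":0.4,"x":0,"y":0,"z":-0.08,"rx":0,"ry":0,"rz":0}
    - {"grip":0.4,"x":0,"y":0,"z":-0.12,"rx":0,"ry":0,"rz":0}
    - {"grip":0.4,"x":0,"y":0,"z":-0.16,"rx":0,"ry":0,"rz":0}

```text
clock: 53.25
tool_pos: [0.4587, -0.2346, 0.1951]
ee_rot: [0.018, 1.0, -0.001, 0.0]
force: [0.3, -0.0, -0.5]
grip_width: 0.4
```

>>> servo_tool:
  increments:
    - {"grip":0.5,"x":0,"y":0,"z":-0.05,"rx":0,"ry":0,"rz":-8}
    - {"grip":0.5,"x":0.05,"y":0,"z":-0.08,"rx":0,"ry":0,"rz":-16}
    - {"grip":0.5,"x":0.09,"y":0,"z":-0.08,"rx":0,"ry":0,"rz":-24}
    - {"grip":0.5,"x":0.12,"y":0.03,"z":-0.08,"rx":0,"ry":0,"rz":-32}
    - {"grip":0.5,"x":0.14,"y":0.07,"z":-0.08,"rx":0,"ry":0,"rz":-40}
    - {"grip":0.5,"x":0.14,"y":0.11,"z":-0.08,"rx":0,"ry":0,"rz":-48}
    - {"grip":0.5,"x":0.14,"y":0.13,"z":-0.08,"rx":0,"ry":0,"rz":-56}
    - {"grip":0.5,"x":0.14,"y":0.13,"z":-0.08,"rx":0,"ry":0,"rz":-64}
    - {"grip":0.5,"x":0.14,"y":0.13,"z":-0.08,"rx":0,"ry":0,"rz":-64}

```text
clock: 54.15
tool_pos: [0.3236, -0.0992, 0.2731]
ee_rot: [-0.516, 0.857, -0.001, -0.0]
force: [0.7, -0.1, -0.5]
grip_width: 0.501
```

```bash
python3 - <<'E'
from h import *
st(); l3(); lanes()
c=manip.capture("top"); cv2.imwrite("pics/t35.png",c["frame"]); crop(c,380,250,520,330,5,"pics/t35h.png")
P=cloud(c).reshape(-1,3)
c2=manip.capture("side"); cv2.imwrite("pics/s35.png",c2["frame"]); Q=cloud(c2).reshape(-1,3)
for A in (P,Q):
    m=(A[:,2]>.015)&(A[:,2]<.035)&(abs(A[:,0]-.457)<.03)&(A[:,1]>-.285)&(A[:,1]<-.1); print(m.sum(),cv2.minAreaRect((A[m][:,:2]*1000).astype(np.float32)),np.percentile(A[m][:,2],90))
A=P; r=torack(A)
for lo,hi,xc in ((.1,.190,.07),(.196,.28,.07),(.13,.21,-.07),(.217,.3,-.07)):
    m=(A[:,2]>.05)&(A[:,2]<.06)&(abs(r[:,0]-xc)<.028)&(r[:,1]>lo)&(r[:,1]<hi); print(cv2.minAreaRect((r[m]*1000).astype(np.float32)))
E
```

```text
t 54.15 pos [ 0.3236 -0.0992  0.2731] yaw -117.91 tilt [ 0.    -0.002 -1.   ] F [ 0.7 -0.1 -0.5] w 44.1 q [-0.65 -0.13  1.96 -0.    1.31  1.41]
[ 0  0  0  0  0  0  0  0 12 16 20 14 16 15 19 17 13 16 16 15 13 10  0 12
 16 17 15 15 17 15 17 13 18 17 15 19 16 18  3  4 16 17 14 17 14 16 16 17
  8  0  0  0]
top -0.07 [ 0  0  0  0  0  0  0  0  0  0  0 12 22 17 21 23 22  5 13 22 22 22 15 23
 21 21 24 21 21 25 13  4 21 20 26 19 17 20 19 24 21 20 23  7  0]
top 0.07 [ 0  0  0  0  0  0  9 21 21 22 19 21 22 20 22 22 23  5 12 18 23 21 20 20
 22 23 20 19 21 20 12  3 21 22 23 19 21 20 17  0  0  0  0  0  0]
side -0.07 [0 0 0 0 0 0 0 0 0 0 0 0 0 0 0 0 0 0 0 0 0 0 0 0 0 0 0 0 0 0 0 0 0 0 0 0 0
 0 0 0 0 0 0 0 0]
side 0.07 [ 0  0  0  0  0  6 21 16  8  1  7 11 14 16 11 12  7 14 11 10 10  5  0  0
  6  2  1  1  0  0  0  0  0  0  0  0  0  0  0  0  0  0  0  0  0]
365 ((457.7703552246094, -227.5070037841797), (113.65036010742188, 24.448631286621094), 88.17838287353516) 0.028819131285119374
633 ((458.7229309082031, -230.3243408203125), (109.40506744384766, 25.1665096282959), 88.5877914428711) 0.027848164739006087
((72.00872802734375, 151.7434539794922), (35.26721954345703, 76.49055480957031), 0.0015923314495012164)
((68.65638732910156, 235.30259704589844), (34.75485610961914, 77.81110382080078), 0.13048556447029114)
((-71.33718872070312, 173.1484832763672), (72.9624252319336, 34.43144607543945), 89.99131774902344)
((-71.40900421142578, 257.6549987792969), (34.047664642333984, 80.54557800292969), 0.02339351363480091)
```

View pics/t35.png

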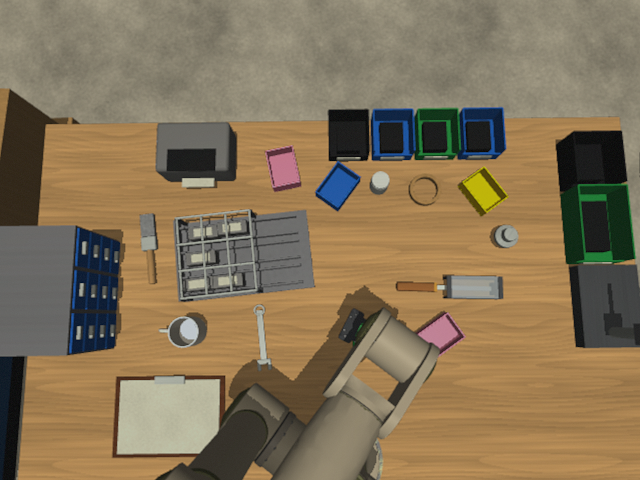

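View pics/t35h.png

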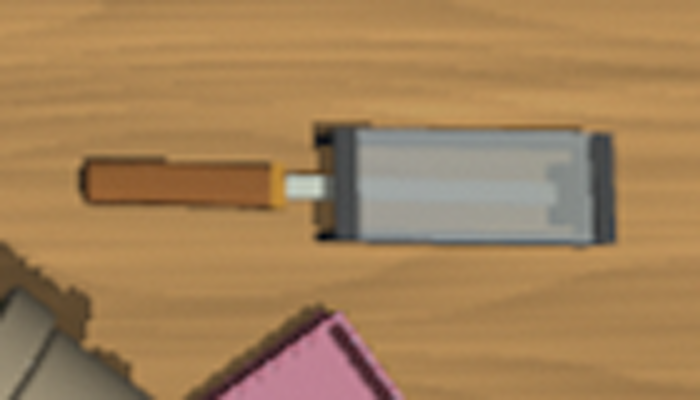

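```bash
python3 - <<'E'
from h import *
st(); print(manip.sign_off())
E
```

```text
t 54.4 pos [ 0.3236 -0.1     0.2729] yaw -118.22 tilt [-0.    -0.002 -1.   ] F [ 0.3  0.4 -0.1] w 43.9 q [-0.65 -0.13  1.96 -0.    1.31  1.41]
the job is handed in; nothing more can be done
None
```

The job is done and handed in at about 54 s, with one flaw: I bumped the blue bin. Two loose cases were present; I found no third.

**What I did:**
- I pulled the stick out by its shaft and let it lie on the counter.
- I set the two cases on the loading spots of the first and third lanes.
- I took the stick by its handle and pushed both cases flush, then put it back in the holster.
- A look afterwards showed the third-lane case about 14 mm off its back case, probably the random knock. I took the stick out again by the handle, re-pushed that case to firm contact (about 8 N) and put the stick back.

**Last checks (top camera):**

| Item | Reading | Limit |
|---|---|---|
| First-lane case | No visible gap to its back case, about 1 mm off the lane centre line | Gap 5 mm, 9 mm sideways |
| Third-lane case | No visible gap to its back case, 2–3 mm off the lane centre line | Gap 5 mm, 9 mm sideways |
| Stick | Shoe about 135–140 mm inside the mouth, handle outside | At least 95 mm inside |

The arm was clear of everything. In the last side-camera picture the arm hid the first lane and the back of the third, so only the top camera confirms the final gaps.

**What went wrong:** on the first third-lane push the gripper touched the blue bin. It moved about 25 mm and turned roughly 40°. That is within the 50 mm limit, but the bin is not exactly where it was. I left it there rather than handle it more, and tilted the stick on the second push to clear it. I saw no other bystander moved.

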